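# Cap the extraction tubes and turn them over in the clamshell cradle

### The arm

A 6-joint arm with a two-finger parallel gripper is mounted at the origin on the work surface. World frame = base frame: x ahead of the robot, y to its left, z up, the work surface at z = 0. Lengths are in mm, angles in rad, forces in N, time in s.
With the tool pointing down it reaches from about 350 to 875 mm from the base axis. Payload 4.2 kg.
Tool frame: the origin (TCP) lies midway between the tips of the shut fingers; the grasp point (between the pads) lies 19 mm behind it; z points along the fingers, y is the direction in which the jaws open and shut (so a half turn about z gives the same grasp; the last joint's range is limited). The gripper opens to 85 mm and grips with 20 to 120 N. Pads are 22 mm wide; open, the fingers measure 114 mm over their backs; the gripper's body (76 mm by 85 mm) begins 54 mm behind the grasp point. The pads swing forward as they close: fully open they stand 13 mm farther back than shut.
Start: joints at [-0.971, 0.385, 0.008, 0, -1.194, -0.259], TCP at [208.915, -589.028, 194.912] pointing down, gripper open.
Joint ranges: [-3.14, 3.14], [-1.21, 2.06], [-1.07, 1.41], [-3.16, 2.05], [-2.99, -0.16], [-3.1, 3.1]. Speed limits (rad/s): [2.79, 2.79, 3.14, 3.14, 3.14, 3.14].

### API

Orientations are given as a unit quaternion [x, y, z, w].
In Python, from bench import readout, optics, workorder, nets gives the robot as it stands. The module is installed in compiled form; this text tells all that it offers.
- The arm moves only by the tool move_arm, never from a script. Its argument "steps" is a list of rows, each a list of 7 numbers: the opening, from -1 (shut) to 1 (fully open), so that 0 is half open, then the shift along the world's x, y, z in mm, then the turn, a rotation vector about the world's x, y, z in rad. In form: [[gripper, tx, ty, tz, wx, wy, wz], ...]. A call has 1 to 5 rows; each row is the pose to reach, as a shift and turn from the pose commanded when the call began; what a row does not reach only later rows make up. A row lasts 1/12 s, in which the tool goes at most 41.7 mm and 7.16 degrees, less where a joint would pass 70% of its speed; a pose out of reach is approached as far as the arm can. A call with a gripper value outside its range is refused whole. The fingers move at their own pace and stop on an object; the grip force is fixed at half the most. Time passes only in rows, so rows that repeat a pose let the fingers close. It gives the time, the measured TCP pose, the force and the opening at its end, in the units of the state.
- readout.read_state(): the state, without advancing time (a new reading comes with each control period).
- optics.get_image(name): name is "scene" or "top"; returns a dict with "frame" (480x640x3 uint8, blue, green, red), "fx", "fy", "cx", "cy" (pixels), "k1" (the pictures are not rectified: a ray, as slopes to the right and down, at radius r is drawn at 1 + k1 r^2 times it, then the intrinsics apply), "rvec" (rotation vector, rad) and "tvec" (3), from world to camera coordinates, as OpenCV has them. Camera axes: x right, y down, z forward; pixel columns grow to the right and rows downward; lengths in mm; the calibration is good to about 2 mm. A picture is of the moment at which its call begins. There is no depth.
- workorder.job_done(): hands the job in, once; it reports no verdict.
Trained networks look in a picture, given as the dict that the camera call returned (one of the last four; its "shot" number tells which), for a name from the list of things; names that differ only in an ending like _2 or _b are one class to them, and where a whole thing is asked for, a point or a joint stands for the part that bears it (a point fixed in the world has none). Each returns a list of dicts, best first, with "conf" (0 to 1); they miss things now and then, are a little off and sometimes report something else, mostly with a low value. They report only what shows in the picture. A call takes as long as a camera call. They do not tell look-alikes from the thing itself.
- nets.silhouettes(name, picture): "region" (480x640 bool, what is visible of it) and "extent" ([left, top, right, bottom] in pixels, round what is visible of it).
- nets.tip_of(name, picture): "uv" ([column, row] in pixels: a listed point, or the origin of a listed thing).
The state is a dict: "clock": time; "joints": joint angles; "joint_vel": joint speeds; "joint_efforts": joint torques, N m; "position": TCP position; "ee_rot": TCP orientation; "contact_force": force on the tool from outside, world axes, zero at the start; "wrist_torque": the same for the moment, N m; "gripper_width": finger opening in mm.
Only numpy, scipy, OpenCV 4.12 (cv2) and the standard library are available. Lean on these libraries where they do the work, as an engineer would, in place of code of your own. Each camera call takes 0.05 s, during which the arm holds its last target.

### The job

The extraction tubes have to soak standing on their caps: swing the turnover cradle's pale leaf open and press every flip cap on the tube carriers fully shut, then set all the carriers upright into pockets of the dark leaf and fold the pale leaf right over onto them. Turn the two closed leaves right over together, then swing the dark leaf back flat to where it was, so that the carriers are left upside down in the pale leaf, lying flat, caps shut. Leave the bottle, the jar and the tip box where they stand.

Things in the scene. Friction and masses are not known exactly. Their poses are not given: they have to be found in the camera images.
- cradle: Turnover cradle: a fixed aluminium base 200 x 220 mm with two tray-like leaves on one hinge pin, like an open book. Origin: centre of its underside, on the bench. x runs along the hinge pin (away from the robot), y to the left, z up. The dark leaf (leaf_a) lies on the -y side, the pale leaf (leaf_b) on the +y side. Bearing posts at x = +-81 mm stand 56 mm above the bench.
- hinge (a point): Mid-point of the hinge pin, 45 mm above the bench; axes of the cradle. The leaves turn about its x. Between the two leaves when folded together there is 52 mm from pocket floor to pocket floor.
- leaf_a (a joint): Angle of the dark leaf, rad: 0 lying flat and open on the cradle's -y side, pi turned right over onto the +y side. Both hinges are stiff friction hinges: a leaf stays at any angle where it is left; moving one takes 3 to 5 N at its bar, the loaded pair about 10 N.
- leaf_b (a joint): Angle of the pale leaf, rad: 0 lying flat and open on the cradle's +y side, pi folded right over onto the dark leaf. Stiff friction hinge too; starts folded over, more or less closed. The leaves do not latch: with carriers between them, turning the lower leaf over pushes the other one along in front of it.
- leaf_a_bar (a point): Centre of the dark leaf's red bar: round, 10 mm thick, 56 mm long, parallel to the hinge pin and 150 mm from it, level with the pin when the leaf is flat, 44 mm outside the leaf's edge, on a thin bracket at each end. It lies 34 mm to the near side (cradle's -x) of the middle. It can turn in the fingers as it follows the arc. Axes turn with the leaf (at 0 those of the cradle).
- leaf_b_bar (a point): The same for the pale leaf's blue bar, which lies 34 mm to the far side (cradle's +x) of the middle; so the two bars lie end to end when both leaves are on one side.
- leaf_a_tray (a point): Centre of the middle pocket's floor in the dark leaf, 68 mm from the pin and 26 mm below it (leaf flat); axes turn with the leaf, at 0 those of the cradle. Three pockets, at x = -44, 0, +44 mm along the pin, each 40 mm wide in x and 66 mm long in y. Walls between pockets are 4 mm thick and 25 mm high; the rails at the two ends in y are only 11 mm high, so fingers pass over them.
- leaf_b_tray (a point): The same for the pale leaf: at angle 0 its axes are those of the cradle, z up out of the pocket; pockets as in the dark leaf.
- carrier1_center (a point): Centre of tube carrier 1 (may be absent), 25 mm above its underside: a teal block 60 mm (its x) x 34 mm (y) x 39 mm (z) with two flip-cap tubes at x = -15 and +15 mm; 50 mm high with caps shut, about 120 g. z points from base to caps. Starts upright on the blue mat to the right. Fits a pocket with its x square to the hinge pin, either way round, 3 mm free each side.
- carrier1: Tube carrier 1 again: the centre of its underside, same axes.
- cap1l (a joint): Angle of carrier 1's yellow flip cap at x = -15 mm, rad: 0 shut, up to 2.3 open. A disc 20 mm across, 7 mm thick, hinged along the carrier's x at its y = +12 mm, 43 mm above its underside; open, it stands up and leans out over the +y side. It stays where it is left and moves at under 0.1 N; shut, its top is 50 mm above the underside.
- cap1r (a joint): The same for carrier 1's cap at x = +15 mm.
- carrier2_center (a point): The same for tube carrier 2 (may be absent).
- carrier2: Tube carrier 2 again: the centre of its underside, same axes.
- cap2l (a joint): The same for carrier 2's cap at x = -15 mm.
- cap2r (a joint): The same for carrier 2's cap at x = +15 mm.
- carrier3_center (a point): The same for tube carrier 3 (may be absent).
- carrier3: Tube carrier 3 again: the centre of its underside, same axes.
- cap3l (a joint): The same for carrier 3's cap at x = -15 mm.
- cap3r (a joint): The same for carrier 3's cap at x = +15 mm.
- reagent: Amber bottle, 52 mm across, 115 mm high, a bystander to the left; origin at the centre of its underside.
- jar: White jar with a blue lid, 60 mm across, 60 mm high, a bystander to the left; origin at the centre of its underside.
- tipbox: Grey pipette-tip box with a green lid, 75 x 55 x 47 mm, a bystander to the left; origin at the centre of its underside.
Mind the look-alikes: they are no part of the job. What is shaped like the carrier1 but pink or red is not meant.

How it is judged (in metres and radians):
On the way, in this order (a step that is already met when the one before it is completed fails the run):
1. the cradle is open and every flip cap is shut (value of joint each of cap1l, cap1r, cap2l, cap2r, cap3l, cap3r below 0.15 rad and value of joint leaf_b below 1.2 rad), for 0.1 s.
2. all carriers stand upright in the dark leaf's pockets, caps shut, with the pale leaf folded right over onto them (value of joint leaf_b above 3 rad and value of joint leaf_a below 0.12 rad and x of carrier1_center in the frame of leaf_a_tray between -0.056 and 0.056 m and y of carrier1_center in the frame of leaf_a_tray between -0.014 and 0.014 m and z of carrier1_center in the frame of leaf_a_tray between 0.019 and 0.031 m and angle between each of carrier1_center, carrier2_center, carrier3_center's own z axis and vertical below 0.15 rad and x of carrier2_center in the frame of leaf_a_tray between -0.056 and 0.056 m and y of carrier2_center in the frame of leaf_a_tray between -0.014 and 0.014 m and z of carrier2_center in the frame of leaf_a_tray between 0.019 and 0.031 m and x of carrier3_center in the frame of leaf_a_tray between -0.056 and 0.056 m and y of carrier3_center in the frame of leaf_a_tray between -0.014 and 0.014 m and z of carrier3_center in the frame of leaf_a_tray between 0.019 and 0.031 m and value of joint each of cap1l, cap1r, cap2l, cap2r, cap3l, cap3r below 0.15 rad), for 0.2 s.
3. the closed cradle is turned right over, the carriers upside down between the leaves (value of joint leaf_a above 3 rad and value of joint leaf_b below 0.12 rad and x of carrier1_center in the frame of leaf_b_tray between -0.056 and 0.056 m and y of carrier1_center in the frame of leaf_b_tray between -0.014 and 0.014 m and z of carrier1_center in the frame of leaf_b_tray between 0.019 and 0.031 m and angle between each of carrier1_center, carrier2_center, carrier3_center's own z axis and vertical above 2.99 rad and x of carrier2_center in the frame of leaf_b_tray between -0.056 and 0.056 m and y of carrier2_center in the frame of leaf_b_tray between -0.014 and 0.014 m and z of carrier2_center in the frame of leaf_b_tray between 0.019 and 0.031 m and x of carrier3_center in the frame of leaf_b_tray between -0.056 and 0.056 m and y of carrier3_center in the frame of leaf_b_tray between -0.014 and 0.014 m and z of carrier3_center in the frame of leaf_b_tray between 0.019 and 0.031 m and value of joint each of cap1l, cap1r, cap2l, cap2r, cap3l, cap3r below 0.15 rad), for 0.2 s.
At the end, for the whole second after the job is handed in: Both leaves lie flat and open (within 0.12 rad), every carrier is seated in a pocket of the pale leaf upside down (within 0.15 rad, its centre within 6 mm of the seated height), every cap is shut (within 0.15 rad), and the carriers are at rest (value of joint each of leaf_a, leaf_b below 0.12 rad and x of carrier1_center in the frame of leaf_b_tray between -0.056 and 0.056 m and y of carrier1_center in the frame of leaf_b_tray between -0.014 and 0.014 m and z of carrier1_center in the frame of leaf_b_tray between 0.019 and 0.031 m and angle between each of carrier1_center, carrier2_center, carrier3_center's own z axis and vertical above 2.99 rad and x of carrier2_center in the frame of leaf_b_tray between -0.056 and 0.056 m and y of carrier2_center in the frame of leaf_b_tray between -0.014 and 0.014 m and z of carrier2_center in the frame of leaf_b_tray between 0.019 and 0.031 m and x of carrier3_center in the frame of leaf_b_tray between -0.056 and 0.056 m and y of carrier3_center in the frame of leaf_b_tray between -0.014 and 0.014 m and z of carrier3_center in the frame of leaf_b_tray between 0.019 and 0.031 m and value of joint each of cap1l, cap1r, cap2l, cap2r, cap3l, cap3r below 0.15 rad and linear speed of each of carrier1, carrier2, carrier3 below 0.02 m/s); the robot touches nothing.
It fails at once if the amber bottle is shifted more than 30 mm (distance of reagent from where it was at the start of the episode above 0.03 m).
It fails at once if the white jar is shifted more than 30 mm (distance of jar from where it was at the start of the episode above 0.03 m).
It fails at once if the tip box is shifted more than 30 mm (distance of tipbox from where it was at the start of the episode above 0.03 m).
Of carrier1, carrier2, carrier3 only 2 to 3 are there at a start; the rules pass over those that are not, and their reading is None.
At some moment in a run one of carrier1, carrier2, carrier3 may be knocked a few centimetres aside while the robot is not near it.
Once in a run the grip may slacken for a moment while it holds something.
It also fails if it takes over 210 s, if anything falls off the work surface, if the arm or the gripper's body presses on something with over 40 N, if the wrist force passes 120 N, or if a joint passes its speed limit or range.

## Working session

There is one attempt and no reset: what is moved stays moved. The work goes in short steps, Python scripts to look and compute and a tool call to move; the robot and the scene stay as the last step left them, time stands still between calls to the robot, and variables do not carry over. Pictures are saved under pics/ and viewed, and the job is handed in when it is done.

Besides the shell and the picture viewer there is one more tool, called after "Request:" in YAML: its name, and indented under it one key for each argument. move_arm: Moves the arm, as the interface text tells. Its arguments: {"type":"object","properties":{"steps":{"type":"array","items":{"type":"array","items":{"type":"number"}}}},"required":["steps"]}

```bash
mkdir -p pics; cat > h.py <<'E'
import numpy as np, cv2
from bench import readout, optics, workorder, nets
from scipy.spatial.transform import Rotation as R
def snap(name,tag):
    p=optics.get_image(name); cv2.imwrite(f'pics/{tag}.png',p['frame']); return p
def ray(p,uv):
    K=np.array([[p['fx'],0,p['cx']],[0,p['fy'],p['cy']],[0,0,1]])
    x=(uv[0]-p['cx'])/p['fx'];y=(uv[1]-p['cy'])/p['fy']
    rd=np.hypot(x,y);r=rd
    for _ in range(30): r=rd/(1+p['k1']*r*r)
    s=r/rd if rd>0 else 1
    d=np.array([x*s,y*s,1])
    Rm=cv2.Rodrigues(np.array(p['rvec'],float))[0]
    t=np.array(p['tvec'],float).ravel()
    return -Rm.T@t, Rm.T@d
def atz(p,uv,z):
    o,d=ray(p,uv); return o+d*(z-o[2])/d[2]
def proj(p,P):
    Rm=cv2.Rodrigues(np.array(p['rvec'],float))[0]
    c=Rm@np.array(P,float)+np.array(p['tvec'],float).ravel()
    x,y=c[:2]/c[2]; f=1+p['k1']*(x*x+y*y)
    return np.array([p['fx']*x*f+p['cx'],p['fy']*y*f+p['cy']])
def tri(p1,u1,p2,u2):
    o1,d1=ray(p1,u1);o2,d2=ray(p2,u2);d1/=np.linalg.norm(d1);d2/=np.linalg.norm(d2)
    A=np.stack([d1,-d2],1);s=np.linalg.lstsq(A,o2-o1,rcond=None)[0]
    a=o1+s[0]*d1;b=o2+s[1]*d2
    return (a+b)/2,np.linalg.norm(a-b)
def st():
    s=readout.read_state()
    for k,v in s.items(): print(k,np.round(v,3).tolist() if v is not None else None)
    return s
E
python3 - <<'E'
from h import *
st()
a=snap('scene','s0');b=snap('top','t0')
for p in(a,b):
    print({k:(np.round(v,3).tolist()) for k,v in p.items() if k!='frame'}, ray(p,(320,240))[0])
for n in ['cradle','hinge','leaf_a_bar','leaf_b_bar','leaf_a_tray','leaf_b_tray','carrier1_center','carrier1','cap1l','reagent','jar','tipbox']:
    for nm,p in(('s',a),('t',b)):
        try: print(n,nm,[(np.round(r['uv']).tolist(),round(r['conf'],2)) for r in nets.tip_of(n,p)])
        except Exception as e: print(n,nm,e)
E
```

```text
clock 0.0
joints [-0.971, 0.386, 0.007, -0.001, -1.194, -0.259]
joint_vel [0.001, -0.001, -0.001, -0.0, 0.001, 0.001]
joint_efforts [0.002, -39.229, 18.84, 4.186, -0.005, 0.0]
position [208.692, -588.421, 193.804]
ee_rot [-0.169, 0.986, 0.001, -0.0]
contact_force [0.07, 0.439, 0.401]
wrist_torque [0.017, -0.053, -0.055]
gripper_width 85.45
{'fx': 619.437, 'fy': 619.437, 'cx': 325.849, 'cy': 242.327, 'k1': -0.029, 'rvec': [2.126, 0.849, -0.403], 'tvec': [-484.554, -146.614, 1599.236], 'shot': 1} [1268.16650527 -629.82540568  899.3980558 ]
{'fx': 484.532, 'fy': 484.532, 'cx': 316.484, 'cy': 236.586, 'k1': 0.022, 'rvec': [2.177, -2.122, 0.166], 'tvec': [79.147, 583.334, 1350.222], 'shot': 2} [ 378.55807572  102.71399353 1419.78378511]
cradle s [([308.0, 296.0], 0.66), ([192.0, 380.0], 0.48)]
cradle t [([341.0, 232.0], 0.72), ([368.0, 233.0], 0.63)]
hinge s [([304.0, 280.0], 0.93), ([192.0, 389.0], 0.18)]
hinge t [([343.0, 228.0], 0.62)]
leaf_a_bar s [([237.0, 308.0], 0.77)]
leaf_a_bar t [([398.0, 247.0], 0.66)]
leaf_b_bar s [([265.0, 288.0], 0.69), ([194.0, 389.0], 0.26)]
leaf_b_bar t [
[... 690 characters left out ...]
.79), ([449.0, 228.0], 0.77), ([424.0, 249.0], 0.7), ([450.0, 190.0], 0.59), ([343.0, 234.0], 0.57), ([460.0, 259.0], 0.53)]
cap1l s it knows: carrier, carrier1_center, carrier2_center, carrier3_center, cradle, hinge, jar, leaf_a_bar, leaf_a_tray, leaf_b_bar, leaf_b_tray, reagent, tipbox
cap1l t it knows: carrier, carrier1_center, carrier2_center, carrier3_center, cradle, hinge, jar, leaf_a_bar, leaf_a_tray, leaf_b_bar, leaf_b_tray, reagent, tipbox
reagent s [([355.0, 194.0], 0.64)]
reagent t [([220.0, 288.0], 0.61)]
jar s [([418.0, 227.0], 0.89)]
jar t [([231.0, 223.0], 0.89), ([341.0, 229.0], 0.25)]
tipbox s [([410.0, 168.0], 0.76), ([284.0, 305.0], 0.61)]
tipbox t [([159.0, 272.0], 0.66)]
```

View pics/s0.png

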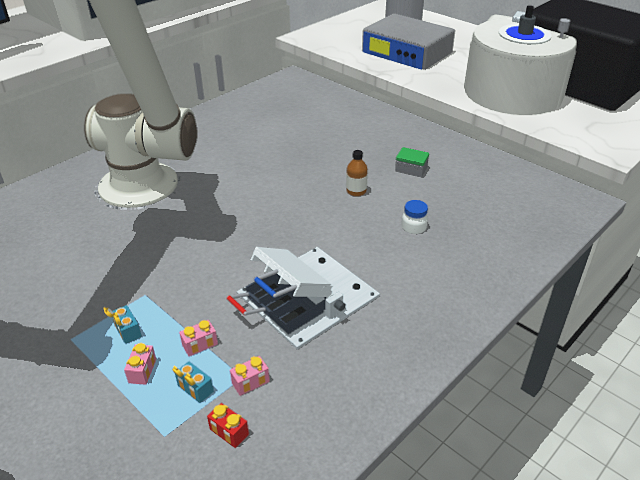

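View pics/t0.png

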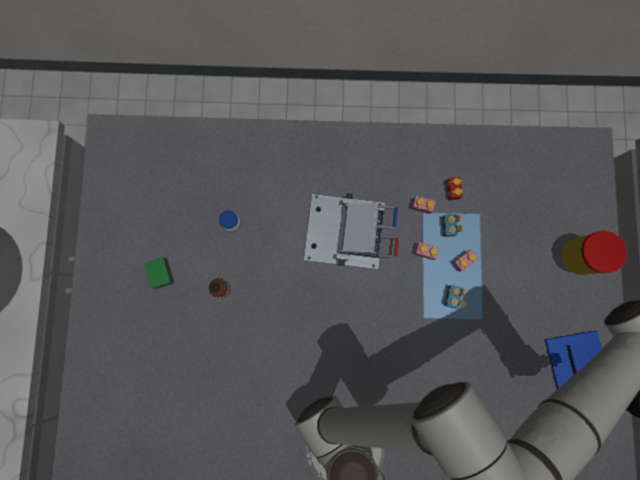

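```bash
python3 - <<'E'
import cv2
s=cv2.imread('pics/s0.png');t=cv2.imread('pics/t0.png')
cv2.imwrite('pics/s0c.png',cv2.resize(s[230:460,100:360],None,fx=3,fy=2.6,interpolation=cv2.INTER_CUBIC))
cv2.imwrite('pics/t0c.png',cv2.resize(t[150:340,310:510],None,fx=3.1,fy=3.1,interpolation=cv2.INTER_CUBIC))
E
```

```text
(no output)
```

View pics/s0c.png

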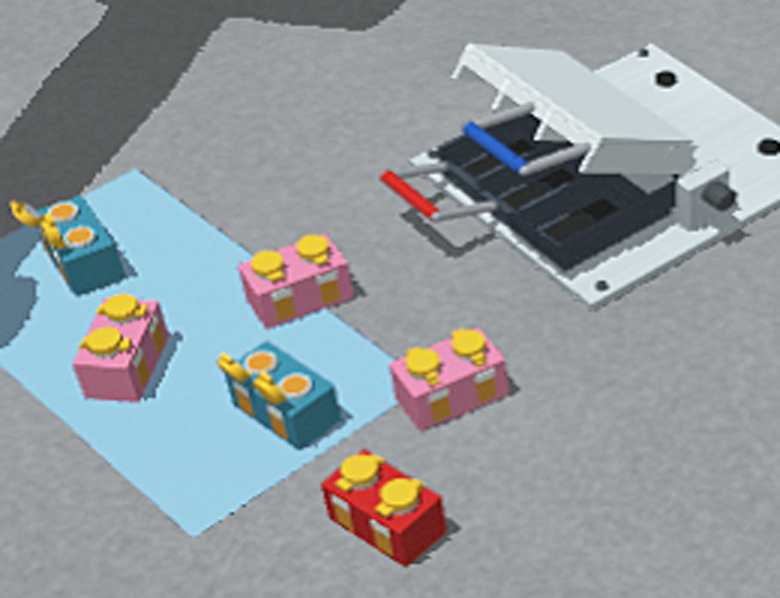

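View pics/t0c.png

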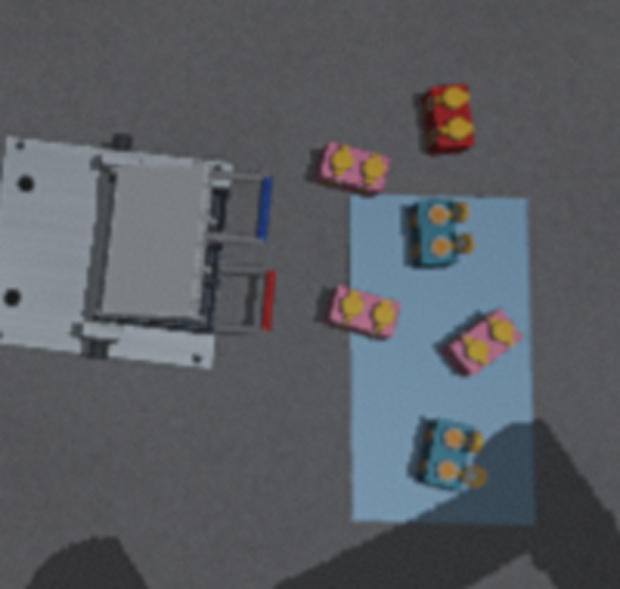

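```bash
python3 - <<'E'
import cv2
s=cv2.imread('pics/s0.png');t=cv2.imread('pics/t0.png')
cv2.imwrite('pics/s0d.png',cv2.resize(s[240:360,220:390],None,fx=4.7,fy=4.7,interpolation=cv2.INTER_CUBIC))
cv2.imwrite('pics/t0d.png',cv2.resize(t[185:280,300:410],None,fx=6,fy=6,interpolation=cv2.INTER_CUBIC))
E
```

```text
(no output)
```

View pics/s0d.png

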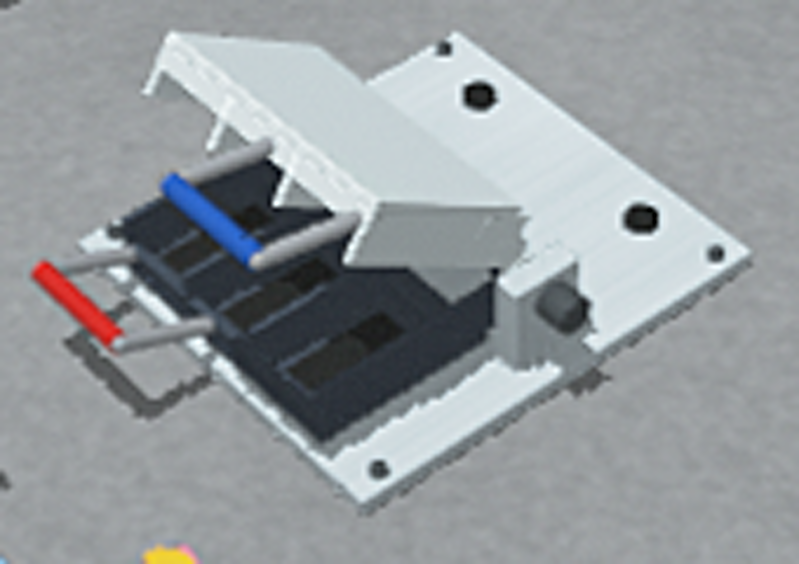

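View pics/t0d.png

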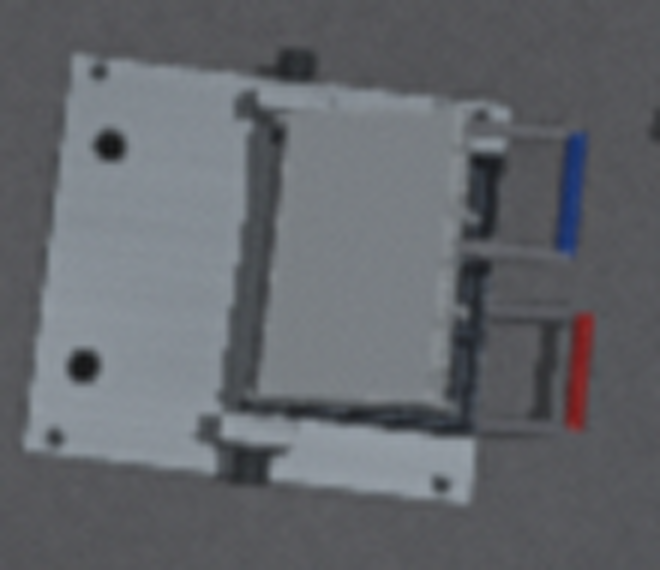

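```bash
cat > fit.py <<'E'
from h import *
from scipy.optimize import least_squares
import pickle
def S(u,v): return (220+u/4.7-.4,240+v/4.7-.4)
def T(u,v): return (300+u/6-.4,185+v/6-.4)
obs=[]
a=optics.get_image('scene');b=optics.get_image('top')
pickle.dump((a,b),open('p0.pkl','wb'))
def leafb(x,r,th): return np.array([x,r*np.cos(th),45+r*np.sin(th)])
pts=[('a',S(40,270),'r',-62),('a',S(117,343),'r',-6),('b',T(582,315),'r',-6),('b',T(577,428),'r',-62),
('a',S(172,182),'b',6),('a',S(253,257),'b',62),('b',T(577,133),'b',62),('b',T(567,253),'b',6),
('b',T(75,55),'c',(100,110)),('b',T(25,450),'c',(-100,110)),('b',T(470,502),'c',(-100,-110)),('b',T(508,108),'c',(100,-110)),
('a',S(455,32),'c',(-100,110)),('a',S(750,250),'c',(100,110)),('a',S(362,505),'c',(100,-110))]
def res(q):
    x,y,yaw,th,hb=q; Rz=R.from_euler('z',yaw).as_matrix(); out=[]
    for cam,uv,k,v in pts:
        P= np.array([v,-150,45.]) if k=='r' else leafb(v,150,th) if k=='b' else np.array([*v,hb])
        w=Rz@P+[x,y,0]
        out+=list(proj(a if cam=='a' else b,w)-uv)
    return np.array(out)
r=least_squares(res,[500,-10,0,2.8,8],loss='soft_l1')
print(r.x); print(np.round(res(r.x).reshape(-1,2),1).tolist())
np.save('cradle.npy',r.x)
Rz=R.from_euler('z',r.x[2]).as_matrix()
for nm,P in dict(red=[-34,-150,45],blue=leafb(34,150,r.x[3]),blueopen=[34,150,45],hinge=[0,0,45],trayA=[0,-68,19]).items(): print(nm,np.round(Rz@P+[r.x[0],r.x[1],0],1))
E
python3 fit.py
```

```text
[ 6.04710472e+02  1.16981317e+01 -9.40292428e-02  2.54481425e+00
  1.18478734e+01]
[[-0.2, 1.2], [0.0, 1.3], [0.4, 0.2], [-0.6, 0.7], [-0.2, 0.2], [1.2, 0.3], [-0.5, 0.4], [-0.8, 0.6], [-0.6, -0.2], [-0.5, 0.4], [0.4, 0.8], [0.8, -0.3], [0.1, -0.0], [0.3, 0.4], [-0.4, -0.2]]
red [ 556.8 -134.4   45. ]
blue [ 626.9 -115.   129.3]
blueopen [652.6 157.8  45. ]
hinge [604.7  11.7  45. ]
trayA [598.3 -56.   19. ]
```

```bash
cat > car.py <<'E'
from h import *
from scipy.optimize import minimize
def masks(p):
    hsv=cv2.cvtColor(cv2.resize(p['frame'],None,fx=4,fy=4,interpolation=cv2.INTER_LINEAR),cv2.COLOR_BGR2HSV)
    H,S_,V=[hsv[...,i].astype(int) for i in range(3)]
    teal=((H>84)&(H<102)&(S_>120)&(V<190))
    warm=((H>5)&(H<36)&(S_>60))
    return teal.astype(np.float32),warm.astype(np.float32)
def score(q,views,seedmask,zb=0,hh=39):
    x,y,yaw=q;c,s=np.cos(yaw),np.sin(yaw)
    tot=0
    for p,(te,wa) in views:
        C=[]
        for sx in(-30,30):
            for sy in(-17,17):
                for z in(zb,zb+hh): C.append(proj(p,[x+c*sx-s*sy,y+s*sx+c*sy,z]))
        C=(np.array(C,np.float32)*4+1.5)
        h=cv2.convexHull(C)[:,0]
        m=np.zeros(te.shape,np.uint8); cv2.fillConvexPoly(m,np.round(h*16).astype(np.int32),1,shift=4)
        # local window
        u,v=C.mean(0).astype(int);w=110
        sl=np.s_[max(v-w,0):v+w,max(u-w,0):u+w]
        mm=m[sl].astype(bool);t=te[sl]>0;k=wa[sl]>0
        area=mm.sum()
        near=cv2.dilate(m[sl],np.ones((25,25)))>0
        tot+=((mm&~t&~k).sum()+(t&~mm&near).sum())/area
    return tot
def fit(views,x,y,zb=0,yaws=np.arange(0,np.pi,np.pi/12),hh=39):
    best=None
    from itertools import product
    for yw in yaws:
        for dx,dy in product((-8,0,8),(-8,0,8)):
            s=score((x+dx,y+dy,yw),views,None,zb,hh)
            if best is None or s<best[0]: best=(s,(x+dx,y+dy,yw))
    q=np.array(best[1])
    for k in range(3):
        r=minimize(score,q,args=(views,None,zb,hh),method='Nelder-Mead',options=dict(initial_simplex=np.array([q,q+[5/(k+1),0,0],q+[0,5/(k+1),0],q+[0,0,.15/(k+1)]]),maxiter=150))
        q=r.x
    return q,r.fun
E
python3 - <<'E'
from car import *
a=snap('scene','s1');b=snap('top','t1')
views=[(p,masks(p)) for p in(a,b)]
cv2.imwrite('pics/m.png',cv2.resize(np.hstack([views[0][1][0],views[1][1][0]])*255,(800,300)))
for n,ua,ub in(('near',(127,325),(456,297)),('far',(195,380),(451,225))):
    P,g=tri(a,ua,b,ub);print(n,P,g)
    q,f=fit(views,P[0],P[1]);print(n,np.round(q,3),f)
    for p,tag in((a,'s'),(b,'t')):
        im=cv2.resize(p['frame'],None,fx=4,fy=4,interpolation=cv2.INTER_CUBIC)
        c,s=np.cos(q[2]),np.sin(q[2])
        for z in(0,39):
            C=np.array([proj(p,[q[0]+c*X-s*Y,q[1]+s*X+c*Y,z])*4+1.5 for X,Y in((-30,-17),(30,-17),(30,17),(-30,17))])
            cv2.polylines(im,[C.astype(np.int32)],True,(0,0,255),1)
        for X,Y in((0,17),):
            cv2.circle(im,tuple((proj(p,[q[0]+c*X-s*Y,q[1]+s*X+c*Y,39])*4+1.5).astype(int)),4,(0,255,0),-1)
        u,v=C.mean(0).astype(int)
        cv2.imwrite(f'pics/c_{n}_{tag}.png',cv2.resize(im[max(v-100,0):v+100,u-100:u+100],(380,380)))
i=[[cv2.imread(f'pics/c_{n}_{t}.png') for t in 'st'] for n in('near','far')]
cv2.imwrite('pics/c_all.png',cv2.resize(np.vstack([np.hstack(r) for r in i]),(600,600)))
E
```

```text
near [ 422.56179541 -304.74410962   24.06499643] 10.92260676468613
near [ 419.533 -299.195    2.877] 0.8122755544053198
far [ 629.1601077  -294.76423508   28.91627717] 5.869763261649559
far [ 6.26403e+02 -2.92839e+02  2.00000e-02] 0.7694647607506682[ WARN:0@2.148] global loadsave.cpp:1063 imwrite_ Unsupported depth image for selected encoder is fallbacked to CV_8U.
```

View pics/c_all.png

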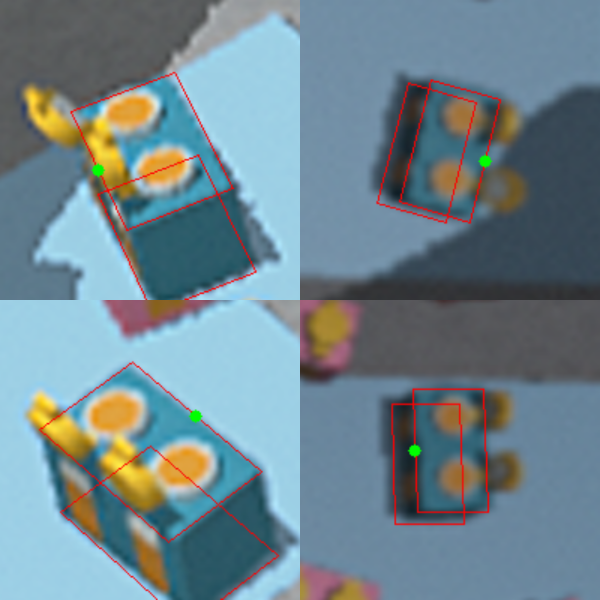

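View pics/m.png

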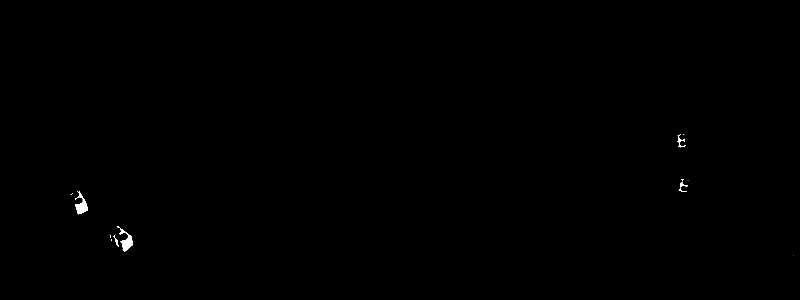

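Request:
move_arm:
  steps:
    - [-1,25,30,-5,0,0,0.12]
    - [-1,50,60,-10,0,0,0.24]
    - [-1,75,91,-20,0,0,0.36]
    - [-1,100,121,-35,0,0,0.48]
    - [-1,125,151,-50,0,0,0.6]

```text
clock: 1.82
position: [334.8, -437.1, 145.2]
ee_rot: [-0.456, 0.89, -0.001, 0.0]
contact_force: [1.2, -0.7, -0.7]
gripper_width: 25.3
```

Request:
move_arm:
  steps:
    - [-1,24,30,-10,0,0,0.12]
    - [-1,48,60,-20,0,0,0.24]
    - [-1,73,90,-40,0,0,0.367]
    - [-1,73,90,-50,0,0,0.367]
    - [-1,73,90,-50,0,0,0.367]

```text
clock: 2.23
position: [406.6, -345.7, 92.8]
ee_rot: [-0.61, 0.793, 0.002, -0.001]
contact_force: [-0.8, 0.3, -0.4]
gripper_width: 0.3
```

```bash
python3 - <<'E'
from h import *
s=st(); print(R.from_quat(s['ee_rot']).as_matrix().round(3))
E
```

```text
clock 2.233
joints [-0.401, 0.333, -0.354, -0.001, -0.889, 0.142]
joint_vel [-0.052, -0.023, 0.039, 0.021, -0.04, -0.003]
joint_efforts [1.111, -33.844, 16.21, 3.594, 0.246, 0.024]
position [406.554, -345.709, 92.825]
ee_rot [-0.61, 0.793, 0.002, -0.001]
contact_force [-0.793, 0.317, -0.365]
wrist_torque [0.007, 0.078, 0.019]
gripper_width 0.287
[[-0.257 -0.966 -0.004]
 [-0.966  0.257  0.002]
 [-0.001  0.005 -1.   ]]
```

Request:
move_arm:
  steps:
    - [-1,0,0,-20,0,0,0]
    - [-1,0,-1,-40,0,0,0]
    - [-1,0,-1,-40,0,0,0]

```text
clock: 2.48
position: [404.1, -348.7, 52.4]
ee_rot: [-0.607, 0.794, 0.003, -0.001]
contact_force: [-0.4, 1.2, -0.3]
gripper_width: 0.3
```

```bash
python3 - <<'E'
from h import *
p=snap('scene','s2')
print(readout.read_state()['position'])
cv2.imwrite('pics/s2c.png',cv2.resize(p['frame'][250:450,60:280],None,fx=3,fy=3,interpolation=cv2.INTER_CUBIC))
E
```

```text
[ 405.15414572 -349.50758511   54.15340791]
```

View pics/s2c.png

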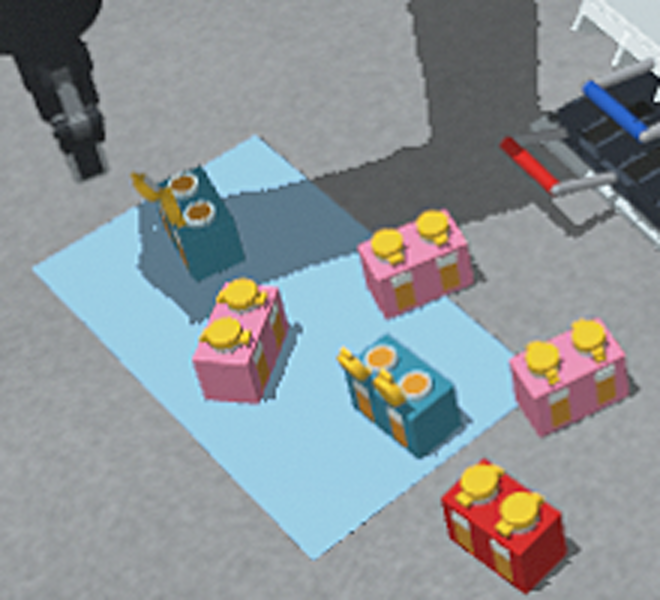

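Request:
move_arm:
  steps:
    - [-1,3,10,0,0,0,0]
    - [-1,6,20,0,0,0,0]
    - [-1,9,30,0,0,0,0]
    - [-1,11,40,0,0,0,0]
    - [-1,14,50,0,0,0,0]

```text
clock: 2.95
position: [421.2, -298.1, 55.8]
ee_rot: [-0.608, 0.794, -0.001, 0.0]
contact_force: [0.7, -0.6, -0.6]
gripper_width: 0.0
```

Request:
move_arm:
  steps:
    - [-1,0,0,-1,0,0,0]
    - [-1,0,0,-2,0,0,0]
    - [-1,0,0,-2,0,0,0]

```text
clock: 3.2
position: [420.8, -299.0, 53.0]
ee_rot: [-0.609, 0.794, 0.0, -0.0]
contact_force: [-0.3, -0.9, -0.6]
gripper_width: 0.3
```

```bash
python3 - <<'E'
from h import *
p=snap('scene','s3')
for i in range(3):
  s=readout.read_state();print(s['position'],s['contact_force']); q=optics.get_image('top')
cv2.imwrite('pics/s3c.png',cv2.resize(p['frame'][270:390,60:220],None,fx=4,fy=4,interpolation=cv2.INTER_CUBIC))
E
```

```text
[ 420.71889988 -299.21043605   52.95309552] [-0.04846867  0.05254183 -0.45852094]
[ 420.68270809 -299.38191972   52.9349555 ] [-0.6947972  -0.17339205  0.72992175]
[ 420.64437642 -299.48627346   52.9358555 ] [ 0.73455086  0.0599585  -0.34803182]
```

View pics/s3c.png

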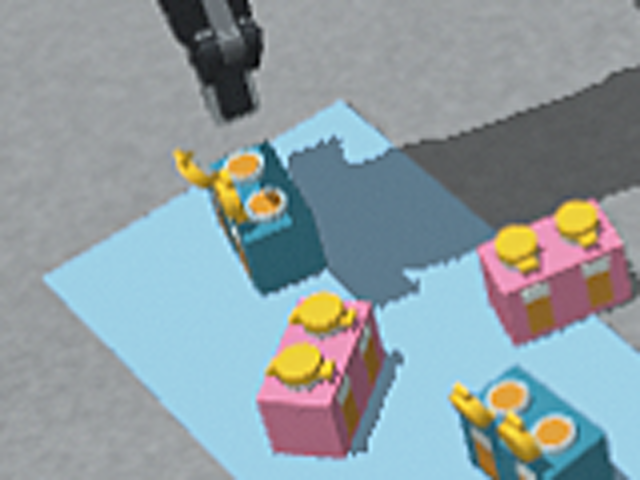

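```bash
python3 - <<'E'
from h import *
p=optics.get_image('scene');q=snap('top','t3')
P=readout.read_state()['position'];print(P,proj(p,P),proj(q,P), proj(p,[419.5,-299,39]))
cv2.imwrite('pics/t3c.png',cv2.resize(q['frame'][180:350,380:560],None,fx=4,fy=4,interpolation=cv2.INTER_CUBIC))
E
```

```text
[ 420.5899207  -299.55384984   52.96547414] [122.67370449 312.54285223] [455.47990052 296.32859964] [124.13757355 317.22141469]
```

View pics/t3c.png

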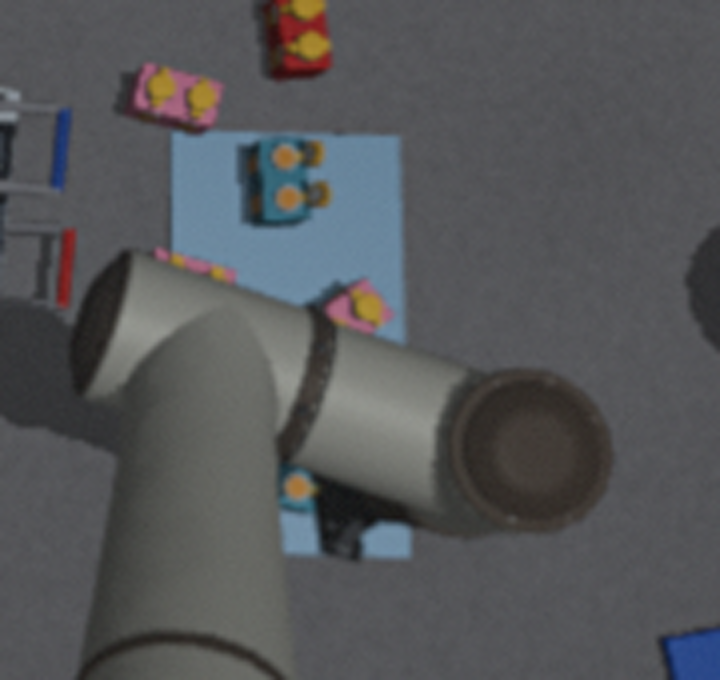

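```bash
python3 - <<'E'
from h import *
p=snap('scene','s4');q=snap('top','t4')
cv2.imwrite('pics/s4c.png',cv2.resize(p['frame'][200:360,40:240],None,fx=4,fy=3.7,interpolation=cv2.INTER_CUBIC))
print(proj(p,[405.15,-349.5,54.15]), 'seen ~',(90,309))
print(tri(p,(118.7,298.8),q,(466,316)))
o,d=ray(p,(118.7,298.8))
for z in(20,53,70,90):print(z,atz(p,(118.7,298.8),z))
print(proj(p,[0,0,0]),proj(q,[0,0,0]))
E
```

```text
[ 94.87767683 321.89441807] seen ~ (90, 309)
(array([ 379.00954202, -304.80252648,   66.38759904]), np.float64(42.97080257158799))
20 [ 348.07528429 -271.06126412   20.        ]
53 [ 382.60232252 -284.52412839   53.        ]
70 [ 400.38897858 -291.45954333   70.        ]
90 [ 421.31445629 -299.61885501   90.        ]
[138.70475922 185.70210408] [345.00719418 446.80865254]
```

View pics/s4c.png

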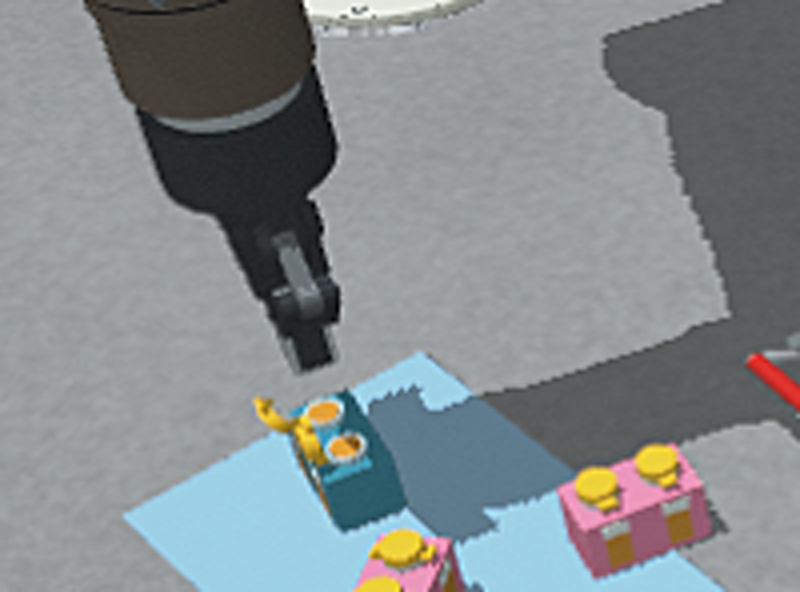

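```bash
python3 - <<'E'
from h import *
p=optics.get_image('scene');q=optics.get_image('top')
st()
for z in(53,90,130,200,250,300): print(z,proj(p,[420.6,-299.5,z]).round(1),proj(q,[420.6,-299.5,z]).round(1))
im=p['frame'].copy()
for z in range(53,300,20): cv2.circle(im,tuple(proj(p,[420.6,-299.5,z]).astype(int)),1,(0,0,255),-1)
im2=q['frame'].copy()
for z in range(53,300,20): cv2.circle(im2,tuple(proj(q,[420.6,-299.5,z]).astype(int)),1,(0,0,255),-1)
cv2.imwrite('pics/o1.png',np.hstack([cv2.resize(im[140:360,20:240],(400,400)),cv2.resize(im2[200:400,380:580],(400,400))]))
E
```

```text
clock 3.7
joints [-0.304, 0.357, -0.444, 0.0, -0.77, 0.041]
joint_vel [0.001, -0.002, 0.002, -0.001, 0.001, 0.001]
joint_efforts [-0.011, -33.05, 14.121, 3.137, -0.0, -0.0]
position [420.648, -299.416, 52.992]
ee_rot [-0.608, 0.794, 0.0, -0.0]
contact_force [0.122, -0.1, -0.342]
wrist_torque [-0.036, 0.014, -0.016]
gripper_width -0.089
53 [122.7 312.5] [455.5 296.3]
90 [118.5 298.6] [459.5 296. ]
130 [113.9 282.9] [464.  295.7]
200 [105.2 253.6] [472.8 295. ]
250 [ 98.6 231.1] [479.6 294.4]
300 [ 91.6 207.3] [487.1 293.8]
```

View pics/o1.png

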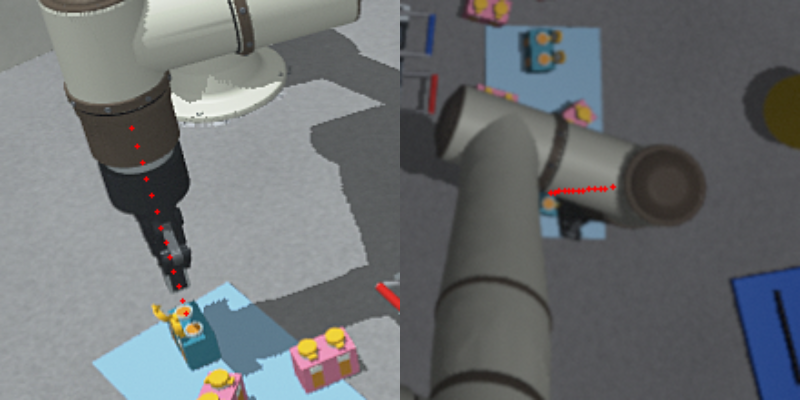

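Request:
move_arm:
  steps:
    - [-1,-7,-25,0,0,0,0]
    - [-1,-15,-52,0,0,0,0]
    - [-1,-15,-52,-10,0,0,0]
    - [-1,-15,-52,-20,0,0,0]
    - [-1,-15,-52,-20,0,0,0]

```text
clock: 4.12
position: [403.8, -350.2, 30.6]
ee_rot: [-0.608, 0.794, 0.002, -0.001]
contact_force: [0.3, 0.6, -0.3]
gripper_width: -0.0
```

```bash
python3 - <<'E'
from h import *
p=optics.get_image('scene');s=readout.read_state();P=s['position'];print(P,s['contact_force'],s['gripper_width'],proj(p,P))
im=p['frame'].copy()
cv2.imwrite('pics/s5.png',cv2.resize(im[240:360,40:200],(800,600),interpolation=cv2.INTER_CUBIC))
for z in(0,30,60,70,80,90):print(z,proj(p,[P[0],P[1],z]))
E
```

```text
[ 404.44757989 -350.2327357    31.48276104] [-1.33585071 -0.48153329  0.22165982] -0.040871534128146814 [ 97.18715694 330.19771454]
0 [101.04137675 341.3721043 ]
30 [ 97.37152861 330.73261852]
60 [ 93.58479226 319.73911607]
70 [ 92.29564363 315.99299281]
80 [ 90.99269912 312.20496052]
90 [ 89.67574617 308.3743401 ]
```

View pics/s5.png

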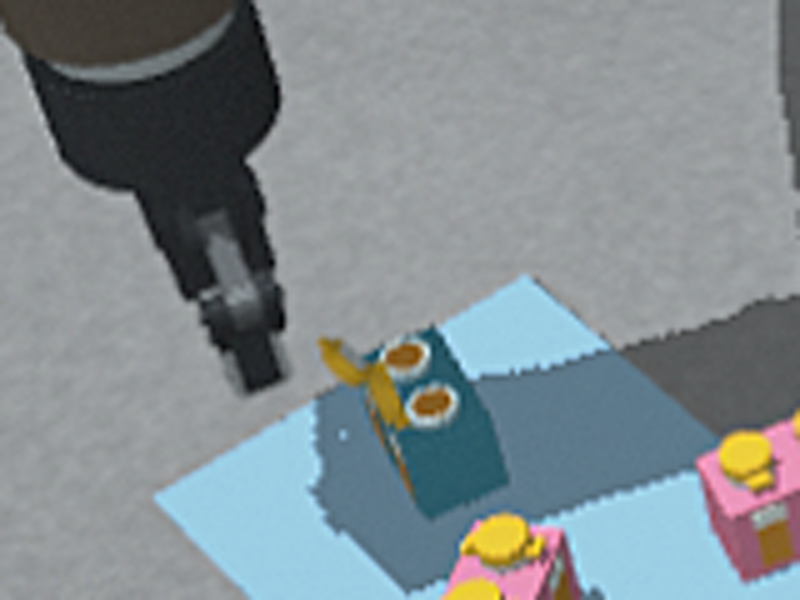

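Request:
move_arm:
  steps:
    - [-1,0,0,-10,0,0,0]
    - [-1,0,0,-20,0,0,0]
    - [-1,0,0,-28,0,0,0]
    - [-1,0,0,-31,0,0,0]
    - [-1,0,0,-33,0,0,0]

```text
clock: 4.58
position: [405.3, -350.8, -1.0]
ee_rot: [-0.608, 0.794, 0.001, -0.0]
contact_force: [1.0, 1.0, -0.3]
gripper_width: -0.1
```

```bash
python3 - <<'E'
from h import *
p=optics.get_image('scene');s=readout.read_state();P=s['position'];print(P,s['contact_force'],s['gripper_width'],proj(p,P))
im=p['frame'].copy()
cv2.imwrite('pics/s6.png',cv2.resize(im[240:360,40:200],(800,600),interpolation=cv2.INTER_CUBIC))
for z in(0,30,60,70,80,90):print(z,proj(p,[P[0],P[1],z]))
E
```

```text
[ 405.38943291 -350.88502132   -0.89847306] [ 0.52234315 -1.02600514  0.96921745] -0.09592786865591811 [101.10808545 342.12643201]
0 [100.99982263 341.81306431]
30 [ 97.32643982 331.17300633]
60 [ 93.53595808 320.17862428]
70 [ 92.24551164 316.43213439]
80 [ 90.94124372 312.64369682]
90 [ 89.62294113 308.81263122]
```

View pics/s6.png

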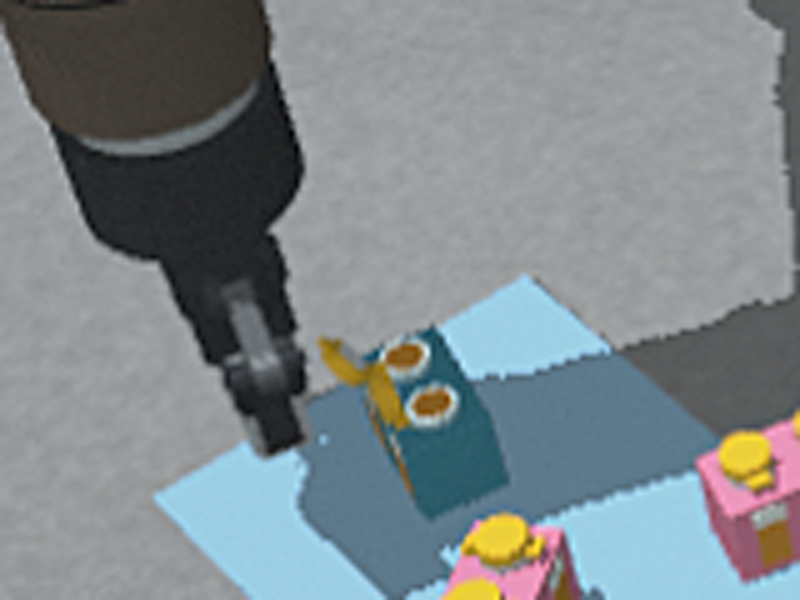

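Request:
move_arm:
  steps:
    - [-1,0,0,-12,0,0,0]
    - [-1,0,0,-24,0,0,0]
    - [-1,0,0,-28,0,0,0]
    - [-1,0,0,-30,0,0,0]
    - [-1,0,0,-30,0,0,0]

```text
clock: 5.05
position: [405.7, -351.3, -30.0]
ee_rot: [-0.608, 0.794, 0.0, -0.0]
contact_force: [0.2, 0.7, 0.2]
gripper_width: -0.1
```

Request:
move_arm:
  steps:
    - [-1,0,0,-2,0,0,0]
    - [-1,0,0,-2,0,0,0]

```text
clock: 5.22
position: [406.0, -351.4, -31.6]
ee_rot: [-0.608, 0.794, -0.0, 0.0]
contact_force: [0.3, -0.3, -0.2]
gripper_width: 0.3
```

Request:
move_arm:
  steps:
    - [-1,0,0,-2,0,0,0]
    - [-1,0,0,-2,0,0,0]

```text
clock: 5.38
position: [405.8, -351.3, -33.9]
ee_rot: [-0.608, 0.794, -0.0, 0.0]
contact_force: [0.8, 0.1, 0.1]
gripper_width: -0.2
```

Request:
move_arm:
  steps:
    - [-1,0,0,-2,0,0,0]
    - [-1,0,0,-2,0,0,0]

```text
clock: 5.55
position: [405.6, -351.2, -36.1]
ee_rot: [-0.608, 0.794, 0.0, -0.0]
contact_force: [-0.5, 0.4, 0.3]
gripper_width: 0.2
```

Request:
move_arm:
  steps:
    - [-1,0,0,-1,0,0,0]
    - [-1,0,0,-1,0,0,0]

```text
clock: 5.72
position: [405.7, -351.3, -36.3]
ee_rot: [-0.608, 0.794, 0.0, -0.0]
contact_force: [-1.4, 1.3, 5.4]
gripper_width: -0.1
```

Request:
move_arm:
  steps:
    - [-1,0,0,-1,0,0,0]
    - [-1,0,0,-1,0,0,0]

```text
clock: 5.88
position: [405.7, -351.3, -36.3]
ee_rot: [-0.609, 0.793, -0.0, -0.0]
contact_force: [-2.7, 2.6, 11.8]
gripper_width: 0.1
```

Request:
move_arm:
  steps:
    - [-1,0,0,25,0,0,0]
    - [-1,0,0,50,0,0,0]
    - [-1,0,0,54,0,0,0]
    - [-1,3,10,54,0,0,0]
    - [-1,5,20,54,0,0,0]

```text
clock: 6.3
position: [410.8, -330.8, 15.9]
ee_rot: [-0.608, 0.794, -0.0, 0.0]
contact_force: [0.8, 0.5, -0.2]
gripper_width: -0.1
```

Request:
move_arm:
  steps:
    - [-1,2,8,0,0,0,0]
    - [-1,4,16,0,0,0,0]
    - [-1,7,24,0,0,0,0]
    - [-1,9,33,0,0,0,0]
    - [-1,9,33,0,0,0,0]

```text
clock: 6.72
position: [419.8, -296.5, 15.6]
ee_rot: [-0.609, 0.793, 0.001, -0.0]
contact_force: [-0.0, -0.3, -0.2]
gripper_width: 0.2
```

```bash
python3 - <<'E'
from h import *
p=optics.get_image('scene');s=readout.read_state();P=s['position'];print(P,s['contact_force'],s['gripper_width'],proj(p,P))
im=p['frame'].copy()
cv2.imwrite('pics/s7.png',cv2.resize(im[240:360,60:220],(800,600),interpolation=cv2.INTER_CUBIC))
E
```

```text
[ 419.84687119 -297.19869859   15.7188803 ] [-0.20936701 -0.04664277 -0.17777129] 0.14801581261488053 [127.53025733 325.17736885]
```

View pics/s7.png

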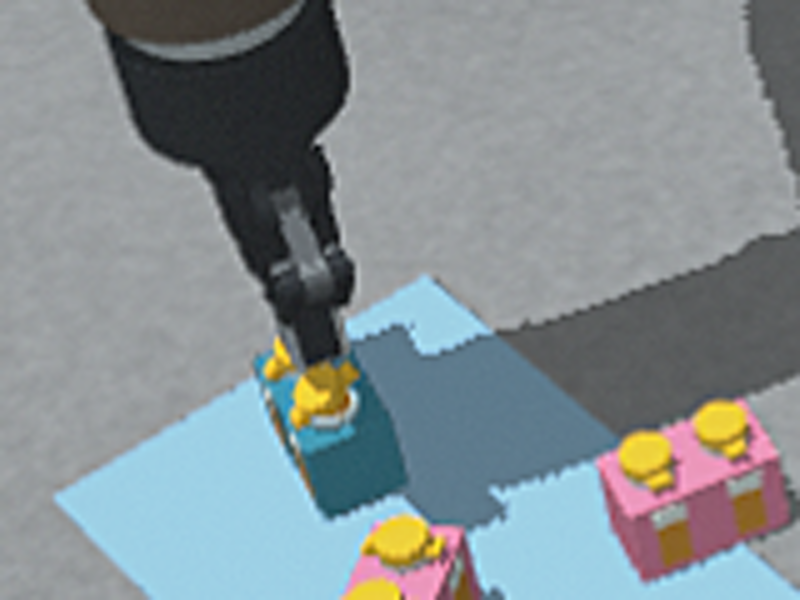

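Request:
move_arm:
  steps:
    - [-1,0,0,-1,0,0,0]
    - [-1,0,0,-2,0,0,0]
    - [-1,0,0,-2,0,0,0]

```text
clock: 7.02
position: [419.6, -298.5, 13.8]
ee_rot: [-0.608, 0.794, 0.0, -0.0]
contact_force: [0.1, -0.7, 0.2]
gripper_width: -0.0
```

Request:
move_arm:
  steps:
    - [-1,0,0,-1,0,0,0]
    - [-1,0,0,-1,0,0,0]

```text
clock: 7.18
position: [419.7, -298.6, 13.6]
ee_rot: [-0.608, 0.794, -0.0, -0.0]
contact_force: [-0.1, 1.6, 4.5]
gripper_width: 0.2
```

Request:
move_arm:
  steps:
    - [-1,0,0,30,0,0,0]
    - [-1,10,-5,60,0,0,0]
    - [-1,50,-20,60,0,0,0.1]
    - [-1,90,-35,60,0,0,0.2]
    - [-1,130,-47,60,0,0,0.285]

```text
clock: 7.6
position: [548.9, -346.0, 74.4]
ee_rot: [0.716, -0.698, 0.001, -0.0]
contact_force: [1.2, -0.1, 1.3]
gripper_width: -0.1
```

Request:
move_arm:
  steps:
    - [-1,40,0,0,0,0,0]
    - [-1,78,0,0,0,0,0]
    - [-1,78,0,-30,0,0,0]
    - [-1,78,0,-30,0,0,0]

```text
clock: 7.93
position: [624.3, -343.1, 36.7]
ee_rot: [0.715, -0.7, -0.004, 0.001]
contact_force: [-2.1, 1.3, -2.9]
gripper_width: 0.1
```

```bash
python3 - <<'E'
from h import *
p=optics.get_image('scene');s=readout.read_state();P=s['position'];print(P,s['contact_force'],s['gripper_width'],s['joints'])
im=p['frame'].copy()
cv2.imwrite('pics/s8.png',cv2.resize(im[260:440,60:300],(800,600),interpolation=cv2.INTER_CUBIC))
print(R.from_quat(s['ee_rot']).as_matrix().round(3))
E
```

```text
[ 623.42466198 -343.65375235   38.62505704] [-0.74493618 -0.51914978  0.19499261] -0.10214645486966659 [-0.27792599  0.6590309   0.0700692  -0.00135042 -0.99004909  0.29982649]
[[ 0.021 -1.    -0.008]
 [-1.    -0.021  0.003]
 [-0.003  0.008 -1.   ]]
```

View pics/s8.png

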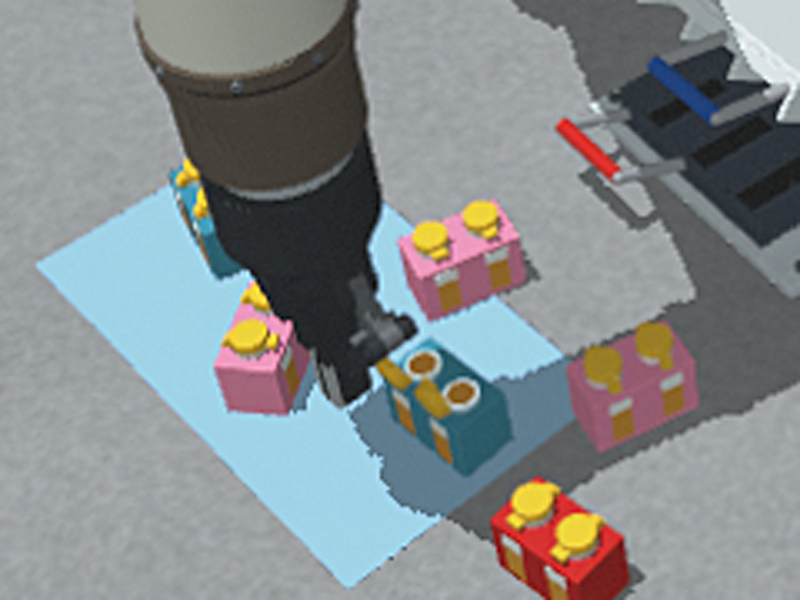

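Request:
move_arm:
  steps:
    - [-1,1,0,-12,0,0,0]
    - [-1,2,0,-23,0,0,0]
    - [-1,2,8,-23,0,0,0]
    - [-1,3,16,-23,0,0,0]
    - [-1,3,24,-23,0,0,0]

```text
clock: 8.4
position: [628.8, -320.1, 20.9]
ee_rot: [0.715, -0.699, 0.001, -0.0]
contact_force: [0.5, 0.3, 0.5]
gripper_width: -0.2
```

Request:
move_arm:
  steps:
    - [-1,0,8,0,0,0,0]
    - [-1,0,16,0,0,0,0]
    - [-1,0,27,0,0,0,0]
    - [-1,0,27,0,0,0,0]
    - [-1,0,27,-1,0,0,0]

```text
clock: 8.82
position: [629.0, -292.6, 19.7]
ee_rot: [0.715, -0.699, 0.0, -0.0]
contact_force: [-0.9, -0.2, 1.4]
gripper_width: -0.4
```

Request:
move_arm:
  steps:
    - [-1,0,0,-2,0,0,0]
    - [-1,0,0,-4,0,0,0]
    - [-1,0,0,-5,0,0,0]
    - [-1,0,0,-5,0,0,0]

```text
clock: 9.15
position: [628.5, -294.1, 15.2]
ee_rot: [0.715, -0.699, 0.0, 0.0]
contact_force: [-2.7, 0.8, 7.4]
gripper_width: -0.1
```

Request:
move_arm:
  steps:
    - [-1,0,0,-1,0,0,0]
    - [-1,0,0,-1,0,0,0]

```text
clock: 9.32
position: [628.6, -294.3, 15.1]
ee_rot: [0.715, -0.699, 0.0, 0.0]
contact_force: [-3.9, 1.7, 10.1]
gripper_width: 0.4
```

Request:
move_arm:
  steps:
    - [-1,0,0,-1,0,0,0]
    - [-1,0,0,-1,0,0,0]

```text
clock: 9.48
position: [628.7, -294.4, 14.9]
ee_rot: [0.715, -0.699, 0.001, 0.0]
contact_force: [-4.9, 2.6, 11.8]
gripper_width: 0.5
```

Request:
move_arm:
  steps:
    - [-1,0,0,35,0,0,0]
    - [-1,0,0,75,0,0,-0.12]
    - [-1,0,20,115,0,0,-0.24]
    - [-1,0,45,140,0,0,-0.36]
    - [-1,0,70,140,0,0,-0.48]

```text
clock: 9.9
position: [632.8, -225.3, 160.0]
ee_rot: [-0.525, 0.851, -0.006, 0.005]
contact_force: [0.0, -0.2, -0.1]
gripper_width: 0.2
```

Request:
move_arm:
  steps:
    - [-1,0,20,0,0,0,-0.12]
    - [-1,0,40,0,0,0,-0.24]
    - [-1,0,60,0,0,0,-0.36]
    - [-0.2,0,80,0,0,0,-0.48]
    - [-0.2,0,109,0,0,0,-0.6]

```text
clock: 10.32
position: [628.7, -115.1, 151.6]
ee_rot: [-0.25, 0.968, -0.0, 0.0]
contact_force: [0.8, 0.1, -0.1]
gripper_width: 23.2
```

Request:
move_arm:
  steps:
    - [-0.2,0,0,0,0,0,-0.12]
    - [-0.2,0,0,0,0,0,-0.24]
    - [-0.2,0,0,0,0,0,-0.36]
    - [-0.2,0,0,0,0,0,-0.48]
    - [-0.2,0,0,0,0,0,-0.6]

```text
clock: 10.73
position: [628.8, -115.0, 151.6]
ee_rot: [0.047, 0.999, 0.0, 0.0]
contact_force: [1.0, 0.1, 0.5]
gripper_width: 34.0
```

```bash
python3 - <<'E'
from h import *
p=snap('scene','s9');q=snap('top','t9');s=readout.read_state();P=s['position'];print(P,s['contact_force'],s['gripper_width'],s['joints'])
im=p['frame'].copy()
for z in(0,36.3): print(proj(p,np.array(P)+[0,0,z]))
a=cv2.resize(im[220:460,80:400],(800,600),interpolation=cv2.INTER_CUBIC)
cv2.imwrite('pics/s9c.png',a)
print(R.from_quat(s['ee_rot']).as_matrix().round(3))
E
```

```text
[ 628.74985964 -115.05340965  151.61178136] [-0.02612879  0.43914795 -0.12145158] 34.375513666625274 [ 7.16915584e-02  4.39539578e-01 -1.73767275e-02 -1.56023649e-05
 -1.11392156e+00 -1.73017376e+00]
[265.07705845 277.81299769]
[263.77123374 262.47017391]
[[-0.996  0.088 -0.   ]
 [ 0.088  0.996  0.   ]
 [ 0.     0.    -1.   ]]
```

View pics/s9c.png

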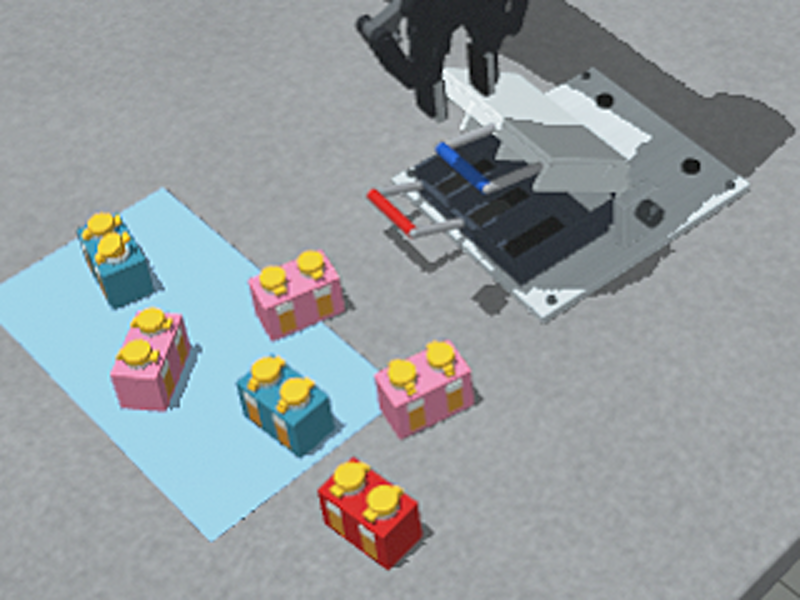

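Request:
move_arm:
  steps:
    - [-0.2,-1,0,-25,0,0,0]
    - [-0.2,-2,0,-50,0,0,0]
    - [-0.2,-2,0,-70,0,0,0]
    - [-0.2,-2,0,-78,0,0,0]
    - [-0.2,-2,0,-78,0,0,0]

```text
clock: 11.25
position: [625.1, -114.9, 71.4]
ee_rot: [0.043, 0.999, -0.0, -0.002]
contact_force: [0.2, 0.2, -1.0]
gripper_width: 34.2
```

```bash
python3 - <<'E'
from h import *
p=snap('scene','s10');q=snap('top','t10');s=readout.read_state();P=s['position'];print(P,s['contact_force'],s['gripper_width'])
a=cv2.resize(p['frame'][220:340,200:360],(800,600),interpolation=cv2.INTER_CUBIC)
cv2.imwrite('pics/s10c.png',a)
E
```

```text
[ 627.4642199  -114.97126417   74.72163661] [-0.2842342  -0.58227712  0.62777717] 33.87928362531837
```

View pics/s10c.png

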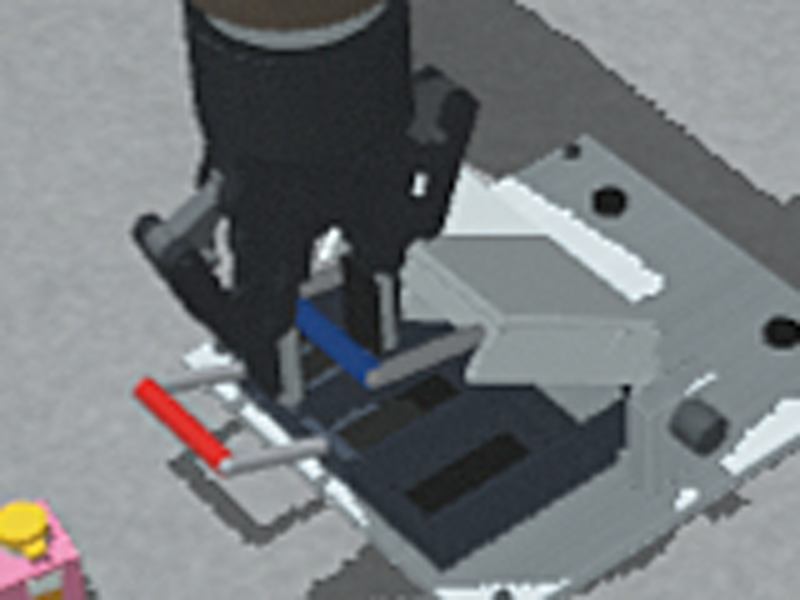

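Request:
move_arm:
  steps:
    - [-1,0,0,0,0,0,0]
    - [-1,0,0,0,0,0,0]
    - [-1,0,0,0,0,0,0]
    - [-1,0,0,0,0,0,0]
    - [-1,0,0,0,0,0,0]

```text
clock: 11.77
position: [627.8, -115.6, 76.0]
ee_rot: [0.043, 0.999, -0.001, 0.002]
contact_force: [-1.7, -5.3, 6.1]
gripper_width: 7.4
```

```bash
cat > arc.py <<'E'
import numpy as np,sys
# python arc.py th0 th1 n : shifts from th0, leaf_b-type angle (y=+cos)
c=np.load('cradle.npy'); yaw=c[2]
ey=np.array([-np.sin(yaw),np.cos(yaw)])
th0,th1,n=float(sys.argv[1]),float(sys.argv[2]),int(sys.argv[3])
sg=-1 if len(sys.argv)>4 else 1
P=lambda t: np.array([*(ey*150*np.cos(t)*sg),150*np.sin(t)])
prev=P(th0)
for i in range(1,n+1):
    t=th0+(th1-th0)*i/n
    print(i,round(t,3),np.round(P(t)-prev,0)+0)
    if i%5==0: prev=P(t); print('--')
E
python3 arc.py 2.545 0 25
python3 - <<'E'
from h import *
st()
E
```

```text
1 2.443 [ 1.  9. 12.]
2 2.341 [ 2. 20. 23.]
3 2.24 [ 3. 31. 33.]
4 2.138 [ 4. 43. 42.]
5 2.036 [ 5. 57. 50.]
--
6 1.934 [ 1. 14.  6.]
7 1.832 [ 3. 28. 11.]
8 1.731 [ 4. 43. 14.]
9 1.629 [ 6. 58. 16.]
10 1.527 [ 7. 74. 16.]
--
11 1.425 [ 1. 15. -1.]
12 1.323 [ 3. 30. -4.]
13 1.222 [ 4. 45. -9.]
14 1.12 [  6.  59. -15.]
15 1.018 [  7.  72. -22.]
--
16 0.916 [ 1. 13. -9.]
17 0.814 [  2.  24. -19.]
18 0.713 [  3.  35. -30.]
19 0.611 [  4.  44. -42.]
20 0.509 [  5.  52. -55.]
--
21 0.407 [  1.   7. -14.]
22 0.305 [  1.  12. -28.]
23 0.204 [  1.  16. -43.]
24 0.102 [  2.  18. -58.]
25 0.0 [  2.  19. -73.]
--
clock 11.767
joints [0.072, 0.505, -0.115, 0.002, -0.948, -1.731]
joint_vel [0.002, -0.001, 0.002, 0.001, -0.002, -0.0]
joint_efforts [3.067, -39.243, 14.937, 1.939, 0.211, 0.061]
position [627.765, -115.622, 76.047]
ee_rot [0.043, 0.999, -0.001, 0.002]
contact_force [-1.742, -5.251, 6.121]
wrist_torque [-1.345, 0.123, 0.041]
gripper_width 7.381
```

Request:
move_arm:
  steps:
    - [-1,1,9,12,0,0,0]
    - [-1,2,20,23,0,0,0]
    - [-1,3,31,33,0,0,0]
    - [-1,4,43,42,0,0,0]
    - [-1,5,57,50,0,0,0]

```text
clock: 12.18
position: [633.0, -61.6, 128.1]
ee_rot: [0.044, 0.999, -0.003, 0.002]
contact_force: [0.2, -11.1, 7.8]
gripper_width: 8.0
```

```bash
python3 - <<'E'
from h import *
p=snap('scene','s11');s=readout.read_state();P=s['position'];print(P,s['contact_force'],s['gripper_width'])
a=cv2.resize(p['frame'][200:340,190:380],(800,600),interpolation=cv2.INTER_CUBIC)
cv2.imwrite('pics/s11c.png',a)
E
```

```text
[633.34380113 -58.76567741 129.54399243] [-3.36066382 -6.82062325 13.48241705] 7.454528537076436
```

View pics/s11c.png

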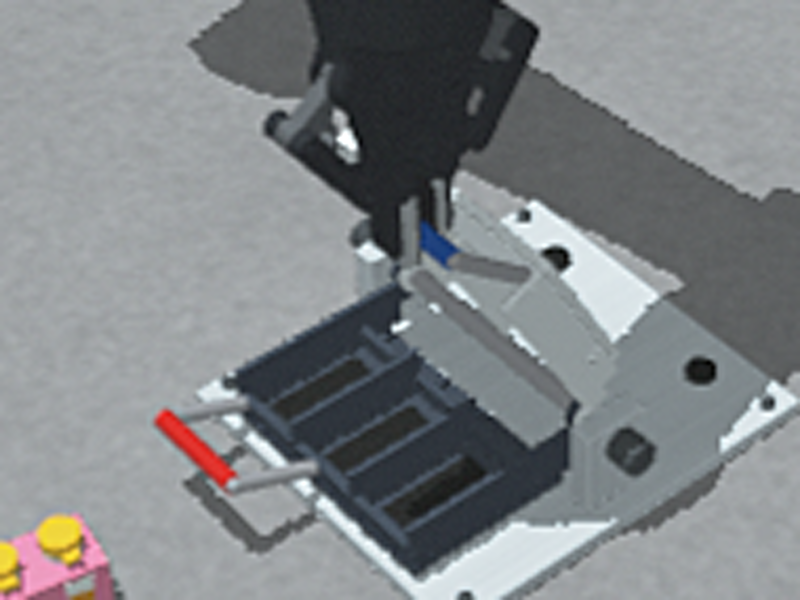

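Request:
move_arm:
  steps:
    - [-1,1,14,7,0,0,0]
    - [-1,3,28,12,0,0,0]
    - [-1,4,43,15,0,0,0]
    - [-1,6,58,17,0,0,0]
    - [-1,7,74,17,0,0,0]

```text
clock: 12.65
position: [640.6, 14.8, 146.7]
ee_rot: [0.043, 0.999, -0.001, 0.003]
contact_force: [-0.8, -5.9, 12.1]
gripper_width: 7.7
```

Request:
move_arm:
  steps:
    - [-1,1,15,-1,0,0,0]
    - [-1,3,30,-4,0,0,0]
    - [-1,4,45,-9,0,0,0]
    - [-1,6,59,-15,0,0,0]
    - [-1,7,72,-22,0,0,0]

```text
clock: 13.07
position: [647.6, 89.3, 121.0]
ee_rot: [0.043, 0.999, 0.0, 0.003]
contact_force: [3.4, -3.7, 4.2]
gripper_width: 7.5
```

Request:
move_arm:
  steps:
    - [-1,1,13,-9,0,0,0]
    - [-1,2,24,-19,0,0,0]
    - [-1,3,35,-30,0,0,0]
    - [-1,4,44,-42,0,0,0]
    - [-1,5,52,-55,0,0,0]

```text
clock: 13.48
position: [652.1, 141.5, 64.0]
ee_rot: [0.043, 0.999, 0.0, 0.002]
contact_force: [2.6, 1.3, 5.6]
gripper_width: 7.1
```

```bash
python3 - <<'E'
from h import *
p=snap('scene','s12');s=readout.read_state();P=s['position'];print(P,s['contact_force'],s['gripper_width'])
a=cv2.resize(p['frame'][180:340,190:400],(800,600),interpolation=cv2.INTER_CUBIC)
cv2.imwrite('pics/s12c.png',a)
E
```

```text
[652.0329617  143.14563842  60.96963891] [5.5767012  1.70550335 0.4193717 ] 7.592613609153744
```

View pics/s12c.png

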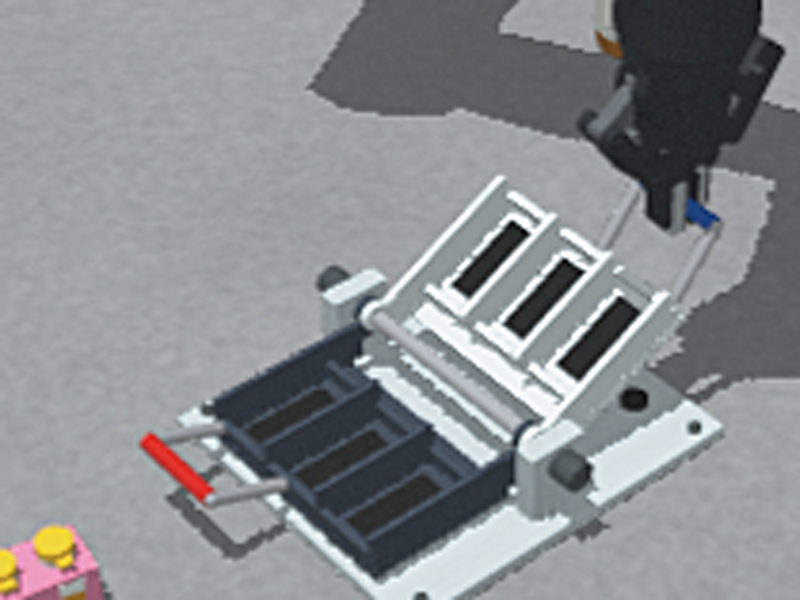

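Request:
move_arm:
  steps:
    - [-1,1,7,-14,0,0,0]
    - [-1,1,11,-28,0,0,0]
    - [-1,1,14,-43,0,0,0]
    - [-1,1,15,-58,0,0,0]
    - [-1,1,15,-70,0,0,0]

```text
clock: 13.95
position: [653.5, 158.9, -6.6]
ee_rot: [0.043, 0.999, 0.002, 0.002]
contact_force: [4.6, 4.3, 3.0]
gripper_width: 8.1
```

Request:
move_arm:
  steps:
    - [-1,0,0,0,0,0,0]
    - [-0.3,0,0,0,0,0,0]
    - [-0.3,0,0,0,0,0,0]
    - [-0.3,0,0,0,0,0,0]

```text
clock: 14.28
position: [649.7, 155.2, -7.6]
ee_rot: [0.044, 0.999, -0.001, -0.002]
contact_force: [-0.2, 0.2, -0.1]
gripper_width: 30.2
```

Raise, and move toward the near carrier while looking.

Request:
move_arm:
  steps:
    - [-0.3,0,0,35,0,0,0]
    - [-0.3,0,0,75,0,0,0]
    - [0.3,0,0,115,0,0,0.12]
    - [0.6,-10,-30,125,0,0,0.24]
    - [0.6,-20,-65,125,0,0,0.36]

```text
clock: 14.7
position: [633.6, 92.2, 123.3]
ee_rot: [-0.141, 0.99, 0.001, 0.004]
contact_force: [1.8, -0.9, -1.1]
gripper_width: 65.2
```

Request:
move_arm:
  steps:
    - [0.6,-15,-38,0,0,0,0.12]
    - [0.6,-30,-75,0,0,0,0.24]
    - [0.6,-45,-112,0,0,0,0.36]
    - [0.6,-60,-150,0,0,0,0.48]
    - [0.6,-75,-185,0,0,0,0.6]

```text
clock: 15.12
position: [554.3, -96.3, 118.5]
ee_rot: [-0.425, 0.905, 0.001, -0.001]
contact_force: [0.3, -1.8, 0.1]
gripper_width: 68.7
```

```bash
python3 - <<'E'
from car import *
a=snap('scene','s13');b=snap('top','t13')
views=[(p,masks(p)) for p in(a,)]
s=readout.read_state();print(s['position'],s['joints'],s['ee_rot'])
for n,P in(('near',(419.5,-299)),('far',(626,-293))):
    q,f=fit(views,*P);print(n,np.round(q,3),f)
cv2.imwrite('pics/s13c.png',cv2.resize(a['frame'][180:460,60:400],(720,600),interpolation=cv2.INTER_CUBIC))
E
```

```text
[552.62240011 -98.47364817 118.47759776] [ 0.11173841  0.34692906 -0.25580295 -0.00115831 -0.9717953  -0.81289353] [-0.42094994  0.90708183  0.00104527 -0.0016173 ]
near [ 416.747 -297.122    2.848] 0.21197139577999471
far [ 6.25147e+02 -2.92692e+02  2.10000e-02] 0.21204188481675393
```

View pics/s13c.png

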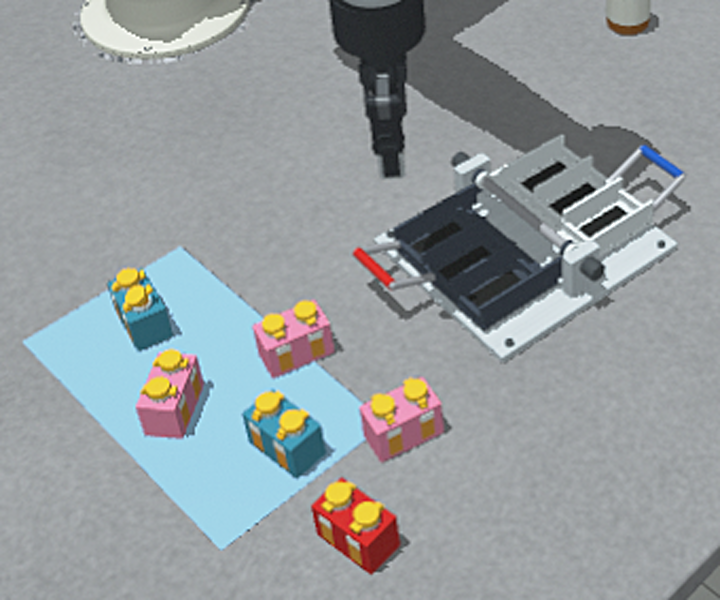

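Request:
move_arm:
  steps:
    - [0.7,-25,-37,-5,0,0,0.1]
    - [0.7,-50,-74,-15,0,0,0.2]
    - [0.7,-75,-111,-30,0,0,0.3]
    - [0.7,-100,-148,-45,0,0,0.4]
    - [0.7,-120,-178,-55,0,0,0.42]

```text
clock: 15.63
position: [442.2, -261.9, 67.1]
ee_rot: [-0.604, 0.797, 0.001, -0.0]
contact_force: [0.1, -0.5, 0.3]
gripper_width: 72.5
```

Request:
move_arm:
  steps:
    - [0.7,-14,-21,0,0,0,0]
    - [0.7,-14,-21,0,0,0,0]
    - [0.7,-14,-21,0,0,0,0]

```text
clock: 15.88
position: [428.8, -283.0, 67.5]
ee_rot: [-0.601, 0.799, 0.001, -0.0]
contact_force: [-0.0, 0.5, -0.2]
gripper_width: 72.3
```

```bash
python3 - <<'E'
from h import *
p=snap('scene','s14');s=readout.read_state();P=s['position'];print(P,s['contact_force'],s['gripper_width'])
Rm=R.from_quat(s['ee_rot']).as_matrix();print(Rm[:,1],np.arctan2(Rm[1,1],Rm[0,1]))
cv2.imwrite('pics/s14c.png',cv2.resize(p['frame'][240:390,60:260],(800,600),interpolation=cv2.INTER_CUBIC))
E
```

```text
[ 429.81699683 -282.40108086   67.78265014] [0.55026393 0.47847783 0.93410499] 72.62686978145577
[-9.61193979e-01  2.75872990e-01  4.78553166e-04] 2.8620948021168497
```

View pics/s14c.png

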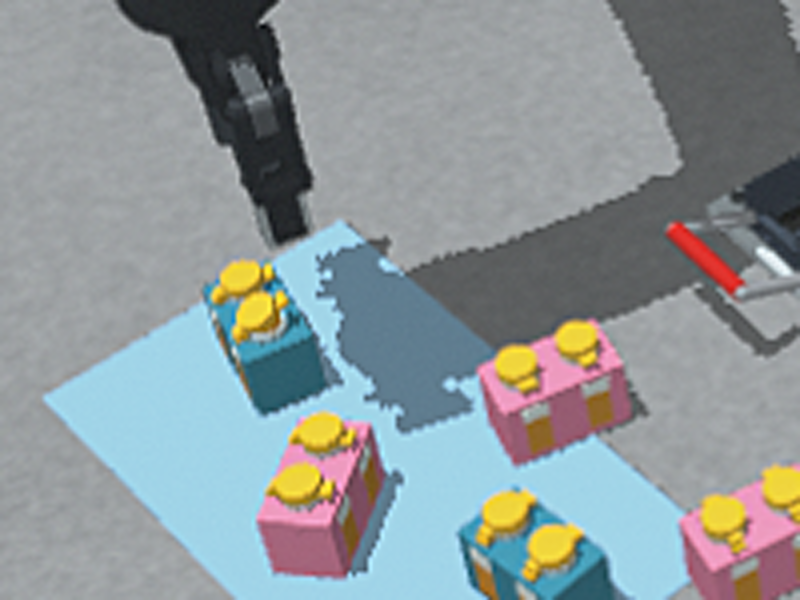

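Request:
move_arm:
  steps:
    - [0.7,-12,-16,0,0,0,0]
    - [0.7,-12,-16,-30,0,0,0]
    - [0.7,-12,-16,-50,0,0,0]
    - [0.7,-12,-16,-50,0,0,0]

```text
clock: 16.27
position: [415.9, -296.3, 14.7]
ee_rot: [-0.602, 0.798, 0.003, -0.002]
contact_force: [-0.5, 0.5, 1.0]
gripper_width: 72.6
```

```bash
python3 - <<'E'
from h import *
p=snap('scene','s15');s=readout.read_state();P=s['position'];print(P,s['contact_force'],s['gripper_width'])
cv2.imwrite('pics/s15c.png',cv2.resize(p['frame'][270:360,80:200],(800,600),interpolation=cv2.INTER_CUBIC))
E
```

```text
[ 417.37878136 -297.08229465   16.60632461] [ 0.45867897 -0.3773389  -0.04676116] 72.63305659614349
```

View pics/s15c.png

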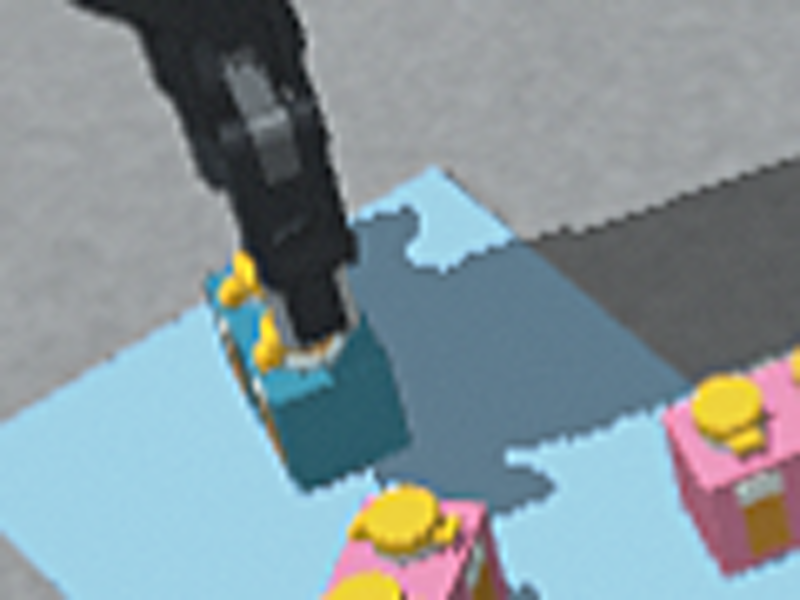

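```bash
python3 - <<'E'
from h import *
p=optics.get_image('scene');s=readout.read_state();P=np.array(s['position'])
Rm=R.from_quat(s['ee_rot']).as_matrix();j=Rm[:,1]
f=lambda w:(proj(p,w)-[80,270])*[800/120,600/90]
for sg in(-1,1):
  for z in(40,50,60,70,80): print(sg,z,f(np.array([P[0],P[1],z])+sg*36*j*[1,1,0]).round())
print(P,f([418,-298,39]),f([418,-298,50]))
q=snap('top','t15')
cv2.imwrite('pics/t15c.png',cv2.resize(q['frame'][260:350,400:520],(800,600),interpolation=cv2.INTER_CUBIC))
E
```

```text
-1 40 [333. 389.]
-1 50 [326. 364.]
-1 60 [319. 339.]
-1 70 [311. 314.]
-1 80 [304. 289.]
1 40 [260. 232.]
1 50 [253. 208.]
1 60 [246. 183.]
1 70 [238. 158.]
1 80 [231. 133.]
[ 418.74917299 -297.72522124   17.99437814] [294.40192317 310.37084276] [286.41874109 283.55726212]
```

View pics/t15c.png

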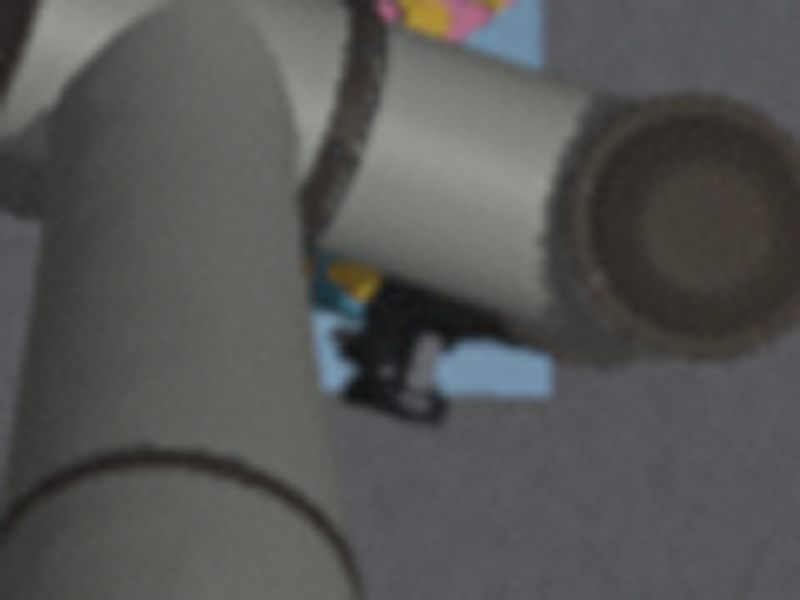

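Request:
move_arm:
  steps:
    - [0.7,0,0,-15,0,0,0]
    - [0.7,0,0,-30,0,0,0]
    - [0.7,0,0,-40,0,0,0]
    - [0.7,0,0,-45,0,0,0]
    - [0.7,0,0,-45,0,0,0]

```text
clock: 16.83
position: [418.1, -298.3, -27.3]
ee_rot: [-0.603, 0.798, 0.0, -0.0]
contact_force: [1.3, 0.0, -0.8]
gripper_width: 72.8
```

```bash
python3 - <<'E'
from h import *
p=snap('scene','s16');s=readout.read_state();P=s['position'];print(P,s['contact_force'],s['gripper_width'])
cv2.imwrite('pics/s16c.png',cv2.resize(p['frame'][270:360,80:200],(800,600),interpolation=cv2.INTER_CUBIC))
E
```

```text
[ 418.51412003 -298.53504251  -26.6955303 ] [ 0.02866578 -0.78785555  0.24573548] 72.45410964447488
```

View pics/s16c.png

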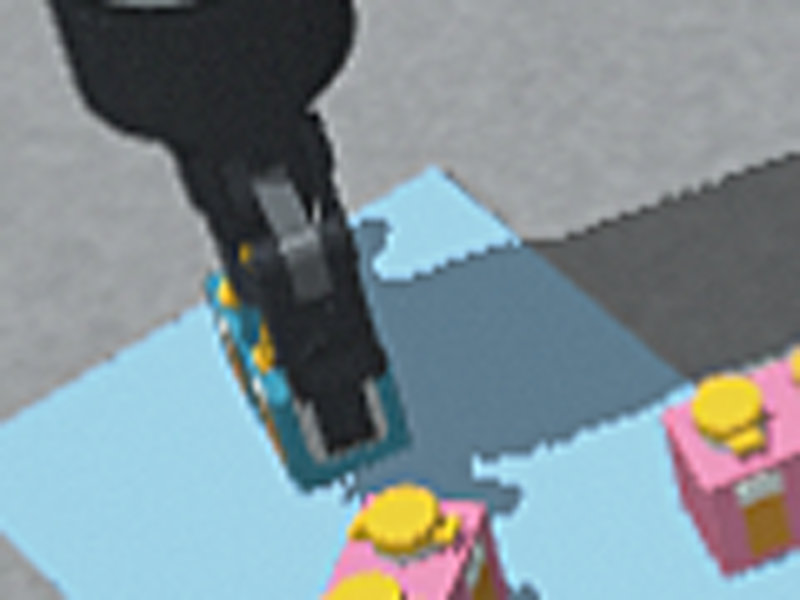

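Request:
move_arm:
  steps:
    - [-1,0,0,0,0,0,0]
    - [-1,0,0,0,0,0,0]
    - [-1,0,0,0,0,0,0]
    - [-1,0,0,0,0,0,0]
    - [-1,0,0,0,0,0,0]

```text
clock: 17.3
position: [419.8, -299.2, -25.4]
ee_rot: [-0.603, 0.798, -0.002, 0.001]
contact_force: [0.8, 1.6, 5.7]
gripper_width: 59.2
```

Request:
move_arm:
  steps:
    - [-1,0,0,15,0,0,0]
    - [-1,0,0,35,0,0,0]
    - [-1,0,0,60,0,0,0]
    - [-1,0,0,80,0,0,0]
    - [-1,0,0,80,0,0,0]

```text
clock: 17.72
position: [420.7, -299.7, 57.2]
ee_rot: [-0.603, 0.798, -0.004, 0.002]
contact_force: [0.8, -0.1, -0.5]
gripper_width: 59.4
```

```bash
python3 - <<'E'
from h import *
p=snap('scene','s17');s=readout.read_state();P=s['position'];print(P,s['contact_force'],s['gripper_width'],s['joints'])
cv2.imwrite('pics/s17c.png',cv2.resize(p['frame'][220:400,60:300],(800,600),interpolation=cv2.INTER_CUBIC))
E
```

```text
[ 419.33053122 -298.98259645   55.09627116] [-0.07052827  0.07733286 -2.26964514] 58.79590467704954 [-3.03931006e-01  3.49704558e-01 -4.48693571e-01 -6.46676261e-05
 -7.67324666e-01  2.57878300e-02]
```

View pics/s17c.png

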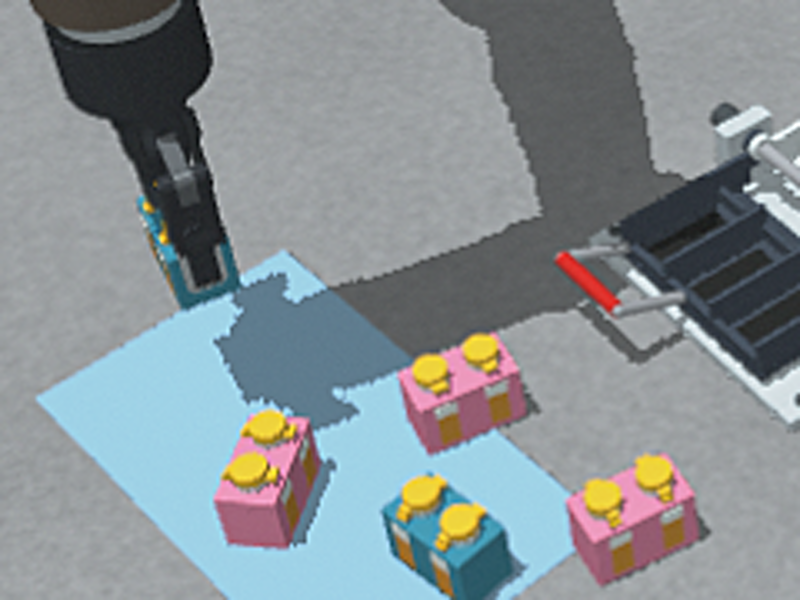

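```bash
python3 - <<'E'
from h import *
import pickle
p=optics.get_image('scene');q=optics.get_image('top')
pickle.dump((p,q),open('p1.pkl','wb'))
cv2.imwrite('pics/s18c.png',cv2.resize(p['frame'][240:350,230:370],None,fx=5.5,fy=5.4,interpolation=cv2.INTER_CUBIC))
cv2.imwrite('pics/t18c.png',cv2.resize(q['frame'][190:275,295:405],None,fx=7,fy=7,interpolation=cv2.INTER_CUBIC))
E
```

```text
(no output)
```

View pics/s18c.png

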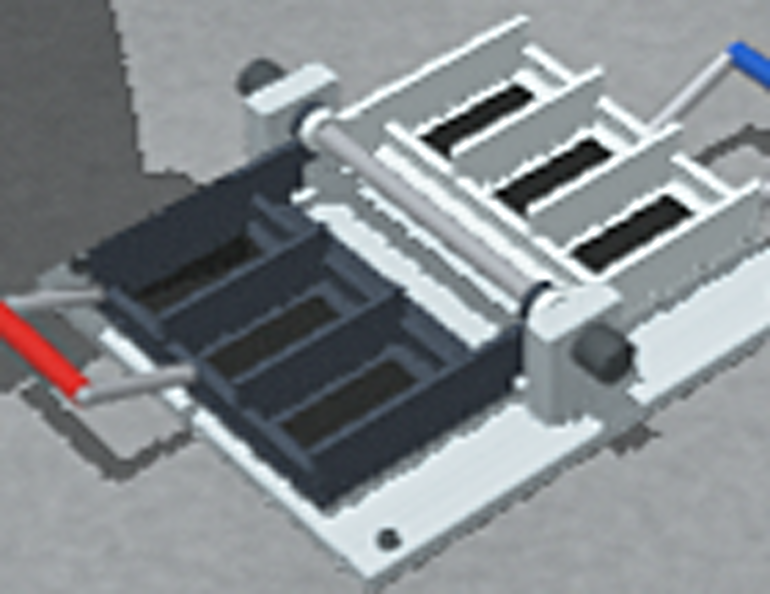

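View pics/t18c.png

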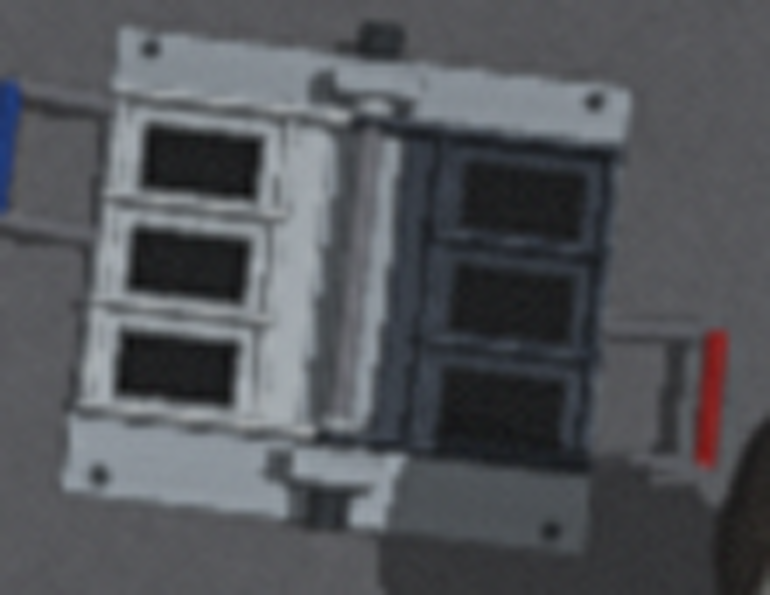

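```bash
cat > fit2.py <<'E'
from h import *
import pickle
from scipy.optimize import least_squares
a,b=pickle.load(open('p1.pkl','rb'))
S=lambda u,v:(230+u/5.5-.4,240+v/5.4-.4)
T=lambda u,v:(295+u/7-.43,190+v/7-.43)
pts=[('b',T(525,202),(44,-68,19)),('b',T(512,303),(0,-68,19)),('b',T(500,408),(-44,-68,19)),
('b',T(202,163),(44,68,19)),('b',T(188,266),(0,68,19)),('b',T(177,367),(-44,68,19)),
('a',S(197,272),(-44,-68,19)),('a',S(272,335),(0,-68,19)),('a',S(350,402),(44,-68,19)),
('a',S(478,119),(-44,68,19)),('a',S(553,174),(0,68,19)),('a',S(632,230),(44,68,19)),
('b',T(713,332),(-6,-150,45)),('b',T(707,465),(-62,-150,45)),
('a',S(80,390),(-6,-150,45)),
('b',T(118,28),(100,110,'h')),('b',T(632,90),(100,-110,'h')),('b',T(65,490),(-100,110,'h')),('b',T(587,553),(-100,-110,'h'))]
def res(q,ret=False):
    x,y,yaw,hb,da,db=q; Rz=R.from_euler('z',yaw).as_matrix(); out=[]
    for cam,uv,v in pts:
        P=np.array([v[0],v[1],hb if v[2]=='h' else v[2]],float)
        out.append(proj(a if cam=='a' else b,Rz@P+[x,y,0])-uv)
    return np.array(out).ravel()
r=least_squares(res,[604.7,11.7,-.094,11,0,0],loss='soft_l1')
print(r.x[:4]); print(np.round(res(r.x).reshape(-1,2),1).tolist())
c=np.load('cradle.npy'); 
q=r.x
for nm,P in dict(pm44=[-44,-68,19],p0=[0,-68,19],p44=[44,-68,19],red=[-34,-150,45],blueopen=[34,150,45]).items():
    print(nm,np.round(R.from_euler('z',q[2]).as_matrix()@P+[q[0],q[1],0],1))
np.save('cradle2.npy',q)
E
python3 fit2.py
```

```text
[ 6.01304445e+02  1.23006100e+01 -8.69285584e-02  2.51554536e+01]
[[-0.6, 1.1], [-0.1, 1.4], [0.1, 1.2], [-0.4, 1.5], [-0.0, 1.5], [-0.1, 1.9], [1.4, 2.8], [1.1, 2.6], [0.9, 2.2], [0.7, 2.0], [0.7, 2.2], [0.5, 2.5], [0.4, 1.1], [-0.4, 1.4], [-0.3, 1.3], [-0.4, 0.3], [0.4, -0.3], [-0.7, 1.5], [0.6, 1.1]]
pm44 [551.6 -51.6  19. ]
p0 [595.4 -55.4  19. ]
p44 [639.2 -59.3  19. ]
red [ 554.4 -134.2   45. ]
blueopen [648.2 158.8  45. ]
```

```bash
cat >> fit2.py <<'E'
print('---')
allp=pts
for hb in(10,12):
  for cam in('a','b','ab'):
    pts=[t for t in allp if t[0] in cam and t[2][2]!='h']
    f=lambda q:res([q[0],q[1],q[2],hb,0,0])
    r=least_squares(f,[604.7,11.7,-.094],loss='soft_l1')
    print(hb,cam,r.x.round(3),np.abs(f(r.x)).mean())
E
python3 fit2.py|sed -n '/---/,$p'
python3 - <<'E'
from h import *
import pickle
a,b=pickle.load(open('p1.pkl','rb'))
import json
# TCP-held tool check: where does held tool axis project
s=readout.read_state();P=np.array(s['position']);print(P)
for z in (80,120,150): print(proj(a,[P[0],P[1],z]))
E
```

```text
---
10 a [ 5.95439e+02  1.58760e+01 -8.20000e-02] 0.40683797783045506
10 b [ 6.05644e+02  1.18530e+01 -9.30000e-02] 0.175496107074963
10 ab [ 6.00015e+02  1.27770e+01 -7.90000e-02] 1.1265443547638105
12 a [ 5.95439e+02  1.58760e+01 -8.20000e-02] 0.40683797783045506
12 b [ 6.05644e+02  1.18530e+01 -9.30000e-02] 0.175496107074963
12 ab [ 6.00015e+02  1.27770e+01 -7.90000e-02] 1.1265443547638105
[ 417.17234774 -298.08258833   52.46815606]
[119.34856192 301.12469908]
[114.72887202 285.58401039]
[111.13235174 273.46450722]
```

Request:
move_arm:
  steps:
    - [-1,15,20,0,0,0,-0.115]
    - [-1,30,40,0,0,0,-0.23]
    - [-1,45,60,0,0,0,-0.345]
    - [-1,60,80,0,0,0,-0.46]
    - [-1,75,100,0,0,0,-0.575]

```text
clock: 18.28
position: [492.1, -197.4, 51.2]
ee_rot: [-0.348, 0.937, 0.001, -0.002]
contact_force: [0.2, -0.2, -1.4]
gripper_width: 58.9
```

Request:
move_arm:
  steps:
    - [-1,15,20,0,0,0,-0.115]
    - [-1,30,40,0,0,0,-0.23]
    - [-1,45,60,0,0,0,-0.345]
    - [-1,60,80,0,0,0,-0.46]
    - [-1,75,100,0,0,0,-0.575]

```text
clock: 18.7
position: [567.1, -97.5, 50.9]
ee_rot: [-0.068, 0.998, 0.0, -0.002]
contact_force: [0.1, -0.2, -1.7]
gripper_width: 59.1
```

Request:
move_arm:
  steps:
    - [-1,10,14,0,0,0,-0.115]
    - [-1,20,28,0,0,0,-0.235]
    - [-1,32,42,0,0,0,-0.235]
    - [-1,32,42,0,0,0,-0.235]
    - [-1,32,42,0,0,0,-0.235]

```text
clock: 19.12
position: [599.1, -56.0, 50.9]
ee_rot: [0.046, 0.999, -0.0, -0.002]
contact_force: [-0.0, -0.6, -1.6]
gripper_width: 58.7
```

```bash
python3 - <<'E'
from h import *
p=snap('scene','s19');q=snap('top','t19');s=readout.read_state();P=s['position'];print(P,s['contact_force'],s['gripper_width'],s['joints'])
Rm=R.from_quat(s['ee_rot']).as_matrix();print(np.arctan2(Rm[1,1],Rm[0,1]))
cv2.imwrite('pics/s19c.png',cv2.resize(p['frame'][210:360,200:400],(800,600),interpolation=cv2.INTER_CUBIC))
E
```

```text
[598.56647482 -56.90029121  51.4757297 ] [ 0.19520859 -0.35015268 -0.15584377] 59.295721593493546 [ 1.74020607e-01  4.81463899e-01 -2.30745323e-01 -4.77519904e-04
 -8.61990662e-01 -1.83700631e+00]
1.4782964299454096
```

View pics/s19c.png

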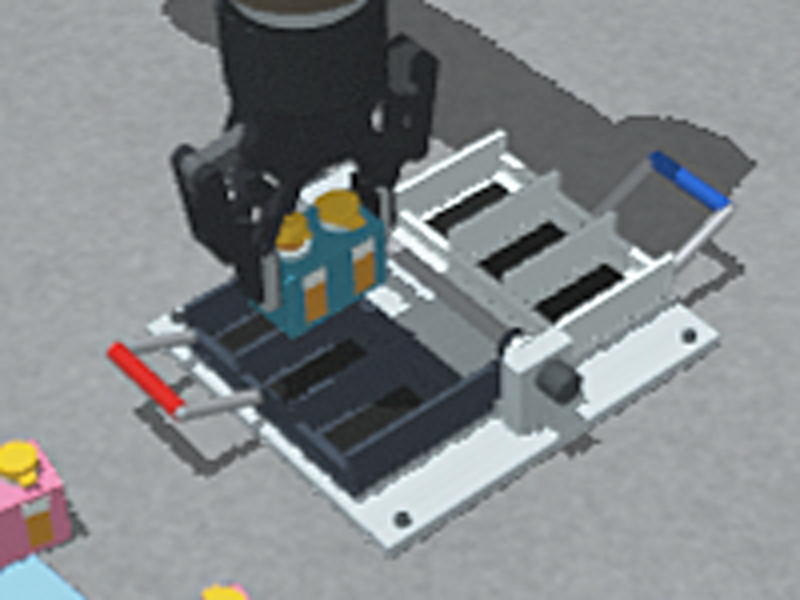

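```bash
python3 - <<'E'
import cv2
p=cv2.imread('pics/s19.png')
cv2.imwrite('pics/s19d.png',cv2.resize(p[250:300,255:310],None,fx=12,fy=12,interpolation=cv2.INTER_CUBIC))
E
```

```text
(no output)
```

View pics/s19d.png

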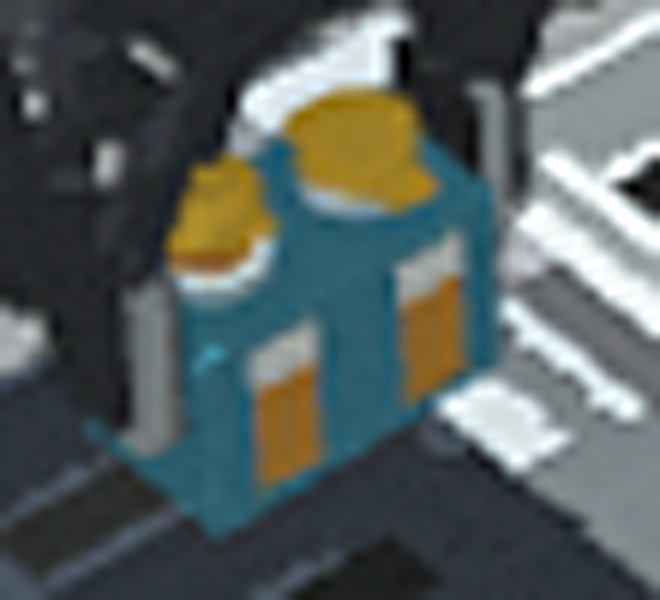

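```bash
python3 - <<'E'
import cv2,numpy as np
p=cv2.imread('pics/s13.png');p2=cv2.imread('pics/s14.png')
a=cv2.resize(p[300:350,100:150],(390,390),interpolation=cv2.INTER_CUBIC)
b=cv2.resize(p2[300:350,100:150],(390,390),interpolation=cv2.INTER_CUBIC)
c=cv2.resize(p[355:405,170:220],(390,390),interpolation=cv2.INTER_CUBIC)
d=cv2.resize(cv2.imread('pics/s9.png')[300:350,100:150],(390,390),interpolation=cv2.INTER_CUBIC)
cv2.imwrite('pics/caps.png',cv2.resize(np.vstack([np.hstack([a,b]),np.hstack([c,d])]),(600,600)))
E
```

```text
(no output)
```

View pics/caps.png

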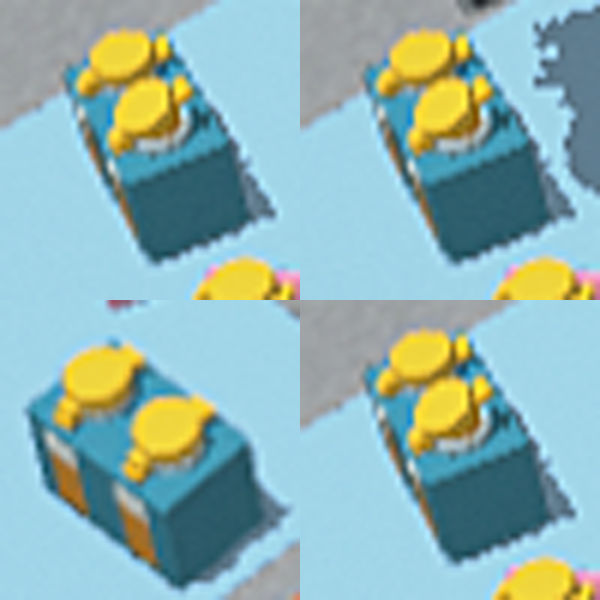

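Request:
move_arm:
  steps:
    - [-1,0,1,-15,0,0,0]
    - [-1,0,1,-28,0,0,0]
    - [-1,0,1,-35,0,0,0]
    - [-1,0,1,-40,0,0,0]
    - [-1,0,1,-40,0,0,0]

```text
clock: 19.63
position: [598.8, -56.2, 11.7]
ee_rot: [0.046, 0.999, -0.0, -0.001]
contact_force: [-0.0, 0.2, -0.8]
gripper_width: 58.9
```

```bash
python3 - <<'E'
from h import *
p=snap('scene','s20');s=readout.read_state();P=s['position'];print(P,s['contact_force'],s['gripper_width'])
cv2.imwrite('pics/s20c.png',cv2.resize(p['frame'][240:330,230:350],(800,600),interpolation=cv2.INTER_CUBIC))
E
```

```text
[599.5716235  -56.00582033  12.59965296] [ 0.29231775 -0.61737656 -0.92186254] 59.288280913139
```

View pics/s20c.png

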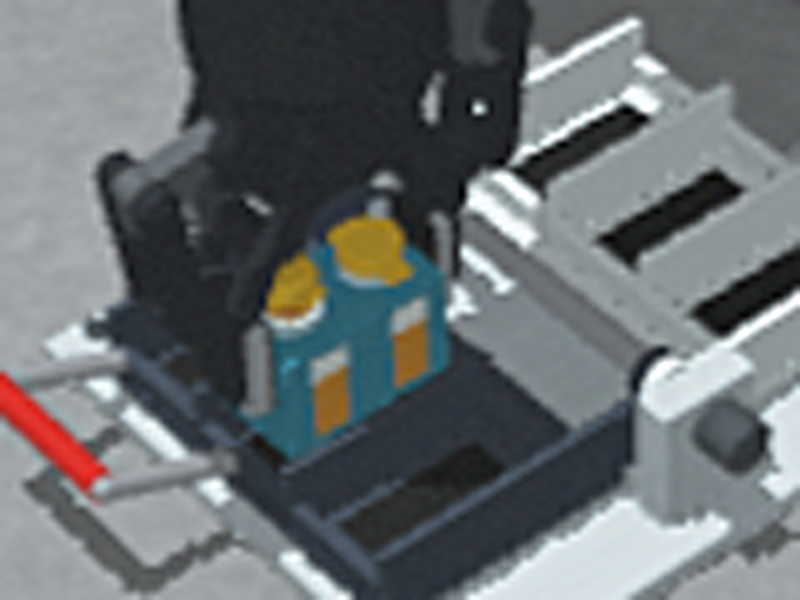

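Request:
move_arm:
  steps:
    - [-1,0,0,-6,0,0,0]
    - [-1,0,0,-12,0,0,0]
    - [-1,0,0,-16,0,0,0]
    - [-1,0,0,-16,0,0,0]

```text
clock: 20.02
position: [599.2, -55.6, -4.1]
ee_rot: [0.046, 0.999, -0.0, -0.001]
contact_force: [-0.4, 0.1, -2.0]
gripper_width: 59.0
```

Request:
move_arm:
  steps:
    - [-1,0,0,-2,0,0,0]
    - [-1,0,0,-3,0,0,0]
    - [-1,0,0,-3,0,0,0]

```text
clock: 20.27
position: [600.1, -55.5, -6.1]
ee_rot: [0.046, 0.999, 0.0, 0.0]
contact_force: [0.2, 0.1, -1.3]
gripper_width: 59.0
```

Request:
move_arm:
  steps:
    - [-1,0,0,-1,0,0,0]
    - [-1,0,0,-2,0,0,0]
    - [-1,0,0,-2,0,0,0]

```text
clock: 20.52
position: [600.3, -55.5, -6.4]
ee_rot: [0.046, 0.999, -0.0, 0.0]
contact_force: [-2.3, 1.8, 6.3]
gripper_width: 59.3
```

```bash
python3 - <<'E'
from h import *
p=snap('scene','s21');s=readout.read_state();P=s['position'];print(P,s['contact_force'],s['gripper_width'])
cv2.imwrite('pics/s21c.png',cv2.resize(p['frame'][240:330,230:350],(800,600),interpolation=cv2.INTER_CUBIC))
E
```

```text
[600.31549515 -55.51068898  -6.387     ] [-1.56210693  0.77970749  6.18068665] 59.14066979703131
```

View pics/s21c.png

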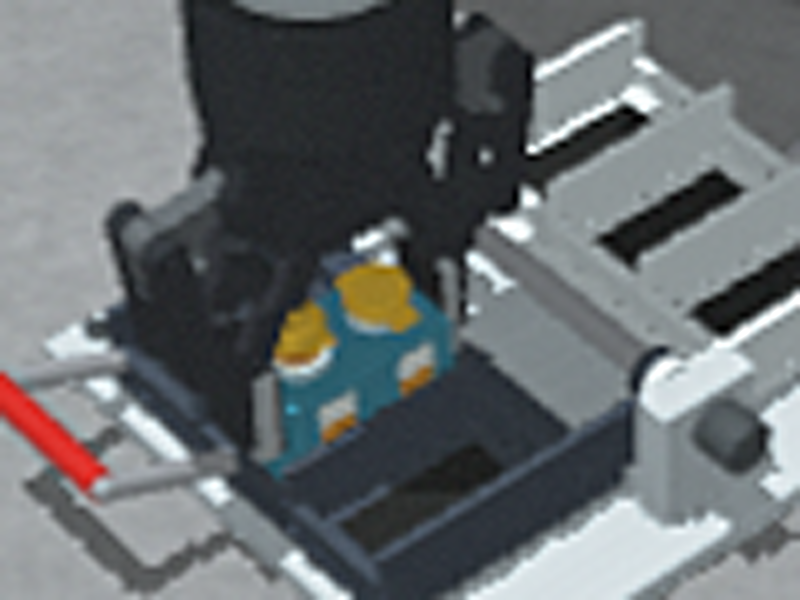

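Request:
move_arm:
  steps:
    - [0.6,0,0,2,0,0,0]
    - [0.7,0,0,2,0,0,0]
    - [0.7,0,0,2,0,0,0]
    - [0.7,0,0,12,0,0,0]
    - [0.7,0,0,35,0,0,0]

```text
clock: 20.98
position: [597.5, -55.8, 24.6]
ee_rot: [0.046, 0.999, -0.0, -0.004]
contact_force: [0.7, 0.7, -0.6]
gripper_width: 72.3
```

Request:
move_arm:
  steps:
    - [0.7,0,0,30,0,0,0]
    - [-1,0,-5,50,0,0,0]
    - [-1,-2,-10,50,0,0,0]
    - [-1,-3,-15,50,0,0,0]
    - [-1,-3,-15,50,0,0,0]

```text
clock: 21.4
position: [596.1, -71.3, 76.7]
ee_rot: [0.047, 0.999, 0.0, -0.001]
contact_force: [-0.8, 0.1, -0.6]
gripper_width: 24.2
```

```bash
python3 - <<'E'
from h import *
p=snap('scene','s22');s=readout.read_state();P=s['position'];print(P,s['contact_force'],s['gripper_width'])
cv2.imwrite('pics/s22c.png',cv2.resize(p['frame'][230:320,230:350],(800,600),interpolation=cv2.INTER_CUBIC))
E
```

```text
[595.96212477 -71.02142442  76.10222099] [ 0.14128281 -0.04115371  0.27468996] 16.954699701164994
```

View pics/s22c.png

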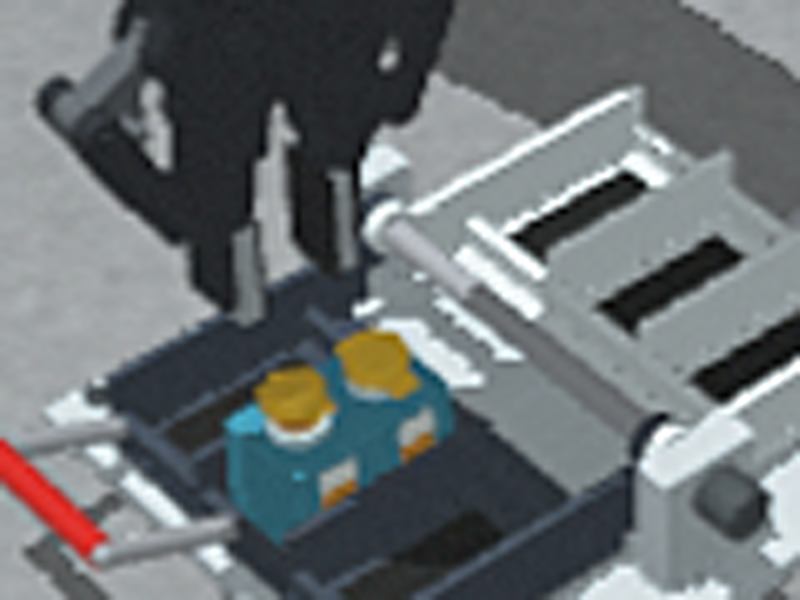

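Request:
move_arm:
  steps:
    - [-1,1,0,-15,0,0,0]
    - [-1,1,0,-30,0,0,0]
    - [-1,1,0,-38,0,0,0]
    - [-1,1,0,-41,0,0,0]
    - [-1,1,0,-41,0,0,0]

```text
clock: 21.87
position: [597.1, -70.6, 34.4]
ee_rot: [0.046, 0.999, -0.0, -0.002]
contact_force: [-0.2, 0.2, -0.1]
gripper_width: 0.2
```

Request:
move_arm:
  steps:
    - [-1,0,0,-2,0,0,0]
    - [-1,0,0,-3,0,0,0]
    - [-1,0,0,-3,0,0,0]

```text
clock: 22.12
position: [598.3, -70.5, 33.3]
ee_rot: [0.046, 0.999, 0.0, 0.0]
contact_force: [-0.1, 0.1, 0.3]
gripper_width: -0.1
```

Request:
move_arm:
  steps:
    - [-1,0,0,-2,0,0,0]
    - [-1,0,0,-3,0,0,0]
    - [-1,0,0,-3,0,0,0]

```text
clock: 22.37
position: [598.9, -70.6, 32.6]
ee_rot: [0.046, 0.999, -0.0, 0.001]
contact_force: [-2.7, 1.2, 9.7]
gripper_width: -0.1
```

Request:
move_arm:
  steps:
    - [-1,0,0,10,0,0,0]
    - [-1,1,15,10,0,0,0]
    - [-1,2,30,10,0,0,0]
    - [-1,2,30,4,0,0,0]
    - [-1,2,30,1,0,0,0]

```text
clock: 22.78
position: [601.1, -39.7, 32.3]
ee_rot: [0.045, 0.999, 0.0, 0.001]
contact_force: [-7.3, 8.6, 27.3]
gripper_width: 0.1
```

Request:
move_arm:
  steps:
    - [-1,0,0,-1,0,0,0]
    - [-1,0,0,-1,0,0,0]

```text
clock: 22.95
position: [601.0, -39.7, 32.6]
ee_rot: [0.046, 0.999, 0.001, 0.001]
contact_force: [-4.5, 7.7, 11.9]
gripper_width: -0.3
```

Request:
move_arm:
  steps:
    - [-1,0,0,30,0,0,0]
    - [-1,0,0,60,0,0,0.1]
    - [-1,2,-20,60,0,0,0.21]
    - [-1,4,-40,60,0,0,0.33]
    - [0,7,-70,60,0,0,0.45]

```text
clock: 23.37
position: [607.1, -110.5, 90.7]
ee_rot: [-0.182, 0.983, 0.0, 0.001]
contact_force: [1.4, -0.1, -0.2]
gripper_width: 10.6
```

Request:
move_arm:
  steps:
    - [0.7,3,-25,0,0,0,0.12]
    - [0.7,6,-50,0,0,0,0.24]
    - [0.7,9,-75,0,0,0,0.36]
    - [0.7,12,-100,0,0,0,0.48]
    - [0.7,14,-120,0,0,0,0.6]

```text
clock: 23.78
position: [620.5, -233.0, 89.4]
ee_rot: [-0.463, 0.886, 0.0, -0.0]
contact_force: [-0.1, 0.4, 0.2]
gripper_width: 71.8
```

Request:
move_arm:
  steps:
    - [0.7,1,-10,0,0,0,0.12]
    - [0.7,1,-15,0,0,0,0.24]
    - [0.7,1,-20,0,0,0,0.36]
    - [0.7,1,-25,0,0,0,0.48]
    - [0.7,1,-30,0,0,0,0.635]

```text
clock: 24.2
position: [621.3, -261.6, 89.4]
ee_rot: [-0.706, 0.708, 0.001, -0.0]
contact_force: [0.6, -0.2, 0.2]
gripper_width: 72.4
```

```bash
python3 - <<'E'
from car import *
a=snap('scene','s23');b=snap('top','t23')
s=readout.read_state();P=s['position'];print(P,s['contact_force'],s['gripper_width'],s['joints'])
Rm=R.from_quat(s['ee_rot']).as_matrix();print(np.arctan2(Rm[1,1],Rm[0,1]))
for v in([a],[b],[a,b]):
    views=[(p,masks(p)) for p in v]
    q,f=fit(views,626,-293);print(np.round(q,3),f)
cv2.imwrite('pics/s23c.png',cv2.resize(a['frame'][230:440,120:400],(800,600),interpolation=cv2.INTER_CUBIC))
E
```

```text
[ 621.34699718 -261.76387001   89.38430565] [-0.68296607 -0.24465227 -0.07702313] 72.66329478143311 [-1.59428373e-01  5.49117453e-01  3.28539574e-03  1.05003875e-05
 -1.02594945e+00  1.49513762e-01]
3.131683556495846
[ 6.25187e+02 -2.92698e+02  2.10000e-02] 0.2052843053695361
[ 630.07  -286.443    2.574] 0.7134820562560621
[ 6.25812e+02 -2.92889e+02  1.00000e-02] 0.9419351511030878
```

View pics/s23c.png

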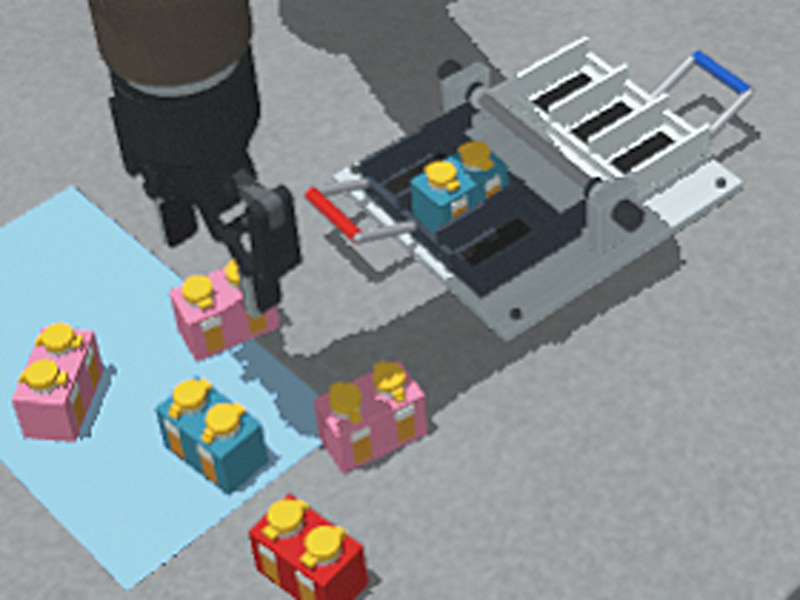

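Request:
move_arm:
  steps:
    - [0.7,5,-31,0,0,0,0.03]
    - [0.7,5,-31,-15,0,0,0.03]
    - [0.7,5,-31,-40,0,0,0.03]
    - [0.7,5,-31,-60,0,0,0.03]
    - [0.7,5,-31,-60,0,0,0.03]

```text
clock: 24.72
position: [623.1, -290.5, 24.6]
ee_rot: [0.713, -0.701, -0.005, 0.002]
contact_force: [-0.5, -0.0, 0.1]
gripper_width: 72.5
```

```bash
python3 - <<'E'
from h import *
p=snap('scene','s24');s=readout.read_state();P=s['position'];print(P,s['contact_force'],s['gripper_width'])
cv2.imwrite('pics/s24c.png',cv2.resize(p['frame'][320:410,140:260],(800,600),interpolation=cv2.INTER_CUBIC))
E
```

```text
[ 624.78081415 -291.15079045   27.18918698] [ 0.05508184 -0.04346366  1.06120707] 72.59280880280026
```

View pics/s24c.png

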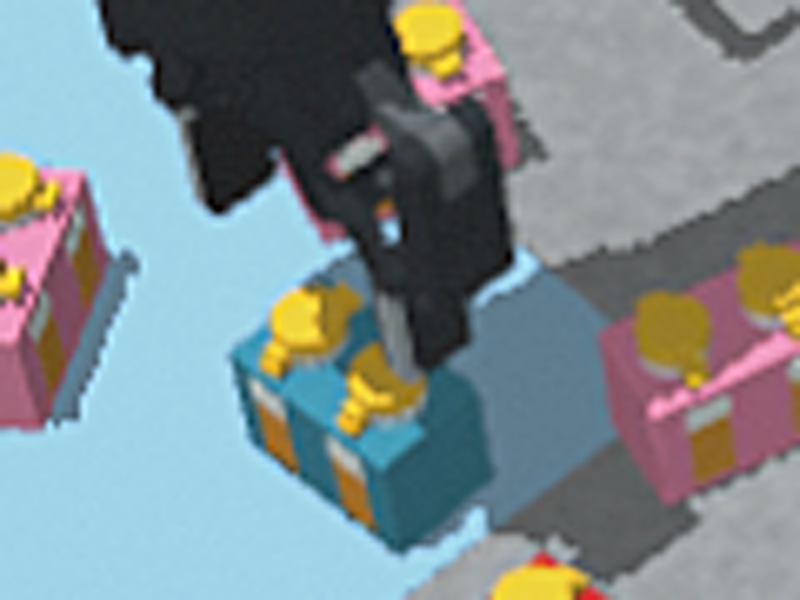

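Request:
move_arm:
  steps:
    - [0.7,0,-1,-20,0,0,0]
    - [0.7,0,-1,-38,0,0,0]
    - [0.7,0,-1,-50,0,0,0]
    - [0.7,0,-1,-54,0,0,0]
    - [0.7,0,-1,-54,0,0,0]

```text
clock: 25.18
position: [626.8, -292.5, -24.3]
ee_rot: [0.715, -0.699, -0.0, 0.0]
contact_force: [-0.2, -0.5, -0.3]
gripper_width: 72.9
```

```bash
python3 - <<'E'
from h import *
p=snap('scene','s25');s=readout.read_state();P=s['position'];print(P,s['contact_force'],s['gripper_width'])
cv2.imwrite('pics/s25c.png',cv2.resize(p['frame'][320:410,140:260],(800,600),interpolation=cv2.INTER_CUBIC))
E
```

```text
[ 627.54078829 -292.73191934  -23.34013591] [-0.52394146 -0.25256232  0.79645867] 72.70499198047459
```

View pics/s25c.png

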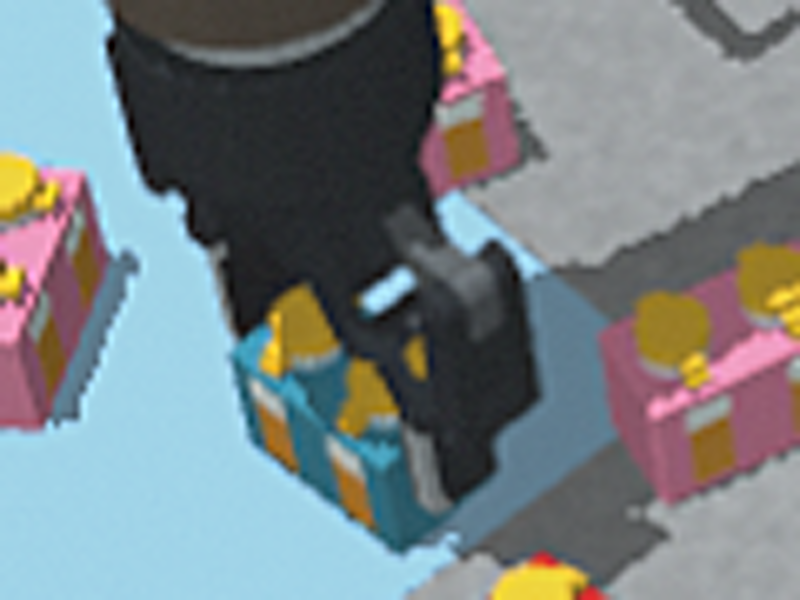

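Request:
move_arm:
  steps:
    - [0.7,0,0,-2,0,0,0]
    - [-1,0,0,-2,0,0,0]
    - [-1,0,0,-2,0,0,0]
    - [-1,0,0,-2,0,0,0]
    - [-1,0,0,-2,0,0,0]

```text
clock: 25.65
position: [628.4, -292.9, -24.2]
ee_rot: [0.715, -0.699, 0.001, -0.001]
contact_force: [-0.6, 0.6, 6.2]
gripper_width: 59.1
```

Request:
move_arm:
  steps:
    - [-1,0,0,0,0,0,0]
    - [-1,0,0,15,0,0,0]
    - [-1,0,0,40,0,0,0]
    - [-1,0,0,65,0,0,0]
    - [-1,0,0,78,0,0,0]

```text
clock: 26.07
position: [627.9, -293.0, 54.5]
ee_rot: [0.715, -0.699, 0.001, -0.001]
contact_force: [0.2, -0.0, -0.5]
gripper_width: 59.4
```

```bash
python3 - <<'E'
from h import *
p=snap('scene','s26');s=readout.read_state();P=s['position'];print(P,s['contact_force'],s['gripper_width'])
cv2.imwrite('pics/s26c.png',cv2.resize(p['frame'][240:390,140:340],(800,600),interpolation=cv2.INTER_CUBIC))
E
```

```text
[ 629.23432672 -293.44283357   56.85304592] [-0.24576497  0.0345725   1.22246928] 59.20840567566516
```

View pics/s26c.png

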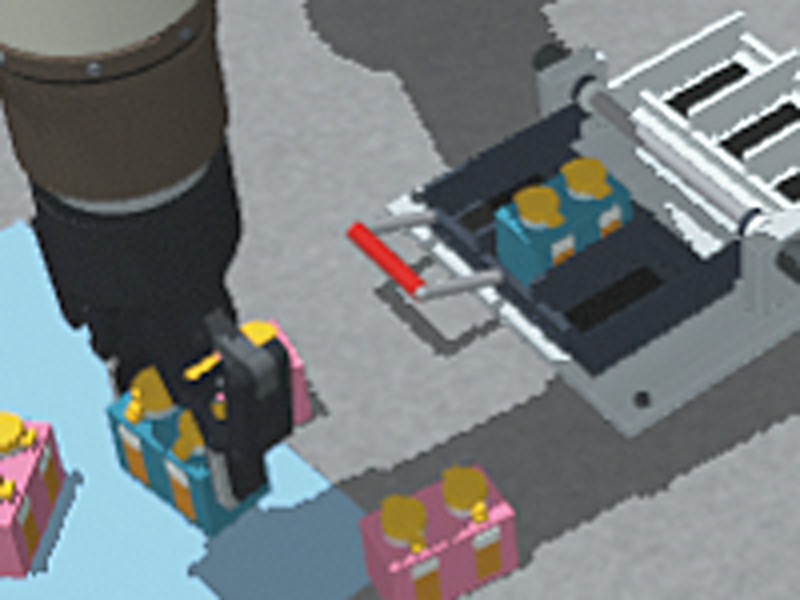

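Request:
move_arm:
  steps:
    - [-1,1,15,0,0,0,-0.12]
    - [-1,2,30,0,0,0,-0.24]
    - [-1,3,45,0,0,0,-0.36]
    - [-1,4,60,0,0,0,-0.48]
    - [-1,5,75,0,0,0,-0.6]

```text
clock: 26.53
position: [630.8, -216.6, 50.3]
ee_rot: [-0.473, 0.881, 0.001, -0.001]
contact_force: [-0.1, -0.2, -1.0]
gripper_width: 59.0
```

Request:
move_arm:
  steps:
    - [-1,1,15,0,0,0,-0.12]
    - [-1,2,30,0,0,0,-0.24]
    - [-1,3,45,0,0,0,-0.36]
    - [-1,4,60,0,0,0,-0.48]
    - [-1,5,75,0,0,0,-0.6]

```text
clock: 26.95
position: [635.8, -141.7, 50.3]
ee_rot: [-0.192, 0.981, 0.001, -0.001]
contact_force: [0.1, -0.9, -0.6]
gripper_width: 59.0
```

Request:
move_arm:
  steps:
    - [-1,1,20,0,0,0,-0.12]
    - [-1,2,40,0,0,0,-0.24]
    - [-1,3,60,0,0,0,-0.36]
    - [-1,4,83,0,0,0,-0.485]
    - [-1,4,83,0,0,0,-0.485]

```text
clock: 27.37
position: [640.3, -56.2, 50.5]
ee_rot: [0.047, 0.999, 0.0, -0.001]
contact_force: [-0.5, 0.1, -1.1]
gripper_width: 58.8
```

```bash
python3 - <<'E'
from h import *
p=snap('scene','s27');s=readout.read_state();P=s['position'];print(P,s['contact_force'],s['gripper_width'],s['joints'])
Rm=R.from_quat(s['ee_rot']).as_matrix();print(np.arctan2(Rm[1,1],Rm[0,1]))
cv2.imwrite('pics/s27c.png',cv2.resize(p['frame'][220:340,220:380],(800,600),interpolation=cv2.INTER_CUBIC))
E
```

```text
[640.17146271 -57.61750355  50.59825421] [-0.07052906 -0.66651341 -1.39591493] 59.221368285535476 [ 1.61129468e-01  5.41634362e-01 -1.22054272e-01 -8.49802933e-04
 -9.09413802e-01 -1.82088200e+00]
1.4813173026956175
```

View pics/s27c.png

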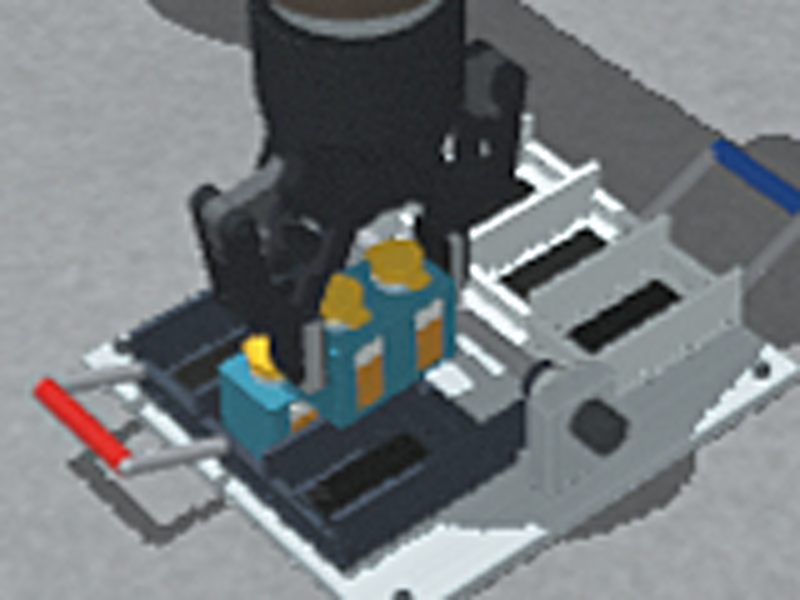

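Request:
move_arm:
  steps:
    - [-1,3,-2,0,0,0,0]
    - [-1,3,-2,-12,0,0,0]
    - [-1,3,-2,-25,0,0,0]
    - [-1,3,-2,-34,0,0,0]
    - [-1,3,-2,-34,0,0,0]

```text
clock: 27.83
position: [643.1, -62.6, 15.0]
ee_rot: [0.047, 0.999, -0.0, -0.001]
contact_force: [1.7, -1.2, -2.8]
gripper_width: 59.4
```

```bash
python3 - <<'E'
from h import *
p=snap('scene','s28');s=readout.read_state();P=s['position'];print(P,s['contact_force'],s['gripper_width'])
cv2.imwrite('pics/s28c.png',cv2.resize(p['frame'][240:330,230:350],(800,600),interpolation=cv2.INTER_CUBIC))
E
```

```text
[643.2645313  -62.48718167  16.17626247] [ 1.36301153  0.21683897 -0.5655726 ] 59.23283800528502
```

View pics/s28c.png

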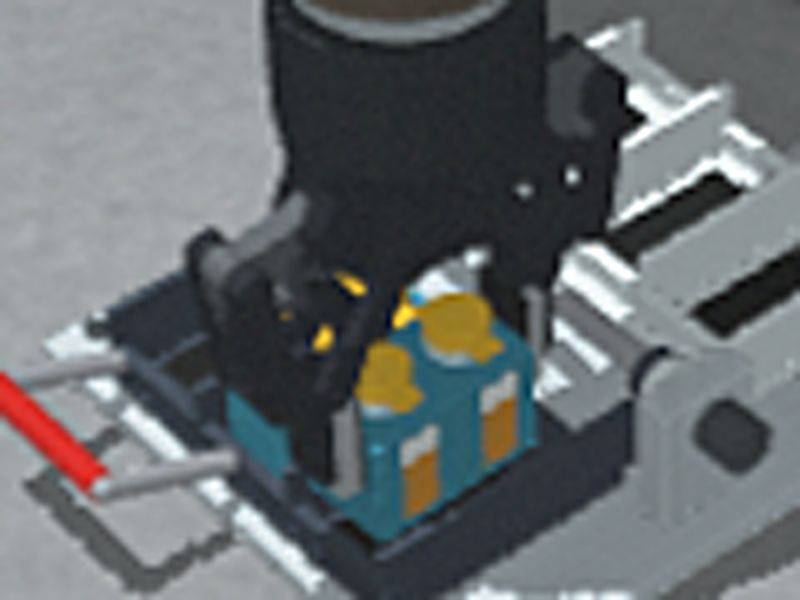

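Request:
move_arm:
  steps:
    - [-1,0,2,-3,0,0,0]
    - [-1,0,2,-7,0,0,0]
    - [-1,0,2,-12,0,0,0]
    - [-1,0,2,-15,0,0,0]
    - [-1,0,2,-15,0,0,0]

```text
clock: 28.3
position: [643.6, -59.5, 2.3]
ee_rot: [0.046, 0.999, -0.0, -0.0]
contact_force: [-0.4, 0.4, -0.8]
gripper_width: 59.0
```

Request:
move_arm:
  steps:
    - [-1,0,0,-3,0,0,0]
    - [-1,0,0,-5,0,0,0]
    - [-1,0,0,-5,0,0,0]

```text
clock: 28.55
position: [643.6, -59.5, -2.6]
ee_rot: [0.046, 0.999, -0.0, -0.0]
contact_force: [0.0, 0.1, -1.4]
gripper_width: 59.4
```

Request:
move_arm:
  steps:
    - [-1,0,0,-1,0,0,0]
    - [-1,0,0,-2,0,0,0]
    - [-1,0,0,-2,0,0,0]

```text
clock: 28.8
position: [643.9, -59.6, -4.2]
ee_rot: [0.046, 0.999, -0.0, -0.0]
contact_force: [-0.3, 0.2, -1.4]
gripper_width: 59.5
```

Request:
move_arm:
  steps:
    - [-1,0,0,-1,0,0,0]
    - [-1,0,0,-2,0,0,0]
    - [-1,0,0,-2,0,0,0]

```text
clock: 29.05
position: [644.2, -59.5, -5.2]
ee_rot: [0.046, 0.999, -0.0, 0.0]
contact_force: [-1.3, 1.2, 3.3]
gripper_width: 59.0
```

Request:
move_arm:
  steps:
    - [0.6,0,0,1,0,0,0]
    - [0.7,0,0,1,0,0,0]
    - [0.7,0,0,1,0,0,0]
    - [0.7,0,0,12,0,0,0]
    - [0.7,0,0,35,0,0,0]

```text
clock: 29.47
position: [641.5, -59.7, 26.5]
ee_rot: [0.046, 0.999, -0.0, -0.004]
contact_force: [0.4, 0.4, -0.1]
gripper_width: 72.9
```

Request:
move_arm:
  steps:
    - [0.7,0,0,35,0,0,0]
    - [-1,0,-5,45,0,0,0]
    - [-1,-2,-10,45,0,0,0]
    - [-1,-3,-15,45,0,0,0]
    - [-1,-3,-15,45,0,0,0]

```text
clock: 29.88
position: [639.8, -75.5, 73.2]
ee_rot: [0.047, 0.999, 0.0, -0.001]
contact_force: [-0.5, -0.2, -0.7]
gripper_width: 24.2
```

```bash
python3 - <<'E'
from h import *
p=snap('scene','s29');s=readout.read_state();P=s['position'];print(P,s['contact_force'],s['gripper_width'])
cv2.imwrite('pics/s29c.png',cv2.resize(p['frame'][230:320,230:350],(800,600),interpolation=cv2.INTER_CUBIC))
E
```

```text
[639.81907426 -75.18451095  72.74461747] [-0.49863909  0.56603245 -0.19075627] 16.716685206064376
```

View pics/s29c.png

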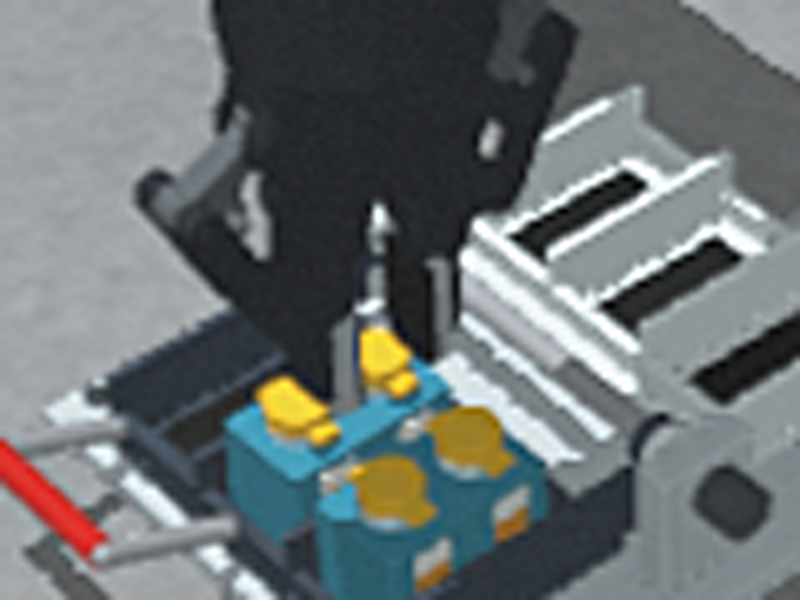

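Request:
move_arm:
  steps:
    - [-1,2,0,-15,0,0,0]
    - [-1,2,0,-30,0,0,0]
    - [-1,2,0,-36,0,0,0]
    - [-1,2,0,-39,0,0,0]
    - [-1,2,0,-39,0,0,0]

```text
clock: 30.35
position: [642.5, -74.6, 34.0]
ee_rot: [0.046, 0.999, -0.0, -0.001]
contact_force: [0.1, -1.0, -0.2]
gripper_width: -0.1
```

Request:
move_arm:
  steps:
    - [-1,0,0,-1,0,0,0]
    - [-1,0,0,-2,0,0,0]
    - [-1,0,0,-2,0,0,0]

```text
clock: 30.6
position: [643.3, -74.4, 33.3]
ee_rot: [0.046, 0.999, 0.0, 0.0]
contact_force: [-0.2, 0.0, -0.9]
gripper_width: 0.2
```

Request:
move_arm:
  steps:
    - [-1,0,0,-1,0,0,0]
    - [-1,0,0,-2,0,0,0]
    - [-1,0,0,-2,0,0,0]

```text
clock: 30.85
position: [643.6, -74.5, 32.6]
ee_rot: [0.046, 0.999, -0.0, 0.001]
contact_force: [-2.9, 0.4, 6.2]
gripper_width: 0.0
```

Request:
move_arm:
  steps:
    - [-1,0,0,6,0,0,0]
    - [-1,1,15,6,0,0,0]
    - [-1,2,30,6,0,0,0]
    - [-1,2,30,2,0,0,0]
    - [-1,2,30,0,0,0,0]

```text
clock: 31.27
position: [646.3, -42.2, 32.5]
ee_rot: [0.045, 0.999, 0.0, 0.001]
contact_force: [-4.9, 7.6, 15.2]
gripper_width: 0.1
```

Request:
move_arm:
  steps:
    - [-1,0,0,30,0,0,0]
    - [-1,0,0,60,0,0,0]
    - [-1,-5,30,80,0,0,0]
    - [-1,-5,60,80,0,0,0]
    - [-0.3,0,90,80,0,0,0]

```text
clock: 31.68
position: [645.0, 46.6, 112.8]
ee_rot: [0.047, 0.999, 0.001, 0.001]
contact_force: [-0.0, -0.3, -0.4]
gripper_width: 10.9
```

```bash
python3 - <<'E'
from h import *
p=snap('scene','s30');s=readout.read_state();P=s['position'];print(P,s['contact_force'],s['gripper_width'])
cv2.imwrite('pics/s30c.png',cv2.resize(p['frame'][250:325,230:330],(800,600),interpolation=cv2.INTER_CUBIC))
E
```

```text
[646.24416154  51.70237105 111.61635845] [ 0.93895533  1.96418444 -0.0212169 ] 18.19864557294241
```

View pics/s30c.png

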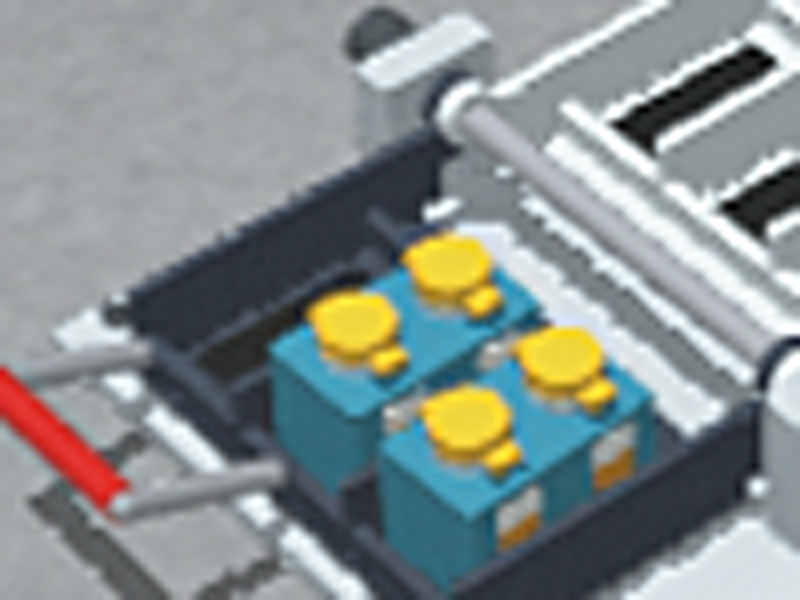

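Request:
move_arm:
  steps:
    - [-0.2,2,30,0,0,0,0]
    - [-0.2,4,65,0,0,0,0]
    - [-0.2,6,106,0,0,0,0]
    - [-0.2,6,106,-35,0,0,0]
    - [-0.2,6,106,-65,0,0,0]

```text
clock: 32.15
position: [651.8, 155.0, 45.9]
ee_rot: [0.044, 0.999, 0.001, 0.002]
contact_force: [-0.3, -0.2, -2.5]
gripper_width: 34.2
```

Request:
move_arm:
  steps:
    - [-0.2,0,0,-20,0,0,0]
    - [-0.2,0,0,-40,0,0,0]
    - [-0.2,0,0,-54,0,0,0]
    - [-0.2,0,0,-54,0,0,0]

```text
clock: 32.48
position: [647.8, 150.6, -12.8]
ee_rot: [0.046, 0.999, -0.002, -0.004]
contact_force: [-0.3, -0.1, -0.5]
gripper_width: 34.0
```

```bash
python3 - <<'E'
from h import *
p=snap('scene','s31');s=readout.read_state();P=s['position'];print(P,s['contact_force'],s['gripper_width'])
cv2.imwrite('pics/s31c.png',cv2.resize(p['frame'][200:320,260:420],(800,600),interpolation=cv2.INTER_CUBIC))
E
```

```text
[649.31763174 150.95686432 -10.53968885] [ 0.62373469 -0.18112299  0.14889018] 34.36205472245639
```

View pics/s31c.png

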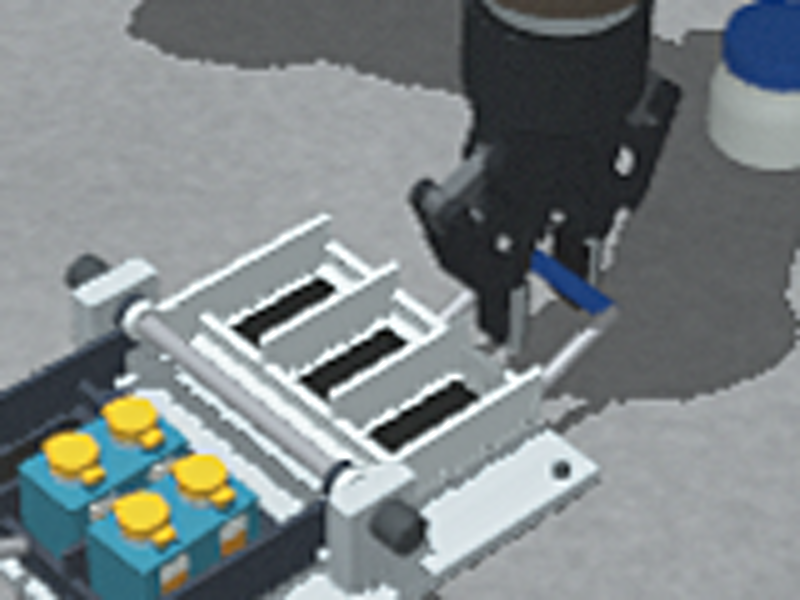

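Request:
move_arm:
  steps:
    - [-0.2,2,6,2,0,0,0]
    - [-1,2,6,2,0,0,0]
    - [-1,2,6,2,0,0,0]
    - [-1,2,6,2,0,0,0]
    - [-1,2,6,2,0,0,0]

```text
clock: 32.95
position: [654.4, 158.7, -4.4]
ee_rot: [0.046, 0.999, 0.001, 0.002]
contact_force: [0.1, 3.5, 2.4]
gripper_width: 7.6
```

```bash
python3 arc.py 0.02 3.14 25
```

```text
1 0.145 [ 0. -2. 19.]
2 0.27 [-1. -5. 37.]
3 0.394 [ -1. -11.  55.]
4 0.519 [ -2. -20.  71.]
5 0.644 [ -3. -30.  87.]
--
6 0.769 [ -1. -12.  14.]
7 0.894 [ -2. -26.  27.]
8 1.018 [ -4. -41.  38.]
9 1.143 [ -5. -57.  46.]
10 1.268 [ -7. -75.  53.]
--
11 1.393 [ -2. -18.   4.]
12 1.518 [ -3. -37.   7.]
13 1.642 [ -5. -55.   6.]
14 1.767 [ -7. -74.   4.]
15 1.892 [ -9. -92.  -1.]
--
16 2.017 [ -2. -17.  -7.]
17 2.142 [ -3. -34. -16.]
18 2.266 [ -5. -49. -27.]
19 2.391 [ -6. -62. -40.]
20 2.516 [ -7. -74. -54.]
--
21 2.641 [ -1. -10. -16.]
22 2.766 [ -2. -18. -33.]
23 2.89 [ -2. -24. -51.]
24 3.015 [ -3. -27. -69.]
25 3.14 [ -3. -28. -88.]
--
```

Request:
move_arm:
  steps:
    - [-1,0,-2,19,0,0,0]
    - [-1,-1,-5,37,0,0,0]
    - [-1,-1,-11,55,0,0,0]
    - [-1,-2,-20,71,0,0,0]
    - [-1,-3,-30,87,0,0,0]

```text
clock: 33.37
position: [652.0, 132.7, 82.8]
ee_rot: [0.045, 0.999, 0.004, 0.003]
contact_force: [1.6, 12.4, 0.9]
gripper_width: 7.4
```

Request:
move_arm:
  steps:
    - [-1,-1,-12,14,0,0,0]
    - [-1,-2,-26,27,0,0,0]
    - [-1,-4,-41,38,0,0,0]
    - [-1,-5,-57,46,0,0,0]
    - [-1,-7,-75,53,0,0,0]

```text
clock: 33.78
position: [645.8, 58.2, 141.3]
ee_rot: [0.044, 0.999, 0.004, 0.006]
contact_force: [-6.1, 13.2, 18.2]
gripper_width: 7.2
```

```bash
python3 - <<'E'
from h import *
p=snap('scene','s32');s=readout.read_state();P=s['position'];print(P,s['contact_force'],s['gripper_width'])
cv2.imwrite('pics/s32c.png',cv2.resize(p['frame'][180:320,230:420],(800,600),interpolation=cv2.INTER_CUBIC))
E
```

```text
[645.51897734  54.12122465 142.48084587] [-7.25284963  9.86477752 21.10831876] 7.476114511960102
```

View pics/s32c.png

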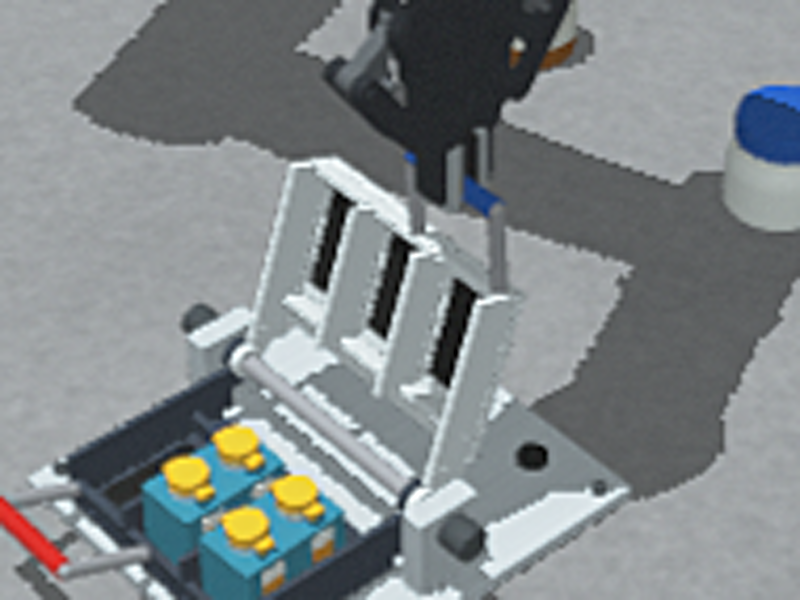

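Request:
move_arm:
  steps:
    - [-1,-2,-18,12,0,0,0]
    - [-1,-3,-37,16,0,0,0]
    - [-1,-5,-55,15,0,0,0]
    - [-1,-7,-74,13,0,0,0]
    - [-1,-9,-92,8,0,0,0]

```text
clock: 34.25
position: [636.4, -39.5, 144.5]
ee_rot: [0.046, 0.999, 0.001, 0.004]
contact_force: [16.0, -0.0, -2.1]
gripper_width: 6.8
```

Request:
move_arm:
  steps:
    - [-1,-2,-17,-7,0,0,0]
    - [-1,-3,-34,-16,0,0,0]
    - [-1,-5,-49,-27,0,0,0]
    - [-1,-6,-62,-40,0,0,0]
    - [-1,-7,-74,-54,0,0,0]

```text
clock: 34.67
position: [629.1, -114.7, 89.1]
ee_rot: [0.046, 0.999, 0.0, 0.003]
contact_force: [-2.3, 4.4, 0.9]
gripper_width: 6.8
```

```bash
python3 - <<'E'
from h import *
p=snap('scene','s33');s=readout.read_state();P=s['position'];print(P,s['contact_force'],s['gripper_width'])
cv2.imwrite('pics/s33c.png',cv2.resize(p['frame'][200:340,210:400],(800,600),interpolation=cv2.INTER_CUBIC))
E
```

```text
[ 627.24944782 -116.76312203   85.69179615] [ 9.31179073 -4.55868616 -2.18022123] 7.220286873960215
```

View pics/s33c.png

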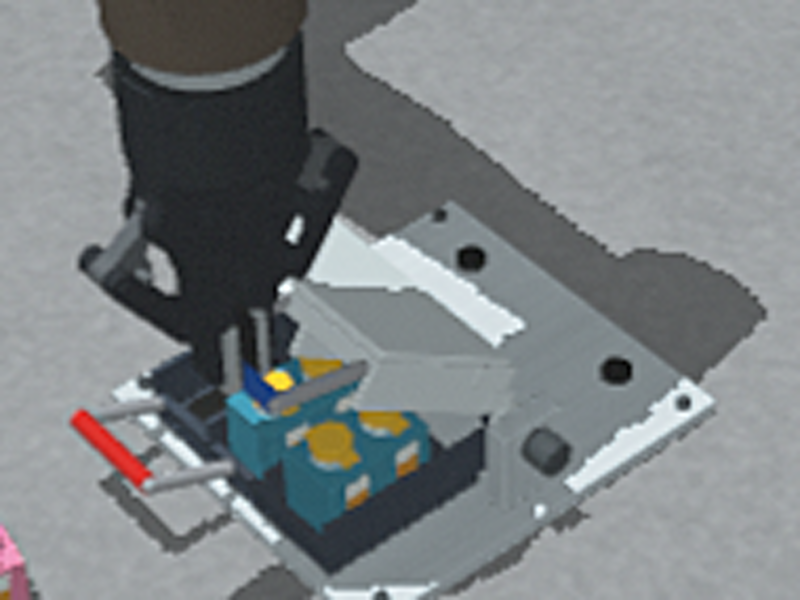

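Request:
move_arm:
  steps:
    - [-1,-1,-9,-16,0,0,0]
    - [-1,-1,-16,-33,0,0,0]
    - [-1,-2,-21,-50,0,0,0]
    - [-1,-2,-24,-68,0,0,0]
    - [-1,-3,-25,-82,0,0,0]

```text
clock: 35.13
position: [626.2, -140.2, 6.6]
ee_rot: [0.046, 0.999, -0.001, 0.002]
contact_force: [-10.7, 14.0, 71.5]
gripper_width: 6.4
```

Request:
move_arm:
  steps:
    - [-1,0,0,-4,0,0,0]
    - [-1,0,0,-8,0,0,0]
    - [-1,0,0,-8,0,0,0]

```text
clock: 35.38
position: [627.6, -140.2, 5.0]
ee_rot: [0.045, 0.999, -0.001, 0.004]
contact_force: [-5.4, -0.3, 27.8]
gripper_width: 7.1
```

```bash
python3 - <<'E'
from h import *
p=snap('scene','s34');s=readout.read_state();P=s['position'];print(P,s['contact_force'],s['gripper_width'])
cv2.imwrite('pics/s34c.png',cv2.resize(p['frame'][220:340,210:370],(800,600),interpolation=cv2.INTER_CUBIC))
E
```

```text
[ 627.57572425 -140.15343087    5.02751118] [-5.24018857  0.69581811 26.55407315] 6.329132495860432
```

View pics/s34c.png

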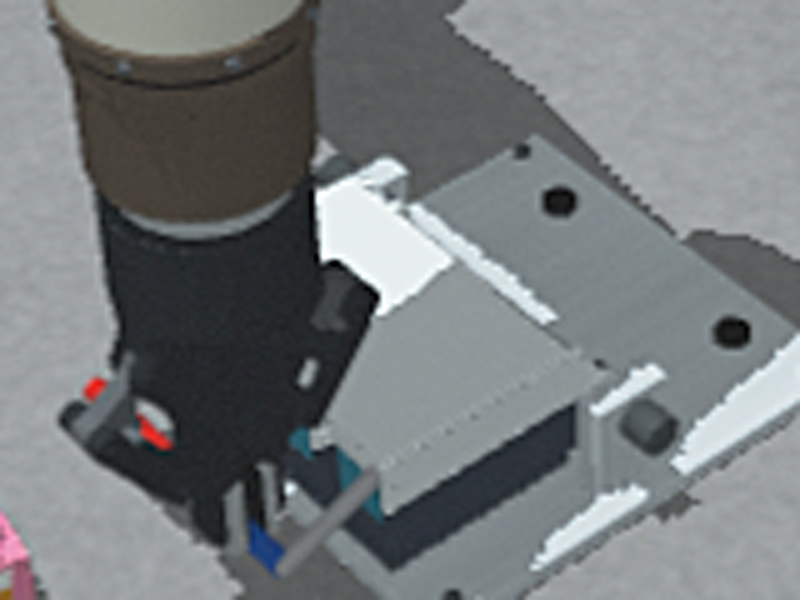

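Request:
move_arm:
  steps:
    - [-0.3,0,0,2,0,0,0]
    - [-0.3,0,0,2,0,0,0]
    - [-0.3,0,0,5,0,0,0]
    - [-0.3,0,0,30,0,0,0]
    - [-0.3,0,-10,65,0,0,0]

```text
clock: 35.85
position: [620.0, -147.4, 58.6]
ee_rot: [0.046, 0.999, 0.0, -0.006]
contact_force: [0.2, -0.3, -0.5]
gripper_width: 29.7
```

Request:
move_arm:
  steps:
    - [-0.3,-10,-30,30,0,0,0]
    - [-0.3,-40,-60,60,0,0,0]
    - [-0.3,-70,-90,60,0,0,0]

```text
clock: 36.1
position: [564.2, -231.9, 125.0]
ee_rot: [0.045, 0.999, -0.001, 0.003]
contact_force: [0.7, -1.0, 0.1]
gripper_width: 29.7
```

```bash
python3 - <<'E'
from h import *
p=snap('scene','s35');q=snap('top','t35');s=readout.read_state();P=s['position'];print(P,s['contact_force'],s['gripper_width'])
cv2.imwrite('pics/s35c.png',cv2.resize(p['frame'][240:350,215:361],(800,600),interpolation=cv2.INTER_CUBIC))
Rz=R.from_euler('z',-.0935).as_matrix()
f=lambda w:(proj(p,Rz@np.array(w)+[605.2,11.8,0])-[215,240])*[800/146,600/110]
for th in(2.95,3.0,3.05,3.1,3.14):
    print(th,[f([x,150*np.cos(th),45+150*np.sin(th)]).round().tolist() for x in(6,62)])
print([f([x,-150,45]).round().tolist() for x in(-62,-6)])
E
```

```text
[ 558.2290515  -233.79211484  122.66050417] [-0.30429921  0.15408041 -0.53355795] 29.95058096082777
2.95 [[183.0, 360.0], [281.0, 451.0]]
3.0 [[182.0, 377.0], [280.0, 468.0]]
3.05 [[181.0, 394.0], [279.0, 484.0]]
3.1 [[182.0, 410.0], [279.0, 500.0]]
3.14 [[183.0, 422.0], [280.0, 512.0]]
[[72.0, 319.0], [163.0, 403.0]]
```

View pics/s35c.png

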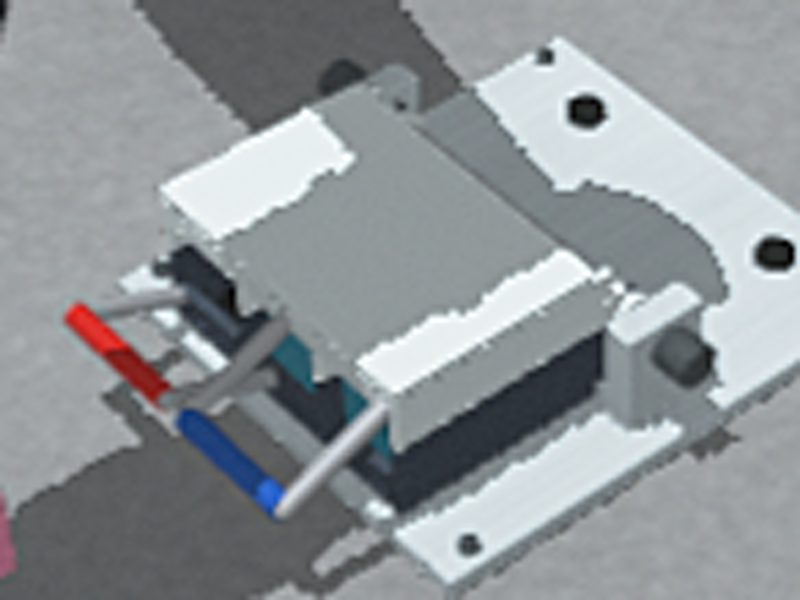

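Request:
move_arm:
  steps:
    - [-0.3,0,30,-10,0,0,0]
    - [-0.3,0,60,-30,0,0,0]
    - [-0.3,-1,98,-55,0,0,0]
    - [-0.3,-1,98,-75,0,0,0]
    - [-0.3,-1,98,-75,0,0,0]

```text
clock: 36.62
position: [556.1, -130.7, 41.1]
ee_rot: [0.045, 0.999, 0.0, -0.006]
contact_force: [-0.8, -0.1, -0.8]
gripper_width: 29.9
```

```bash
python3 - <<'E'
from h import *
p=snap('scene','s36');s=readout.read_state();P=s['position'];print(P,s['contact_force'],s['gripper_width'])
cv2.imwrite('pics/s36c.png',cv2.resize(p['frame'][220:340,190:350],(800,600),interpolation=cv2.INTER_CUBIC))
E
```

```text
[ 558.11874535 -131.94304441   43.47501086] [ 0.06890889 -0.03487969  0.25131865] 29.962747455709774
```

View pics/s36c.png

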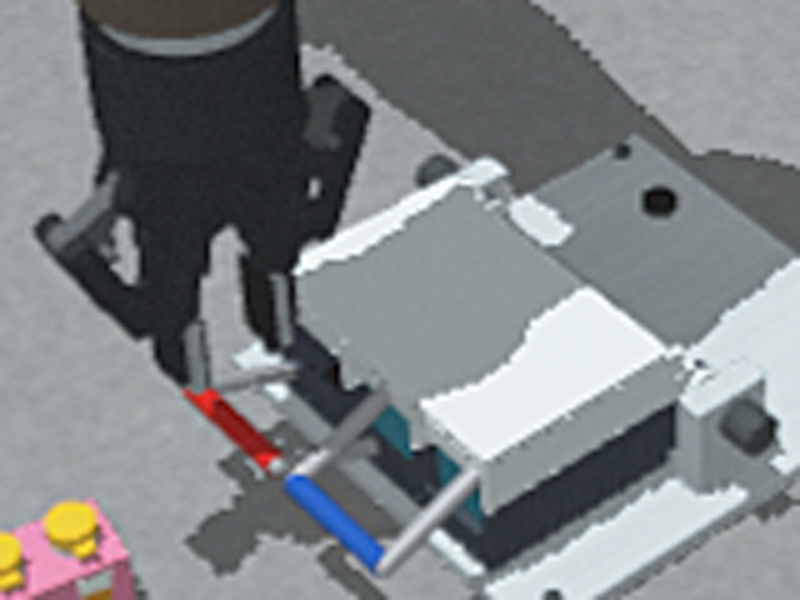

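Request:
move_arm:
  steps:
    - [-0.3,0,-2,-15,0,0,0]
    - [-0.3,0,-2,-30,0,0,0]
    - [-0.3,0,-2,-44,0,0,0]
    - [-0.3,0,-2,-48,0,0,0]
    - [-0.3,0,-2,-48,0,0,0]

```text
clock: 37.08
position: [560.5, -135.7, -1.9]
ee_rot: [0.047, 0.999, -0.0, -0.001]
contact_force: [-0.4, -0.9, -0.6]
gripper_width: 29.8
```

```bash
python3 - <<'E'
from h import *
p=snap('scene','s37');s=readout.read_state();P=s['position'];print(P,s['contact_force'],s['gripper_width'])
cv2.imwrite('pics/s37c.png',cv2.resize(p['frame'][220:340,190:350],(800,600),interpolation=cv2.INTER_CUBIC))
E
python3 arc.py 0 3.1416 30 -1
```

```text
[ 561.16475359 -135.58390446   -1.06606653] [ 0.2504008   0.03168545 -0.13352082] 29.814630604753514
1 0.105 [ 0.  1. 16.]
2 0.209 [ 0.  3. 31.]
3 0.314 [ 1.  7. 46.]
4 0.419 [ 1. 13. 61.]
5 0.524 [ 2. 20. 75.]
--
6 0.628 [ 1.  9. 13.]
7 0.733 [ 2. 18. 25.]
8 0.838 [ 3. 29. 36.]
9 0.942 [ 4. 42. 46.]
10 1.047 [ 5. 55. 55.]
--
11 1.152 [ 1. 14.  7.]
12 1.257 [ 3. 29. 13.]
13 1.361 [ 4. 44. 17.]
14 1.466 [ 6. 59. 19.]
15 1.571 [ 7. 75. 20.]
--
16 1.676 [ 1. 16. -1.]
17 1.78 [ 3. 31. -3.]
18 1.885 [ 4. 46. -7.]
19 1.99 [  6.  61. -13.]
20 2.094 [  7.  75. -20.]
--
21 2.199 [ 1. 13. -9.]
22 2.304 [  2.  25. -18.]
23 2.409 [  3.  36. -30.]
24 2.513 [  4.  46. -42.]
25 2.618 [  5.  55. -55.]
--
26 2.723 [  1.   7. -14.]
27 2.827 [  1.  13. -29.]
28 2.932 [  2.  17. -44.]
29 3.037 [  2.  19. -59.]
30 3.142 [  2.  20. -75.]
--
```

View pics/s37c.png

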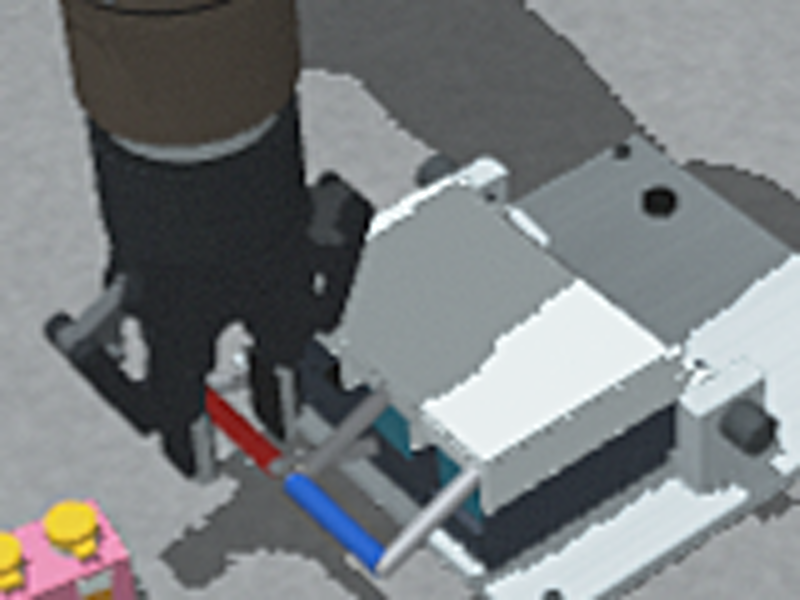

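Request:
move_arm:
  steps:
    - [-0.3,-3,1,-4,0,0,0]
    - [-1,-3,1,-4,0,0,0]
    - [-1,-3,1,-4,0,0,0]
    - [-1,-3,1,-4,0,0,0]
    - [-1,-3,1,-4,0,0,0]

```text
clock: 37.55
position: [557.8, -133.6, -4.8]
ee_rot: [0.046, 0.999, 0.0, 0.0]
contact_force: [-1.5, 2.3, 3.3]
gripper_width: 7.7
```

Request:
move_arm:
  steps:
    - [-1,0,1,16,0,0,0]
    - [-1,0,3,31,0,0,0]
    - [-1,1,7,46,0,0,0]
    - [-1,1,13,61,0,0,0]
    - [-1,2,20,75,0,0,0]

```text
clock: 37.97
position: [559.3, -115.5, 68.8]
ee_rot: [0.046, 0.999, -0.001, -0.001]
contact_force: [1.3, -8.9, -6.6]
gripper_width: 7.4
```

```bash
python3 - <<'E'
from h import *
p=snap('scene','s38');s=readout.read_state();P=s['position'];print(P,s['contact_force'],s['gripper_width'])
cv2.imwrite('pics/s38c.png',cv2.resize(p['frame'][200:340,190:376],(800,600),interpolation=cv2.INTER_CUBIC))
E
```

```text
[ 559.59162289 -114.24863059   71.33714338] [-2.65831201 -3.52505256  2.045552  ] 7.783271345758618
```

View pics/s38c.png

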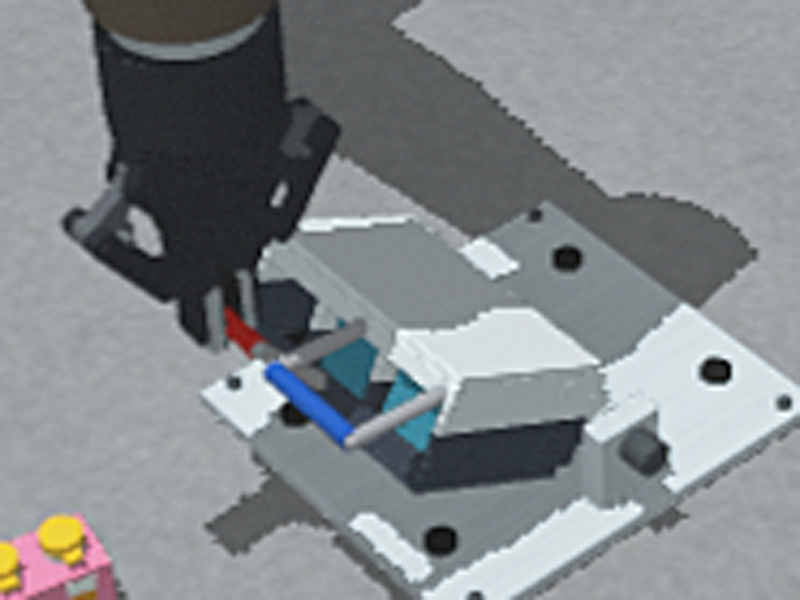

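Request:
move_arm:
  steps:
    - [-1,1,9,14,0,0,0]
    - [-1,2,18,26,0,0,0]
    - [-1,3,29,37,0,0,0]
    - [-1,4,42,48,0,0,0]
    - [-1,5,55,57,0,0,0]

```text
clock: 38.43
position: [564.4, -62.4, 127.5]
ee_rot: [0.046, 0.999, -0.003, -0.0]
contact_force: [0.8, -14.0, 3.1]
gripper_width: 7.4
```

Request:
move_arm:
  steps:
    - [-1,1,14,7,0,0,0]
    - [-1,3,29,13,0,0,0]
    - [-1,4,44,17,0,0,0]
    - [-1,6,59,19,0,0,0]
    - [-1,7,75,20,0,0,0]

```text
clock: 38.85
position: [571.9, 12.6, 150.5]
ee_rot: [0.046, 0.999, -0.003, 0.001]
contact_force: [-3.1, -9.8, 9.5]
gripper_width: 7.3
```

```bash
python3 - <<'E'
from h import *
p=snap('scene','s39');s=readout.read_state();P=s['position'];print(P,s['contact_force'],s['gripper_width'])
cv2.imwrite('pics/s39c.png',cv2.resize(p['frame'][190:330,220:406],(800,600),interpolation=cv2.INTER_CUBIC))
E
```

```text
[572.1839863   15.29124873 150.41720589] [-6.03124095 -3.15497667 15.78758426] 7.226148959920265
```

View pics/s39c.png

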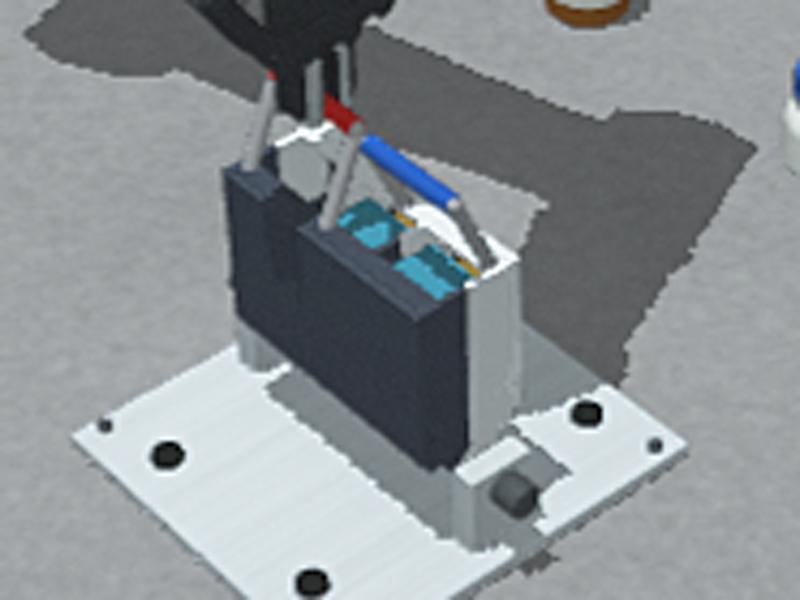

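Request:
move_arm:
  steps:
    - [-1,1,16,2,0,0,0]
    - [-1,3,31,1,0,0,0]
    - [-1,4,46,-3,0,0,0]
    - [-1,6,61,-9,0,0,0]
    - [-1,7,75,-16,0,0,0]

```text
clock: 39.32
position: [579.6, 90.4, 132.9]
ee_rot: [0.046, 0.999, -0.001, 0.001]
contact_force: [-5.2, 0.5, 21.0]
gripper_width: 6.9
```

Request:
move_arm:
  steps:
    - [-1,1,13,-9,0,0,0]
    - [-1,2,25,-18,0,0,0]
    - [-1,3,36,-30,0,0,0]
    - [-1,4,46,-42,0,0,0]
    - [-1,5,55,-55,0,0,0]

```text
clock: 39.73
position: [585.2, 146.6, 76.4]
ee_rot: [0.045, 0.999, 0.0, 0.002]
contact_force: [-1.7, -5.7, -0.8]
gripper_width: 7.1
```

```bash
python3 - <<'E'
from h import *
p=snap('scene','s40');s=readout.read_state();P=s['position'];print(P,s['contact_force'],s['gripper_width'])
cv2.imwrite('pics/s40c.png',cv2.resize(p['frame'][180:320,220:406],(800,600),interpolation=cv2.INTER_CUBIC))
E
```

```text
[584.39466417 148.17231504  73.3604222 ] [ 2.41271062  2.43280626 -1.07181704] 6.707940061727075
```

View pics/s40c.png

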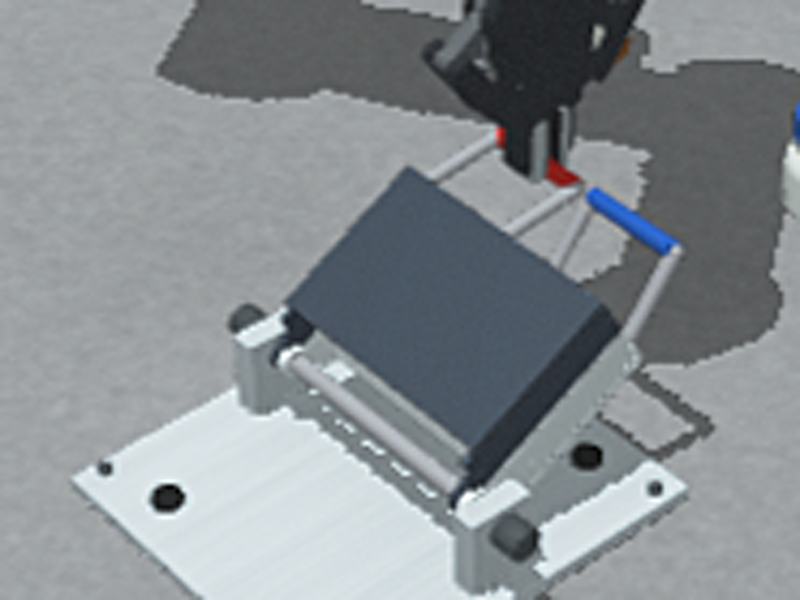

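Request:
move_arm:
  steps:
    - [-1,1,7,-14,0,0,0]
    - [-1,1,12,-28,0,0,0]
    - [-1,1,15,-42,0,0,0]
    - [-1,1,16,-54,0,0,0]
    - [-1,1,17,-62,0,0,0]

```text
clock: 40.2
position: [586.4, 165.0, 13.6]
ee_rot: [0.046, 0.999, 0.001, 0.002]
contact_force: [-7.4, 2.3, 3.6]
gripper_width: 7.3
```

Request:
move_arm:
  steps:
    - [-1,0,0,-3,0,0,0]
    - [-1,0,0,-6,0,0,0]
    - [-1,0,0,-8,0,0,0]
    - [-1,0,0,-8,0,0,0]

```text
clock: 40.53
position: [586.4, 165.1, 6.2]
ee_rot: [0.046, 0.999, 0.002, 0.002]
contact_force: [-4.6, 7.0, 0.7]
gripper_width: 6.9
```

Request:
move_arm:
  steps:
    - [-1,0,0,-3,0,0,0]
    - [-1,0,0,-6,0,0,0]
    - [-1,0,0,-6,0,0,0]

```text
clock: 40.78
position: [587.6, 165.1, 2.9]
ee_rot: [0.045, 0.999, 0.002, 0.003]
contact_force: [0.1, 4.0, 6.6]
gripper_width: 7.5
```

```bash
cat > ang.py <<'E'
from h import *
import sys
p=snap('scene',sys.argv[1]);s=readout.read_state();P=s['position'];print(P,s['contact_force'],s['gripper_width'])
x0,y0,w,h=230,190,180,135
cv2.imwrite(f'pics/{sys.argv[1]}c.png',cv2.resize(p['frame'][y0:y0+h,x0:x0+w],(800,600),interpolation=cv2.INTER_CUBIC))
Rz=R.from_euler('z',-.0935).as_matrix()
f=lambda w_:(proj(p,Rz@np.array(w_)+[605.2,11.8,0])-[x0,y0]+.5)*[800/w,600/h]
for th in(0,.05,.1,.15,.2):
    print(th,[f([x,150*np.cos(th),45+150*np.sin(th)]).round().tolist() for x in(-62,-6,6,62)])
print('a0',[f([x,-150,45]).round().tolist() for x in(-62,-6)])
E
python3 ang.py s41
```

```text
[587.39018751 165.14234272   2.37370036] [0.25940842 4.3178603  4.90412889] 6.625962517055957
0 [[498.0, 205.0], [575.0, 259.0], [592.0, 271.0], [675.0, 329.0]]
0.05 [[498.0, 193.0], [575.0, 247.0], [593.0, 259.0], [675.0, 317.0]]
0.1 [[497.0, 182.0], [575.0, 236.0], [592.0, 248.0], [675.0, 306.0]]
0.15 [[496.0, 171.0], [574.0, 225.0], [592.0, 237.0], [675.0, 294.0]]
0.2 [[494.0, 160.0], [573.0, 214.0], [590.0, 226.0], [674.0, 283.0]]
a0 [[-6.0, 484.0], [68.0, 553.0]]
```

View pics/s41c.png

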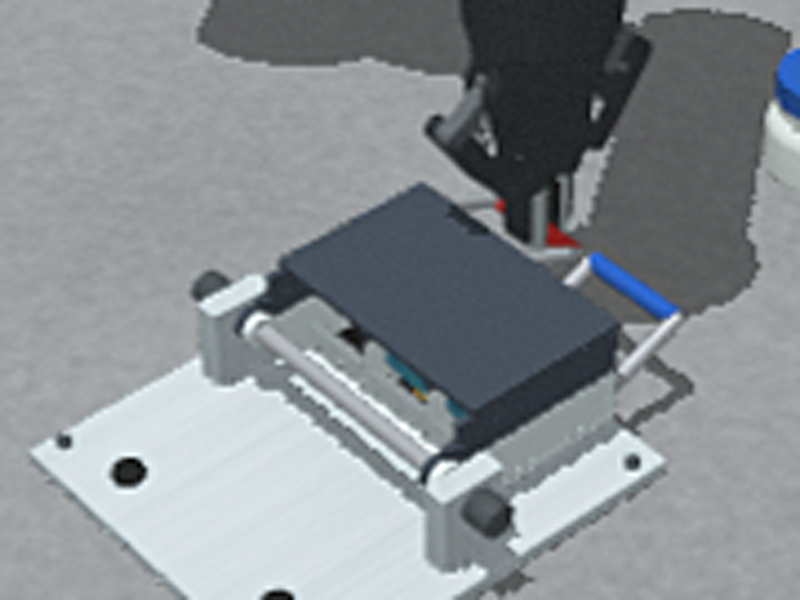

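Request:
move_arm:
  steps:
    - [-1,0,0,-3,0,0,0]
    - [-1,0,0,-5,0,0,0]
    - [-1,0,0,-5,0,0,0]

```text
clock: 41.08
position: [589.5, 165.1, -2.7]
ee_rot: [0.045, 0.999, 0.002, 0.005]
contact_force: [7.8, -2.2, 0.6]
gripper_width: 7.5
```

Request:
move_arm:
  steps:
    - [-1,0,0,-3,0,0,0]
    - [-1,0,0,-5,0,0,0]
    - [-1,0,0,-5,0,0,0]

```text
clock: 41.33
position: [590.1, 165.0, -3.2]
ee_rot: [0.044, 0.999, 0.002, 0.006]
contact_force: [-3.4, -0.2, 25.9]
gripper_width: 6.9
```

```bash
python3 ang.py s42
```

```text
[590.1169534  165.03618409  -3.21561374] [-2.86802862  0.59830261 25.94840713] 6.743391157488683
0 [[498.0, 205.0], [575.0, 259.0], [592.0, 271.0], [675.0, 329.0]]
0.05 [[498.0, 193.0], [575.0, 247.0], [593.0, 259.0], [675.0, 317.0]]
0.1 [[497.0, 182.0], [575.0, 236.0], [592.0, 248.0], [675.0, 306.0]]
0.15 [[496.0, 171.0], [574.0, 225.0], [592.0, 237.0], [675.0, 294.0]]
0.2 [[494.0, 160.0], [573.0, 214.0], [590.0, 226.0], [674.0, 283.0]]
a0 [[-6.0, 484.0], [68.0, 553.0]]
```

View pics/s42c.png

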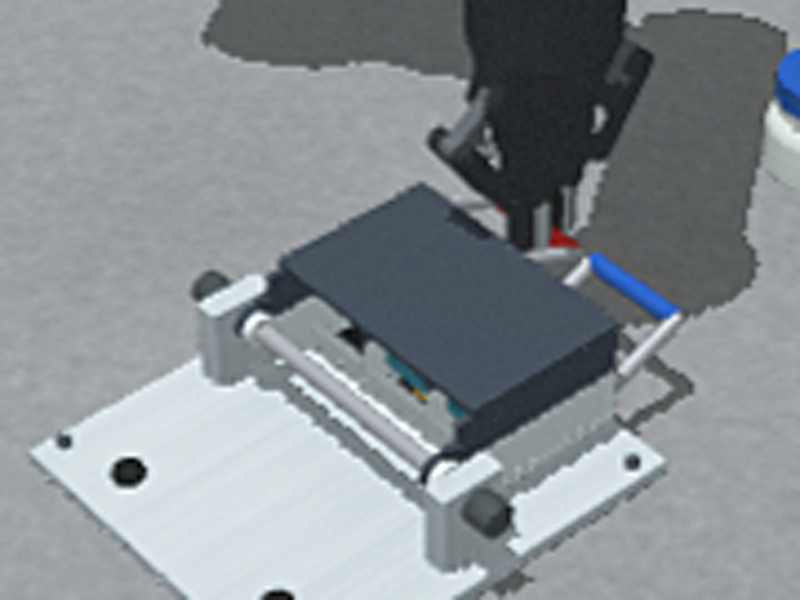

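```bash
python3 arc.py 3.1 0 30 -1
```

```text
1 2.997 [ 0. -1. 15.]
2 2.893 [ 0. -4. 31.]
3 2.79 [-1. -9. 45.]
4 2.687 [ -1. -15.  60.]
5 2.583 [ -2. -23.  73.]
--
6 2.48 [-1. -9. 13.]
7 2.377 [ -2. -19.  24.]
8 2.273 [ -3. -30.  35.]
9 2.17 [ -4. -42.  44.]
10 2.067 [ -5. -56.  52.]
--
11 1.963 [ -1. -14.   7.]
12 1.86 [ -3. -28.  12.]
13 1.757 [ -4. -43.  15.]
14 1.653 [ -6. -59.  18.]
15 1.55 [ -7. -74.  18.]
--
16 1.447 [ -1. -15.  -1.]
17 1.343 [ -3. -31.  -4.]
18 1.24 [ -4. -45.  -8.]
19 1.137 [ -6. -60. -14.]
20 1.033 [ -7. -73. -21.]
--
21 0.93 [ -1. -13.  -9.]
22 0.827 [ -2. -25. -18.]
23 0.723 [ -3. -35. -30.]
24 0.62 [ -4. -45. -42.]
25 0.517 [ -5. -53. -55.]
--
26 0.413 [ -1.  -7. -14.]
27 0.31 [ -1. -12. -28.]
28 0.207 [ -2. -16. -43.]
29 0.103 [ -2. -19. -59.]
30 0.0 [ -2. -19. -74.]
--
```

Request:
move_arm:
  steps:
    - [-1,0,-1,12,0,0,0]
    - [-1,0,-3,28,0,0,0]
    - [-1,-1,-7,44,0,0,0]
    - [-1,-1,-13,60,0,0,0]
    - [-1,-2,-21,78,0,0,0]

```text
clock: 41.8
position: [588.0, 147.5, 69.9]
ee_rot: [0.045, 0.999, 0.005, 0.006]
contact_force: [6.7, 11.0, -0.5]
gripper_width: 7.1
```

```bash
python3 ang.py s43|head -1
```

```text
[587.87620889 145.55508575  73.62400296] [1.27330453 8.67378971 9.12620493] 6.835373745419616
```

View pics/s43c.png

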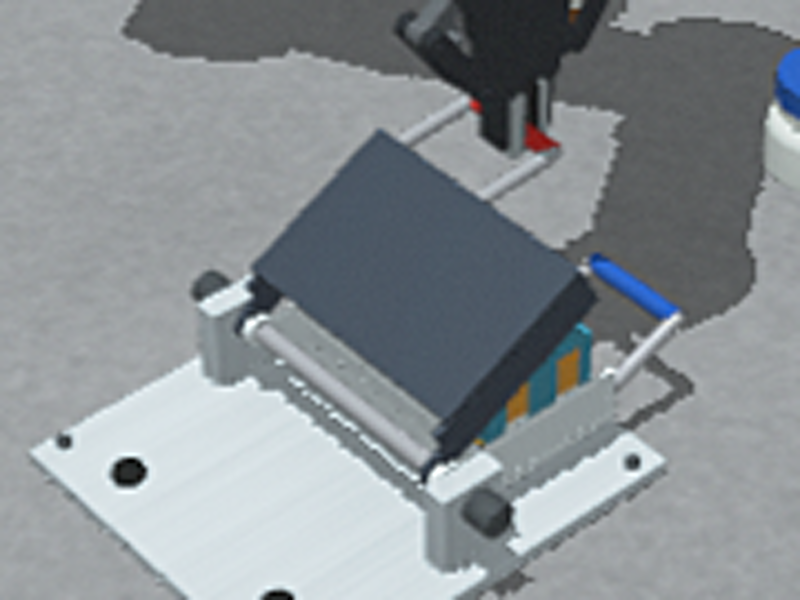

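Request:
move_arm:
  steps:
    - [-1,-1,-9,16,0,0,0]
    - [-1,-2,-19,28,0,0,0]
    - [-1,-3,-30,39,0,0,0]
    - [-1,-4,-42,48,0,0,0]
    - [-1,-5,-56,56,0,0,0]

```text
clock: 42.27
position: [582.9, 92.9, 129.9]
ee_rot: [0.045, 0.999, 0.006, 0.007]
contact_force: [-5.8, 20.5, 20.5]
gripper_width: 7.3
```

Request:
move_arm:
  steps:
    - [-1,-1,-14,8,0,0,0]
    - [-1,-3,-28,13,0,0,0]
    - [-1,-4,-43,16,0,0,0]
    - [-1,-6,-59,19,0,0,0]
    - [-1,-7,-74,19,0,0,0]

```text
clock: 42.68
position: [575.9, 13.5, 153.8]
ee_rot: [0.044, 0.999, 0.001, 0.009]
contact_force: [-5.7, 3.5, 37.4]
gripper_width: 7.3
```

Request:
move_arm:
  steps:
    - [-1,-1,-15,-1,0,0,0]
    - [-1,-3,-31,-4,0,0,0]
    - [-1,-4,-45,-8,0,0,0]
    - [-1,-6,-60,-14,0,0,0]
    - [-1,-7,-73,-21,0,0,0]

```text
clock: 43.1
position: [565.5, -62.4, 124.7]
ee_rot: [0.046, 0.999, -0.0, 0.003]
contact_force: [0.4, -1.5, 6.2]
gripper_width: 6.9
```

```bash
python3 ang.py s44|head -1
```

```text
[562.38288704 -64.8961437  122.72369087] [-1.53621149 -4.9850171   9.84868326] 7.1225577948103584
```

View pics/s44c.png

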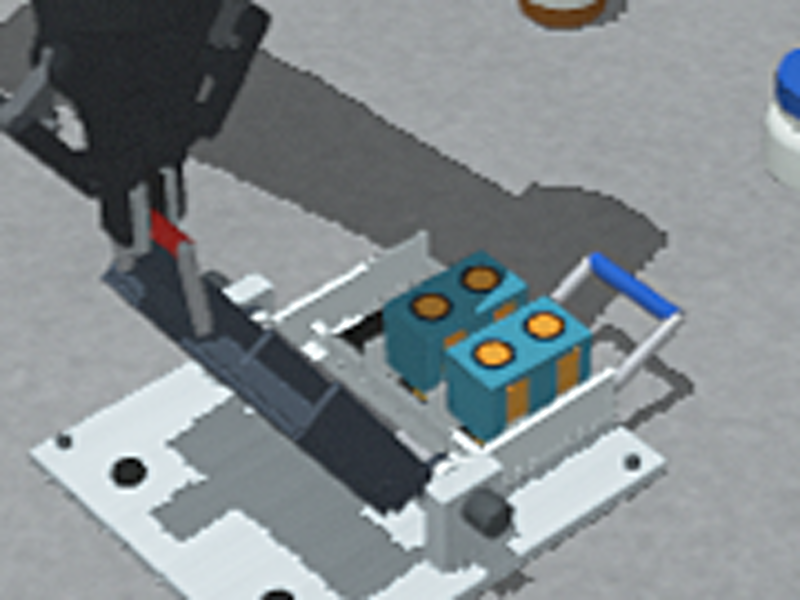

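Carriers stand upside down in the pale leaf. Lower the dark leaf.

Request:
move_arm:
  steps:
    - [-1,-1,-13,-9,0,0,0]
    - [-1,-1,-25,-18,0,0,0]
    - [-1,-2,-35,-30,0,0,0]
    - [-1,-2,-45,-42,0,0,0]
    - [-1,-3,-52,-54,0,0,0]

```text
clock: 43.57
position: [559.8, -115.1, 68.4]
ee_rot: [0.046, 0.999, -0.001, -0.001]
contact_force: [-2.5, -1.2, 12.1]
gripper_width: 6.9
```

```bash
python3 ang.py s45|head -1
```

```text
[ 558.52402823 -116.25974616   65.77432856] [  9.11934222 -10.03219658  -3.96215913] 6.9781718698006205
```

Request:
move_arm:
  steps:
    - [-1,0,-7,-14,0,0,0]
    - [-1,0,-12,-28,0,0,0]
    - [-1,-1,-16,-42,0,0,0]
    - [-1,-1,-18,-54,0,0,0]
    - [-1,-1,-19,-62,0,0,0]

```text
clock: 44.03
position: [559.1, -133.3, 5.2]
ee_rot: [0.047, 0.999, -0.0, -0.001]
contact_force: [-11.6, -3.6, 8.8]
gripper_width: 6.8
```

Request:
move_arm:
  steps:
    - [-1,0,0,-4,0,0,0]
    - [-1,0,0,-8,0,0,0]
    - [-1,0,0,-8,0,0,0]

```text
clock: 44.28
position: [559.2, -133.5, -3.0]
ee_rot: [0.047, 0.999, -0.001, -0.001]
contact_force: [0.8, -9.4, -3.8]
gripper_width: 7.1
```

Request:
move_arm:
  steps:
    - [-1,0,0,-3,0,0,0]
    - [-1,0,0,-5,0,0,0]
    - [-1,0,0,-5,0,0,0]

```text
clock: 44.53
position: [559.2, -133.5, -5.9]
ee_rot: [0.047, 0.999, -0.001, -0.0]
contact_force: [-3.3, -8.1, 9.7]
gripper_width: 7.0
```

```bash
sed -i 's/x0,y0,w,h=230,190,180,135/x0,y0,w,h=220,200,190,142/' ang.py; python3 ang.py s46
```

```text
[ 559.22620693 -133.50628801   -5.90005587] [-2.50800189 -7.81657617  9.24682205] 6.992560956911069
0 [[513.0, 152.0], [587.0, 204.0], [603.0, 216.0], [681.0, 270.0]]
0.05 [[513.0, 141.0], [587.0, 193.0], [604.0, 204.0], [682.0, 259.0]]
0.1 [[513.0, 131.0], [587.0, 182.0], [603.0, 193.0], [682.0, 248.0]]
0.15 [[512.0, 120.0], [586.0, 171.0], [602.0, 183.0], [681.0, 238.0]]
0.2 [[510.0, 110.0], [585.0, 161.0], [601.0, 172.0], [680.0, 227.0]]
a0 [[36.0, 418.0], [106.0, 484.0]]
```

View pics/s46c.png

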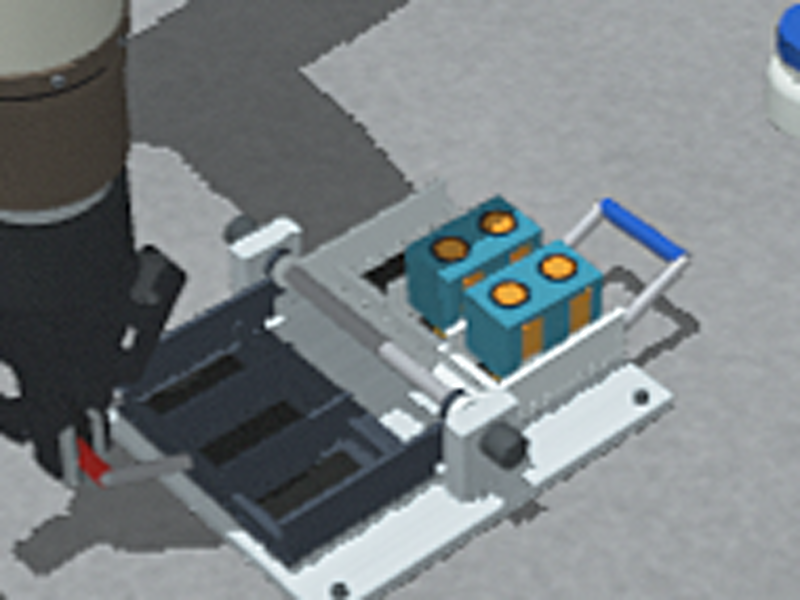

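Request:
move_arm:
  steps:
    - [-1,0,0,-2,0,0,0]
    - [-1,0,0,-4,0,0,0]
    - [-1,0,0,-4,0,0,0]

```text
clock: 44.83
position: [559.4, -133.6, -6.2]
ee_rot: [0.046, 0.999, -0.001, -0.0]
contact_force: [-10.8, -5.4, 29.8]
gripper_width: 7.1
```

Request:
move_arm:
  steps:
    - [-0.3,0,0,2,0,0,0]
    - [-0.3,0,0,3,0,0,0]
    - [-0.3,0,0,5,0,0,0]
    - [-0.3,0,0,30,0,0,0]
    - [-0.3,0,0,65,0,0,0]

```text
clock: 45.25
position: [556.4, -131.3, 50.2]
ee_rot: [0.046, 0.999, 0.0, -0.005]
contact_force: [1.2, -0.3, -0.3]
gripper_width: 30.0
```

Request:
move_arm:
  steps:
    - [-0.3,-20,-25,35,0,0,0]
    - [-0.3,-40,-55,60,0,0,0]
    - [-0.3,-60,-85,70,0,0,0]
    - [-0.3,-80,-115,70,0,0,0]
    - [-0.3,-80,-115,70,0,0,0]

```text
clock: 45.67
position: [476.5, -249.9, 124.2]
ee_rot: [0.048, 0.999, 0.0, -0.0]
contact_force: [0.9, 0.7, -0.5]
gripper_width: 30.0
```

```bash
python3 ang.py s47; python3 - <<'E'
from h import *
q=snap('top','t47')
cv2.imwrite('pics/t47c.png',cv2.resize(q['frame'][180:310,140:410],(800,385),interpolation=cv2.INTER_CUBIC))
p=cv2.imread('pics/s47.png')
cv2.imwrite('pics/s47d.png',cv2.resize(p[240:305,305:375],(650,600),interpolation=cv2.INTER_CUBIC))
E
```

```text
[ 477.77489349 -248.43816527  123.51229916] [-0.08230595  0.91692243  0.37481122] 29.874470180968366
0 [[513.0, 152.0], [587.0, 204.0], [603.0, 216.0], [681.0, 270.0]]
0.05 [[513.0, 141.0], [587.0, 193.0], [604.0, 204.0], [682.0, 259.0]]
0.1 [[513.0, 131.0], [587.0, 182.0], [603.0, 193.0], [682.0, 248.0]]
0.15 [[512.0, 120.0], [586.0, 171.0], [602.0, 183.0], [681.0, 238.0]]
0.2 [[510.0, 110.0], [585.0, 161.0], [601.0, 172.0], [680.0, 227.0]]
a0 [[36.0, 418.0], [106.0, 484.0]]
```

View pics/s47c.png

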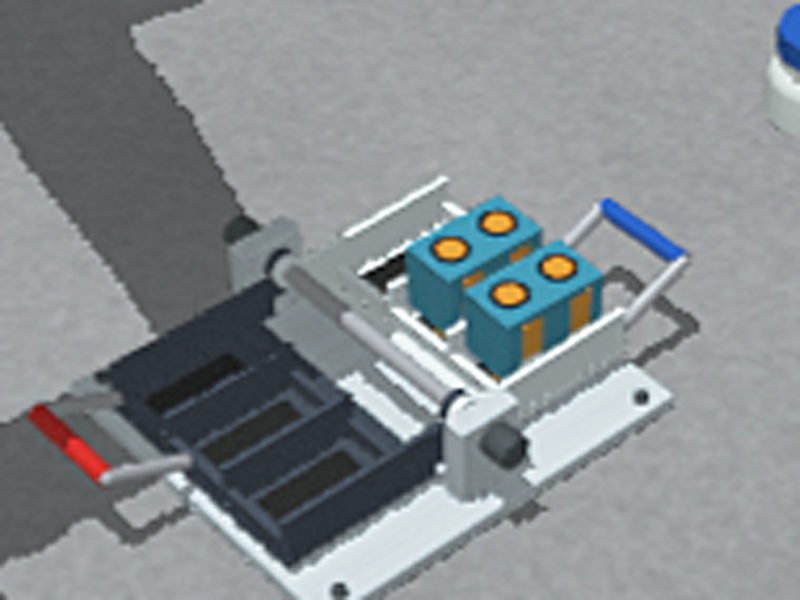

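View pics/s47d.png

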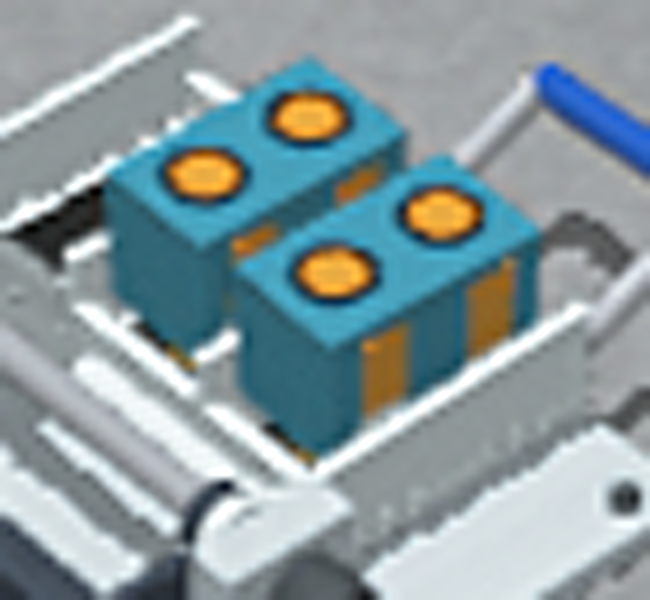

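View pics/t47c.png

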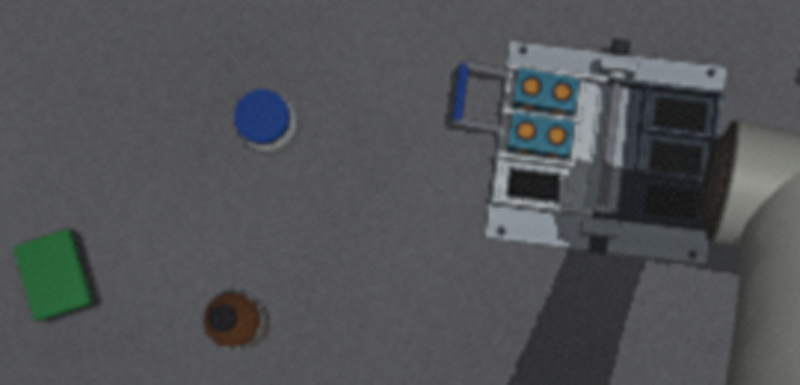

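```bash
python3 - <<'E'
from bench import workorder, readout
print(workorder.job_done()); print(readout.read_state()['clock'])
E
```

```text
the job is handed in; nothing more can be done
None
the job is handed in; nothing more can be done
```

I finished the whole job and handed it in at about 46 s of the 210 s allowed; handing in reports no verdict. Two teal carriers were present. The three pink blocks and the red one were look-alikes, and I left them alone.

**What I did:**
- Opened the pale leaf and shut all four caps.
- Set the carriers upright in the middle and far pockets of the dark leaf.
- Folded the pale leaf over onto them, turned the pair over, and swung the dark leaf back.

**Last checks:**
- In the final pictures both carriers stand upside down in the pale leaf.
- Both leaves look flat, about 0.02–0.05 rad by the bar positions, within the accuracy of my camera fit.
- The bottle, jar and tip box stand where they were, and the gripper is clear.
- The caps were pressed shut and seen shut before folding. In the final view they are mostly hidden under the carriers.

**What disagreed or went wrong:**
- **Height reading:** the fingertips were really about 36 mm higher than the state reported. My first cap sweep missed because of this. I measured the offset by touching the mat and allowed for it afterwards.
- **Ajar cap:** one cap on the first carrier was still ajar after the first press. I noticed it while carrying the carrier and pressed it again in its pocket, with the pale leaf still open.
- **Force while folding:** the wrist force peaked at about 72 N as the pale leaf closed (limit 120 N). I could not separately measure the 40 N limit on arm and gripper-body contact.

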